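# Clear the filter station and take out its split retaining rings

## Robot

A 6-joint arm with a two-finger parallel gripper is mounted at the origin on the work surface. World frame = base frame: x ahead of the robot, y to its left, z up, the work surface at z = 0. Lengths are in m, angles in rad, forces in N, time in s.
With the tool pointing down it reaches from about 0.25 to 0.8 m from the base axis. Payload 8.5 kg.
Tool frame: the origin (TCP) lies midway between the tips of the shut fingers; the grasp point (between the pads) lies pinch_z behind it (pinch_z is the distance from the TCP to the grasp point, in m); z points along the fingers, y is the direction in which the jaws open and shut (so a half turn about z gives the same grasp; the last joint's range is limited). The gripper opens to 85 mm and grips with 20 to 120 N. Pads are 22 mm wide; open, the fingers measure 114 mm over their backs; the gripper's body (76 mm by 85 mm) begins 54 mm behind the grasp point. The pads swing forward as they close: fully open they stand 13 mm farther back than shut.
Start: joints at [1.126, 0.238, -0.013, 1.319, 0, 1.571], TCP at [0.226, 0.474, 0.231] pointing down, gripper open.
Joint ranges: [-2.66, 2.66], [-1.03, 1.9], [-1.14, 1.46], [-1.82, 2.27], [-1.45, 1.34], [-3.14, 3.14]. Speed limits (rad/s): [2.22, 2.22, 2.79, 3.14, 3.14, 3.14].

## Interface

Orientations are given as a unit quaternion [w, x, y, z].
In Python, from workcell import * gives the robot as it stands.
- The arm moves only by the tool move_arm, never from a script. Its argument "series" is a list of rows, each an object of numbers: "tx", "ty", "tz": the shift along the tool's x, y, z in mm; "rx", "ry", "rz": the turn, a rotation vector about the tool's x, y, z in degrees; "jaw": the finger opening in mm, from 0 to 85.4. A call has 1 to 20 rows; each row shifts and turns the commanded pose from where the row before left it, along the tool's axes as they then stand; what a row does not reach is not made up. A row lasts 1/10 s, in which the tool goes at most 50 mm and 8.59 degrees, less where a joint would pass 70% of its speed; a pose out of reach is approached as far as the arm can. A call with a gripper value outside its range is refused whole. The fingers move at their own pace and stop on an object; the grip force is fixed at half the most. Time passes only in rows, so rows that do not move let the fingers close. It gives the time, the measured TCP pose, the force and the opening at its end, in the units of the state.
- sense(): the state, without advancing time (a new reading comes with each control period).
- snapshot(name): name is "side" or "top" or "wrist"; returns a dict with "img" (420x560x3 uint8, blue, green, red), "camera_matrix" (3x3 intrinsics, pixels), "R" (3x3) and "t" (3): a world point X has camera coordinates R X + t; the wrist camera has in their place "T_tool_cam" (4x4, takes a point from camera to tool coordinates, whose origin is the TCP and whose axes are the flange's). Camera axes: x right, y down, z forward; pixel columns grow to the right and rows downward; lengths in m; the calibration is good to about 2 mm. A picture is of the moment at which its call begins: read the wrist's pose just before it. There is no depth.
- close_job(): hands the job in, once; it reports no verdict.
The state is a dict: "clock": time; "q": joint angles; "dq": joint speeds; "joint_torque": joint torques, N m; "ee_pos": TCP position; "orientation": TCP orientation; "ft_force": force on the tool from outside, world axes, zero at the start; "wrist_torque": the same for the moment, N m; "opening": finger opening in m.
Only numpy, scipy, OpenCV 4.12 (cv2) and the standard library are available. Lean on these libraries where they do the work, as an engineer would, in place of code of your own. Each camera call takes 0.05 s, during which the arm holds its last target.

## Task

First, with the rings still seated, use the scraper block to wipe every broken tip piece off the filter station's deck into the red waste trough along its front. Then take the split retaining ring out of every well that has one, by lifting one end with the toe of the pick, and put all the rings in the steel tray; never touch a tip piece with the fingers or the pick, nor a ring still in its well with the fingers (a ring already out may be picked up with them). Finish with the pick hanging upright in its stand again and the scraper standing upright on the bench, and leave the bottles and the beaker alone.

Things in the scene. Friction and masses are not known exactly. Their poses are not given: they have to be found in the camera images.
- station: White filter station, fixed. Origin on the bench, x away from the robot, y left. Level deck 45 mm above the bench, 330 mm along y, x from -110 to +90 mm. Where x < 0 it is a plain flat apron with the broken tip pieces on it; where x > 0 it has three round ring wells in a row along y, 105 mm apart. Along its front edge is the red waste trough.
- trough (a point): Centre of the inner floor of the fixed red waste trough, 4 mm above the bench. The trough is open at the top, joins the deck's front edge (station x = -175 to -110 mm), is about 60 x 322 mm inside, long along station y; its walls are 34 mm high, lower than the deck.
- well1 (a point): Centre of the right-hand ring well (station x = +45, y = -105 mm), 3 mm below the deck: where the middle of a seated ring lies. All wells are alike: a round seat 63.5 mm wide and 6 mm deep, on whose shelf a ring lies flush with the deck; inside the shelf a bore 39 mm wide goes 8 mm deeper (blue floor, 14 mm below the deck).
- well2 (a point): Centre of the middle ring well (station x = +45, y = 0 mm), as well1. In every well the shelf is interrupted by one pry notch, as deep as the bore and 15 mm wide or more, running outward beneath one end of the ring, so that a toe let down in the bore can be moved outward under that end.
- well3 (a point): Centre of the left-hand ring well (station x = +45, y = +105 mm), as well1 and well2. A well without a ring is simply empty.
- ring1_mid (a point): Dark steel split ring, rigid, seated flush in well 1 at the start; None if that well is empty. 60 mm outside, 40 mm inside diameter, 6 mm thick, 35 g. The point is its centre, half-way up; z is its axis. Cut by a 36 degree gap centred on its own +x; a yellow dot on each end. Nothing but its weight and the seat holds it.
- ring2_mid (a point): The ring of well 2, as ring1. On every ring the end to lift (over the pry notch) is the one that follows the gap counter-clockwise seen from above: 30 degrees counter-clockwise from the ring's +x. That direction points towards the apron, within 25 degrees of the station's -x.
- ring3_mid (a point): The ring of well 3, as ring1 and ring2. The rings fit their seats with about 1.7 mm of play all round.
- chip1_mid (a point): A loose broken piece of pipette tip (yellow, blue or orange plastic) lying on the station's apron, 17 x 9 x 8 mm, 10 g; the point is its centre. None if absent in this run.
- chip2_mid (a point): A loose broken piece of pipette tip (yellow, blue or orange plastic) lying on the station's apron, 17 x 9 x 8 mm, 10 g; the point is its centre. None if absent in this run.
- chip3_mid (a point): A loose broken piece of pipette tip (yellow, blue or orange plastic) lying on the station's apron, 17 x 9 x 8 mm, 10 g; the point is its centre. None if absent in this run.
- chip4_mid (a point): A loose broken piece of pipette tip (yellow, blue or orange plastic) lying on the station's apron, 17 x 9 x 8 mm, 10 g; the point is its centre. None if absent in this run.
- chip5_mid (a point): A loose broken piece of pipette tip (yellow, blue or orange plastic) lying on the station's apron, 17 x 9 x 8 mm, 10 g; the point is its centre. None if absent in this run.
- scraper_grip (a point): Scraper block, standing upright on the bench: rubber foot 36 (x) by 90 mm (y), 12 mm high, topped by a 4 mm grey plate; on it an upright green grip rib 20 (x) by 70 mm (y), up to 60 mm above the underside. The point is the middle of the rib, 38 mm above the underside. Pinch the rib across x. 130 to 210 g.
- stand: Grey fixed stand for the pick, base 85 x 75 mm, origin on the bench. Two level fork rails (tops 70 mm above the bench) run along its x from -22 to +40 mm, with an 18 mm slot between them, centred on y = 0 and open towards -x; a back plate below the rails at x = +28 to +40 mm carries them.
- stand_fork (a point): Middle of the fork on the stand, level with the rails' top (70 mm above the bench): the pick's flange rests here, its shank in the slot.
- pick_grip (a point): Hook pick, hanging upright in the fork; 80 g. The point is the middle of its orange handle, 24 (x) by 16 (y) by 42 mm high: pinch across y. Below: a steel flange 28 x 42 x 5 mm, its underside 26 mm below the point; a 5 mm round shank whose end is 81 mm below the point; there a flat toe, 8 mm wide, 3 mm thick, sticks out along its own -x to 9 mm from the shank axis.
- tray: Loose steel tray for the rings, 150 mm (x) by 100 mm (y) outside, walls 4 mm thick and 18 mm high; origin under its centre, on the bench.
- vialrack: Fixed grey rack of eight brown vials with white caps, 100 (x) by 60 (y) by 62 mm high, origin under its centre; a bystander.
- reagent: Loose brown bottle, 60 mm wide, 130 mm tall, origin under its centre; a bystander behind the station.
- buffer: Loose clear bottle, 66 mm wide, 150 mm tall, origin under its centre; a bystander behind the station.
- beaker: Loose glass beaker, 70 mm wide, 90 mm tall, origin under its centre; a bystander.

How it is judged:
On the way, in this order (a step that is already met when the one before it is completed fails the run):
1. all broken tip pieces lie in the red trough while every ring is still seated in its well (x of chip1_mid in the frame of station between -0.172 and -0.109 m and y of chip1_mid in the frame of station between -0.163 and 0.163 m and height (world z) of each of chip1_mid, chip2_mid, chip3_mid, chip4_mid, chip5_mid below 0.033 m and x of chip2_mid in the frame of station between -0.172 and -0.109 m and y of chip2_mid in the frame of station between -0.163 and 0.163 m and x of chip3_mid in the frame of station between -0.172 and -0.109 m and y of chip3_mid in the frame of station between -0.163 and 0.163 m and x of chip4_mid in the frame of station between -0.172 and -0.109 m and y of chip4_mid in the frame of station between -0.163 and 0.163 m and x of chip5_mid in the frame of station between -0.172 and -0.109 m and y of chip5_mid in the frame of station between -0.163 and 0.163 m and distance between ring1_mid and well1 below 0.008 m and distance between ring2_mid and well2 below 0.008 m and distance between ring3_mid and well3 below 0.008 m), for 0.2 s.
2. every ring has been taken out of its well (more than 40 mm from the well's centre) (distance between ring1_mid and well1 above 0.04 m and distance between ring2_mid and well2 above 0.04 m and distance between ring3_mid and well3 above 0.04 m), for 0.2 s.
At the end, for the whole second after the job is handed in: Every tip piece lies in the red trough; every ring lies at rest in the tray (centre within 60 mm by 40 mm of the tray's centre and under 60 mm high); the pick hangs upright on the fork (within 15 mm); the scraper stands upright on the bench (x of chip1_mid in the frame of station between -0.172 and -0.109 m and y of chip1_mid in the frame of station between -0.163 and 0.163 m and height (world z) of each of chip1_mid, chip2_mid, chip3_mid, chip4_mid, chip5_mid below 0.033 m and x of chip2_mid in the frame of station between -0.172 and -0.109 m and y of chip2_mid in the frame of station between -0.163 and 0.163 m and x of chip3_mid in the frame of station between -0.172 and -0.109 m and y of chip3_mid in the frame of station between -0.163 and 0.163 m and x of chip4_mid in the frame of station between -0.172 and -0.109 m and y of chip4_mid in the frame of station between -0.163 and 0.163 m and x of chip5_mid in the frame of station between -0.172 and -0.109 m and y of chip5_mid in the frame of station between -0.163 and 0.163 m and x of ring1_mid in the frame of tray between -0.06 and 0.06 m and y of ring1_mid in the frame of tray between -0.04 and 0.04 m and height (world z) of each of ring1_mid, ring2_mid, ring3_mid below 0.06 m and linear speed of each of ring1, ring2, ring3, tray, scraper, pick below 0.02 m/s and x of ring2_mid in the frame of tray between -0.06 and 0.06 m and y of ring2_mid in the frame of tray between -0.04 and 0.04 m and x of ring3_mid in the frame of tray between -0.06 and 0.06 m and y of ring3_mid in the frame of tray between -0.04 and 0.04 m and angle between scraper_grip's own z axis and vertical below 0.15 rad and height (world z) of scraper_grip below 0.044 m and horizontal distance between pick_grip and stand_fork below 0.015 m and height (world z) of pick_grip between 0.09 and 0.101 m and angle between pick_grip's own z axis and vertical below 0.12 rad); the robot touches nothing.
It fails at once if a ring still in its well is touched by the fingers ((contact force between the fingers and ring1 above 0.3 N and distance between ring1_mid and well1 below 0.008 m) or (contact force between the fingers and ring2 above 0.3 N and distance between ring2_mid and well2 below 0.008 m) or (contact force between the fingers and ring3 above 0.3 N and distance between ring3_mid and well3 below 0.008 m)).
It fails at once if a tip piece is pushed or picked with the fingers or the pick instead of the scraper (contact force between any of the fingers, pick and chip1 above 0.05 N or contact force between any of the fingers, pick and chip2 above 0.05 N or contact force between any of the fingers, pick and chip3 above 0.05 N or contact force between any of the fingers, pick and chip4 above 0.05 N or contact force between any of the fingers, pick and chip5 above 0.05 N).
It fails at once if a bottle or the beaker is moved more than 3 cm or knocked over (distance of any of reagent, buffer, beaker from where it was at the start of the episode above 0.03 m or angle between any of reagent, buffer, beaker's own z axis and vertical above 0.4 rad).
Of ring1, ring2, ring3 only 2 to 3 are there at a start; the rules pass over those that are not, and their reading is None.
Of chip1, chip2, chip3, chip4, chip5 only 3 to 5 are there at a start; the rules pass over those that are not, and their reading is None.
At some moment in a run one of tray, scraper may be knocked a few centimetres aside while the robot is not near it.
It also fails if it takes over 210 s, if anything falls off the work surface, if the arm or the gripper's body presses on something with over 40 N, if the wrist force passes 120 N, or if a joint passes its speed limit or range.

## Working session

There is one attempt and no reset: what is moved stays moved. The work goes in short steps, Python scripts to look and compute and a tool call to move; the robot and the scene stay as the last step left them, time stands still between calls to the robot, and variables do not carry over. Pictures are saved under pics/ and viewed, and the job is handed in when it is done.

Besides the shell and the picture viewer there is one more tool, called by a JSON object that holds its "op" and its "data". move_arm: Moves the arm, as the interface text tells. Its arguments: {"type":"object","properties":{"series":{"type":"array","items":{"type":"object","properties":{"tx":{"type":"number"},"ty":{"type":"number"},"tz":{"type":"number"},"rx":{"type":"number"},"ry":{"type":"number"},"rz":{"type":"number"},"jaw":{"type":"number"}}}}},"required":["series"]}

```bash
ls; mkdir -p pics
python3 - <<'E'
from workcell import *
import cv2,numpy as np
s=sense();print({k:np.round(v,4).tolist() for k,v in s.items()})
for n in ("top","side","wrist"):
    d=snapshot(n);cv2.imwrite(f"pics/{n}0.png",d["img"])
    print(n,{k:np.round(v,4).tolist() for k,v in d.items() if k!="img"})
E
```

```text
pics
{'clock': 0.0, 'q': [1.126, 0.2388, -0.0143, 1.3192, -0.0, 1.5708], 'dq': [-0.0018, -0.0002, 0.0002, 0.0004, -0.0001, -0.0011], 'joint_torque': [-0.0007, -53.8777, 34.6437, 0.0185, 0.0, -0.0], 'ee_pos': [0.2257, 0.4735, 0.2307], 'orientation': [-0.0001, 0.2206, 0.9754, -0.0007], 'ft_force': [-0.2955, 0.2805, -0.6211], 'wrist_torque': [0.0053, -0.0582, -0.046], 'opening': 0.0854}
top {'camera_matrix': [[501.7242, 0.0, 274.7471], [0.0, 501.7242, 205.1001], [0.0, 0.0, 1.0]], 'R': [[-0.0078, -0.9999, -0.0098], [-0.9829, 0.0095, -0.184], [0.1841, 0.0082, -0.9829]], 't': [0.024, 0.6169, 1.1312]}
side {'camera_matrix': [[524.3122, 0.0, 275.019], [0.0, 524.3122, 203.0578], [0.0, 0.0, 1.0]], 'R': [[0.7975, -0.6031, -0.0145], [-0.4599, -0.5923, -0.6615], [0.3904, 0.5343, -0.7498]], 't': [-0.4879, 0.3429, 1.1739]}
wrist {'camera_matrix': [[341.8356, 0.0, 282.3195], [0.0, 341.8356, 203.5561], [0.0, 0.0, 1.0]], 'T_tool_cam': [[0.0014, -0.9618, -0.2739, 0.0694], [1.0, 0.0014, 0.0002, 0.0008], [0.0002, -0.2739, 0.9618, -0.1431], [0.0, 0.0, 0.0, 1.0]]}
```

View pics/top0.png

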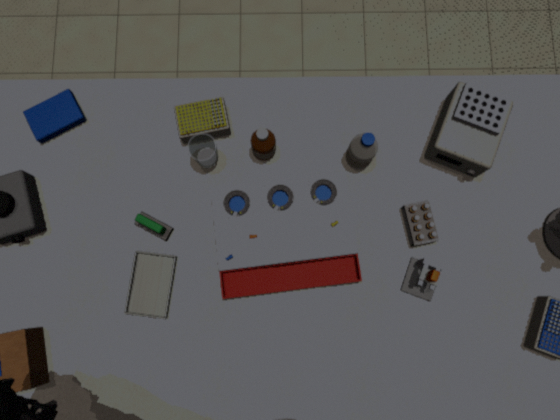

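View pics/side0.png

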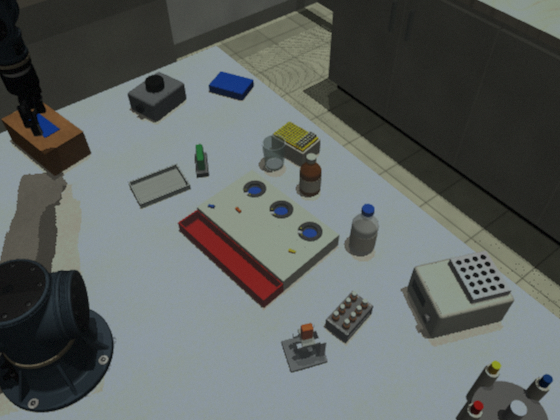

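View pics/wrist0.png

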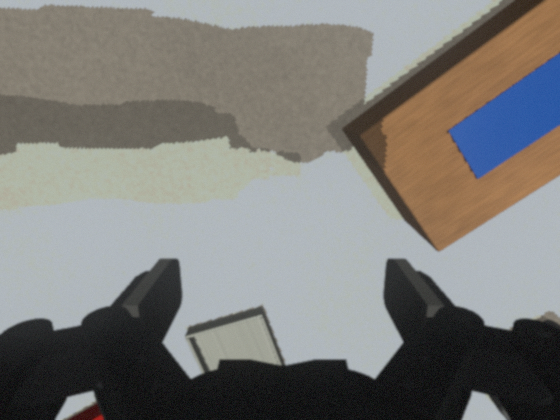

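```bash
cat > h.py <<'E'
from workcell import *
import cv2,numpy as np
from scipy.spatial.transform import Rotation as Ro
def ray(d,uv,z,state=None):
    K=np.array(d["camera_matrix"]);uv=np.atleast_2d(np.array(uv,float))
    r=np.c_[(uv-[K[0,2],K[1,2]])/K[0,0],np.ones(len(uv))]
    if "T_tool_cam" in d:
        T=np.array(d["T_tool_cam"]);W=Ro.from_quat(np.roll(state["orientation"],-1)).as_matrix()
        Rw=W@T[:3,:3];c=W@T[:3,3]+np.array(state["ee_pos"])
    else:
        R=np.array(d["R"]);Rw=R.T;c=-R.T@np.array(d["t"])
    w=r@Rw.T
    return c+w*((z-c[2])/w[:,2])[:,None]
def proj(d,X,state=None):
    X=np.atleast_2d(np.array(X,float));K=np.array(d["camera_matrix"])
    if "T_tool_cam" in d:
        T=np.array(d["T_tool_cam"]);W=Ro.from_quat(np.roll(state["orientation"],-1)).as_matrix()
        Rw=W@T[:3,:3];c=W@T[:3,3]+np.array(state["ee_pos"]);p=(X-c)@Rw
    else: p=X@np.array(d["R"]).T+np.array(d["t"])
    q=p@K.T;return q[:,:2]/q[:,2:]
def blobs(mask,amin=8):
    n,l,st,c=cv2.connectedComponentsWithStats(mask.astype(np.uint8)*255)
    return [(l==i,st[i,4],c[i]) for i in range(1,n) if st[i,4]>=amin]
E
python3 - <<'E'
from h import *
a=cv2.imread("pics/top0.png");b=cv2.imread("pics/side0.png")
c=cv2.resize(a[160:310,120:370],None,fx=3.2,fy=3.2,interpolation=cv2.INTER_CUBIC);cv2.imwrite("pics/t1.png",np.clip(c*1.5,0,255))
c=cv2.resize(b[130:310,120:350],None,fx=3.3,fy=3.3,interpolation=cv2.INTER_CUBIC);cv2.imwrite("pics/s1.png",np.clip(c*1.5,0,255))
E
```

```text
[ WARN:0@0.051] global loadsave.cpp:1063 imwrite_ Unsupported depth image for selected encoder is fallbacked to CV_8U.
```

View pics/t1.png

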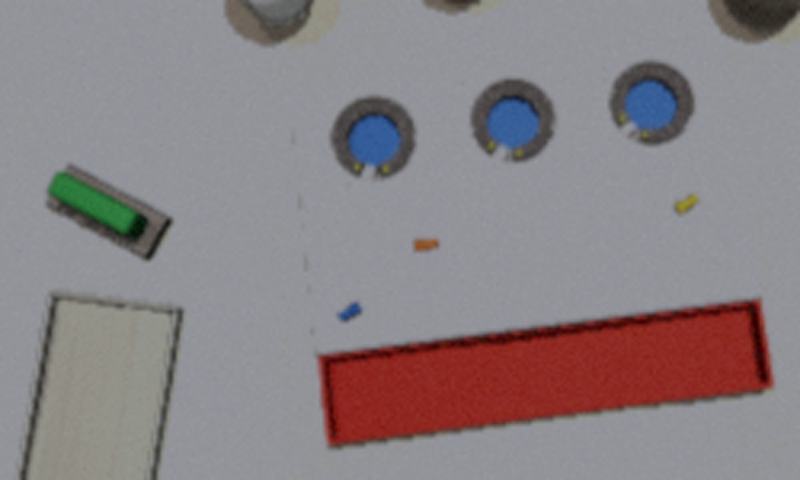

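View pics/s1.png

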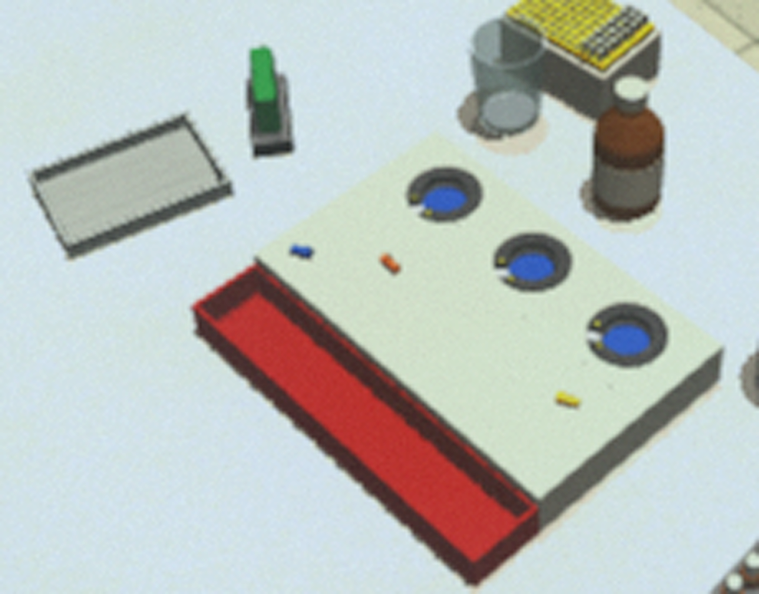

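```bash
cat > m1.py <<'E'
from h import *
for n in ("top","side"):
    d=snapshot(n);im=d["img"].astype(int);B,G,R=im[...,0],im[...,1],im[...,2]
    print(n)
    red=(R>1.8*G)&(R>1.8*B)&(R>60)
    bl=sorted(blobs(red,200),key=lambda x:-x[1])
    m=bl[0][0].astype(np.uint8)
    cnt=max(cv2.findContours(m,cv2.RETR_EXTERNAL,cv2.CHAIN_APPROX_NONE)[0],key=cv2.contourArea)
    rr=cv2.minAreaRect(cnt);print(" trough box->world z.034\n",np.round(ray(d,cv2.boxPoints(rr),.034),4).tolist())
    blue=(B>1.5*R)&(B>70)&(B>1.2*G)
    for m,a,c in blobs(blue,8): print(" blue",a,np.round(c,1),"z.031",np.round(ray(d,c,.031),4)[0],"z.049",np.round(ray(d,c,.049),4)[0])
    yel=(R>1.5*B)&(G>1.3*B)&(R>50)
    for m,a,c in blobs(yel,2):
        if a<60: print(" yel",a,np.round(c,1),np.round(ray(d,c,.049),4)[0])
    org=(R>1.6*B)&(R>1.3*G)&(R>70)&~red
    for m,a,c in blobs(org,6): print(" org",a,np.round(c,1),np.round(ray(d,c,.049),4)[0],np.round(ray(d,c,.096),4)[0])
    gr=(G>1.4*R)&(G>1.3*B)&(G>50)
    for m,a,c in blobs(gr,30):
        cn=cv2.findContours(m.astype(np.uint8),0,1)[0][0]
        print(" green",a,np.round(c,1),"box z.06",np.round(ray(d,cv2.boxPoints(cv2.minAreaRect(cn)),.06),4).tolist())
E
python3 m1.py
```

```text
top
 trough box->world z.034
 [[0.4643, 0.1522, 0.034], [0.5038, -0.1759, 0.034], [0.4389, -0.1818, 0.034], [0.4, 0.143, 0.034]]
 blue 1625 [ 52.1 114. ] z.031 [0.861 0.578 0.031] z.049 [0.854  0.5694 0.049 ]
 blue 128 [367.9 138.4] z.031 [ 0.7881 -0.2135  0.031 ] z.049 [ 0.7822 -0.2101  0.049 ]
 blue 184 [322.7 192.6] z.031 [ 0.6519 -0.098   0.031 ] z.049 [ 0.6481 -0.0964  0.049 ]
 blue 185 [279.6 198.2] z.031 [0.6388 0.0069 0.031 ] z.049 [0.6352 0.0069 0.049 ]
 blue 191 [236.6 203.6] z.031 [0.6265 0.1114 0.031 ] z.049 [0.6231 0.1099 0.049 ]
 blue 18 [228.8 257.1] z.031 [0.4972 0.129  0.031 ] z.049 [0.4957 0.1272 0.049 ]
 blue 8 [552.8 300. ] z.031 [ 0.3911 -0.6264  0.031 ] z.049 [ 0.3912 -0.6168  0.049 ]
 blue 12 [551.3 305.2] z.031 [ 0.3793 -0.6218  0.031 ] z.049 [ 0.3796 -0.6123  0.049 ]
 blue 8 [550.2 311.8] z.031 [ 0.3644 -0.6177  0.031 ] z.049 [ 0.3649 -0.6082  0.049 ]
 blue 17 [548.  317.5] z.031 [ 0.3514 -0.6111  0.031 ] z.049 [ 0.3521 -0.6017  0.049 ]
 blue 8 [552.6 329.2] z.031 [ 0.3249 -0.6188  0.031 ] z.049 [ 0.3261 -0.6094  0.049 ]
 blue 289 [550.  342.2] z.031 [ 0.2961
[... 6298 characters left out ...]
  0.049 ]
 yel 2 [359.5 313. ] [ 0.587  -0.3492  0.049 ]
 yel 2 [333.5 317.5] [ 0.5332 -0.3221  0.049 ]
 yel 3 [337. 318.] [ 0.5385 -0.3278  0.049 ]
 yel 2 [350.  317.5] [ 0.5624 -0.3446  0.049 ]
 yel 4 [353.8 319. ] [ 0.5665 -0.3524  0.049 ]
 yel 3 [344.7 326.3] [ 0.5383 -0.3536  0.049 ]
 org 1317 [ 44.1 129.6] [0.2559 0.7074 0.049 ] [0.2485 0.6437 0.096 ]
 org 36 [315.9 166.9] [0.8102 0.0686 0.049 ] [0.778  0.0334 0.096 ]
 org 10 [237.9 209.2] [0.545  0.0735 0.049 ] [0.5246 0.0381 0.096 ]
 org 60 [306.9 327. ] [ 0.4711 -0.3041  0.049 ] [ 0.4539 -0.3226  0.096 ]
 green 114 [199.3 152.8] box z.06 [[0.5484, 0.2889, 0.06], [0.5861, 0.3506, 0.06], [0.6024, 0.3379, 0.06], [0.5642, 0.2765, 0.06]]
```

{"op": "move_arm", "data": {"series": [{"tx": -35}, {"tx": -39}, {"tx": -39}, {"tx": -39}, {"tx": -39}, {"tx": -39}, {"tx": -39}, {"tx": -39}, {"tx": -39}, {"tx": -38, "ty": 7}, {"rz": -8}, {"rz": -8}, {"rz": -8}, {"rz": -8}, {"rz": -8}, {"rz": -8}, {"rz": -8}, {"rz": -8}, {"rz": -8}, {"rz": -8}]}}

```text
$.series[0]: bad value
```

```bash
cat > w.py <<'E'
from h import *
import sys
s=sense();d=snapshot("wrist");cv2.imwrite("pics/%s.png"%sys.argv[1],np.clip(d["img"]*1.3,0,255).astype(np.uint8))
np.save("pics/%s.npy"%sys.argv[1],{"d":d,"s":s},allow_pickle=True)
go([0.577,0.314,0.25],-26.7,s)
E
python3 w.py w1
```

```text
pos [0.2258 0.4737 0.231 ] ydir 64.52 tilt [-3.e-04 -7.e-04 -1.e+00] F [-0.3  0.5  0.5] op 0.0853 t 0.25
shift tool mm [-385.8    6.9  -19. ] | rz(turn after shift) -88.8  q6 1.57
```

View pics/w1.png

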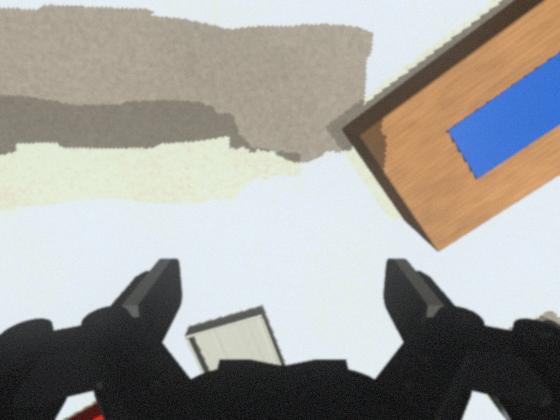

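The move was refused; the rows may need every key.

{"op": "move_arm", "data": {"series": [{"tx": -35, "ty": 0, "tz": 0, "rx": 0, "ry": 0, "rz": 0, "jaw": 85}]}}

```text
clock: 0.4
ee_pos: [0.2557, 0.4598, 0.2312]
orientation: [-0.0, 0.219, 0.976, 0.0]
ft_force: [0.1, -0.8, 0.4]
opening: 0.0847
```

{"op": "move_arm", "data": {"series": [{"tx": -39, "ty": 0, "tz": 0, "rx": 0, "ry": 0, "rz": 0, "jaw": 85}, {"tx": -39, "ty": 0, "tz": 0, "rx": 0, "ry": 0, "rz": 0, "jaw": 85}, {"tx": -39, "ty": 0, "tz": 0, "rx": 0, "ry": 0, "rz": 0, "jaw": 85}, {"tx": -39, "ty": 0, "tz": 0, "rx": 0, "ry": 0, "rz": 0, "jaw": 85}, {"tx": -39, "ty": 0, "tz": 0, "rx": 0, "ry": 0, "rz": 0, "jaw": 85}, {"tx": -39, "ty": 0, "tz": 0, "rx": 0, "ry": 0, "rz": 0, "jaw": 85}, {"tx": -39, "ty": 0, "tz": 0, "rx": 0, "ry": 0, "rz": 0, "jaw": 85}, {"tx": -39, "ty": 0, "tz": 0, "rx": 0, "ry": 0, "rz": 0, "jaw": 85}, {"tx": -38, "ty": 7, "tz": 0, "rx": 0, "ry": 0, "rz": 0, "jaw": 85}, {"tx": 0, "ty": 0, "tz": 0, "rx": 0, "ry": 0, "rz": -8, "jaw": 85}, {"tx": 0, "ty": 0, "tz": 0, "rx": 0, "ry": 0, "rz": -8, "jaw": 85}, {"tx": 0, "ty": 0, "tz": 0, "rx": 0, "ry": 0, "rz": -8, "jaw": 85}, {"tx": 0, "ty": 0, "tz": 0, "rx": 0, "ry": 0, "rz": -8, "jaw": 85}, {"tx": 0, "ty": 0, "tz": 0, "rx": 0, "ry": 0, "rz": -8, "jaw": 85}, {"tx": 0, "ty": 0, "tz": 0, "rx": 0, "ry": 0, "rz": -8, "jaw": 85}, {"tx": 0, "ty": 0, "tz": 0, "rx": 0, "ry": 0, "rz": -8, "jaw": 85}, {"tx": 0, "ty": 0, "tz": 0, "rx": 0, "ry": 0, "rz": -8, "jaw": 85}, {"tx": 0, "ty": 0, "tz": 0, "rx": 0, "ry": 0, "rz": -8, "jaw": 85}, {"tx": 0, "ty": 0, "tz": 0, "rx": 0, "ry": 0, "rz": -8, "jaw": 85}, {"tx": 0, "ty": 0, "tz": 0, "rx": 0, "ry": 0, "rz": -8, "jaw": 85}]}}

```text
clock: 2.4
ee_pos: [0.5764, 0.3145, 0.2311]
orientation: [-0.0, -0.521, 0.853, -0.0]
ft_force: [-0.6, 0.1, -0.2]
opening: 0.0848
```

```bash
python3 w.py w1
```

```text
pos [0.5764 0.3145 0.2311] ydir 152.84 tilt [-3.e-04 -2.e-04 -1.e+00] F [-0.6  0.1 -0.2] op 0.0848 t 2.4
shift tool mm [  0.2  -0.8 -18.9] | rz(turn after shift) -0.5  q6 -0.60
```

View pics/w1.png

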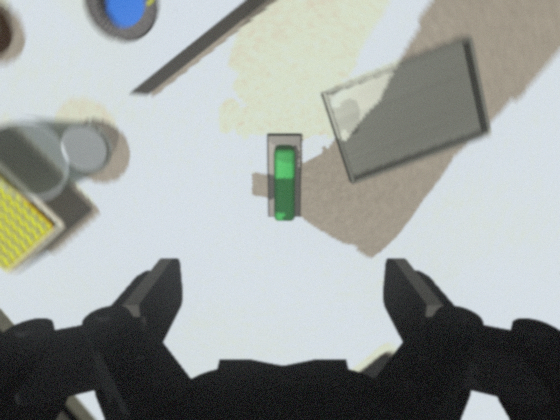

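Run:
```python
from h import *
x=np.load("pics/w1.npy",allow_pickle=True).item();d,s=x["d"],x["s"]
im=d["img"].astype(int);B,G,R=im[...,0],im[...,1],im[...,2]
gr=(G>1.4*R)&(G>1.3*B)&(G>40);g=max(blobs(gr,30),key=lambda b:b[1]);ys,xs=np.where(g[0]);print(xs.min(),xs.max(),ys.min(),ys.max())
# bright top face
c=[[268,134],[302,134],[302,215],[268,215]]
P=ray(d,c,.016,s);print(np.round(P,4),P.mean(0))
print("sizes",np.linalg.norm(P[0]-P[1]),np.linalg.norm(P[1]-P[2]))
t=ray(d,[[275,146],[294,146],[294,178],[275,178]],.06,s);print(np.round(t,4))
e=P[1]-P[2];print("long axis deg",np.degrees(np.arctan2(e[1],e[0])))
T=[[323,95],[467,38],[488,132],[354,181]]
Q=ray(d,T,.018,s);print("tray",np.round(Q,4),Q.mean(0)[:2],np.linalg.norm(Q[0]-Q[1]),np.linalg.norm(Q[1]-Q[2]))
```

```text
274 294 148 219
[[0.5706 0.2711 0.016 ]
 [0.5395 0.2871 0.016 ]
 [0.5781 0.3656 0.016 ]
 [0.6114 0.3486 0.016 ]] [0.57489501 0.31809702 0.016     ]
sizes 0.03501161324293456 0.08754966765345273
[[0.5668 0.2814 0.06  ]
 [0.5514 0.2893 0.06  ]
 [0.5647 0.3158 0.06  ]
 [0.5805 0.3078 0.06  ]]
long axis deg -116.17583256148144
tray [[0.5041 0.2622 0.018 ]
 [0.36   0.2777 0.018 ]
 [0.3693 0.3716 0.018 ]
 [0.5119 0.3561 0.018 ]] [0.43633386 0.31691208] 0.14498120246043808 0.09432938489354405
```

Run:
```python
from h import *
go([0.575,0.318,0.023],-26.2)
```

```text
pos [0.5764 0.3145 0.231 ] ydir 153.33 tilt [-4.e-04 -3.e-04 -1.e+00] F [1.6 0.6 0.7] op 0.0849 t 2.45
shift tool mm [ -2.6   2.8 208. ] | rz(turn after shift) -0.5  q6 -0.61
```

{"op": "move_arm", "data": {"series": [{"tx": -2.5, "ty": 2.8, "tz": 30, "rx": 0, "ry": 0, "rz": -0.5, "jaw": 85}, {"tx": 0, "ty": 0, "tz": 40, "rx": 0, "ry": 0, "rz": 0, "jaw": 70}, {"tx": 0, "ty": 0, "tz": 40, "rx": 0, "ry": 0, "rz": 0, "jaw": 60}, {"tx": 0, "ty": 0, "tz": 35, "rx": 0, "ry": 0, "rz": 0, "jaw": 60}, {"tx": 0, "ty": 0, "tz": 25, "rx": 0, "ry": 0, "rz": 0, "jaw": 60}, {"tx": 0, "ty": 0, "tz": 20, "rx": 0, "ry": 0, "rz": 0, "jaw": 60}, {"tx": 0, "ty": 0, "tz": 18, "rx": 0, "ry": 0, "rz": 0, "jaw": 60}, {"tx": 0, "ty": 0, "tz": 0, "rx": 0, "ry": 0, "rz": 0, "jaw": 60}]}}

```text
clock: 3.25
ee_pos: [0.5735, 0.3171, 0.0206]
orientation: [-0.002, -0.522, 0.853, 0.0]
ft_force: [-0.3, -0.0, -0.2]
opening: 0.06
```

```bash
python3 w.py w2
```

```text
pos [0.5735 0.3171 0.0206] ydir 152.88 tilt [-0.0041 -0.0023 -1.    ] F [-0.3 -0.  -0.2] op 0.06 t 3.25
shift tool mm [   2.1   -4.  -229.4] | rz(turn after shift) -0.4  q6 -0.59
```

View pics/w2.png

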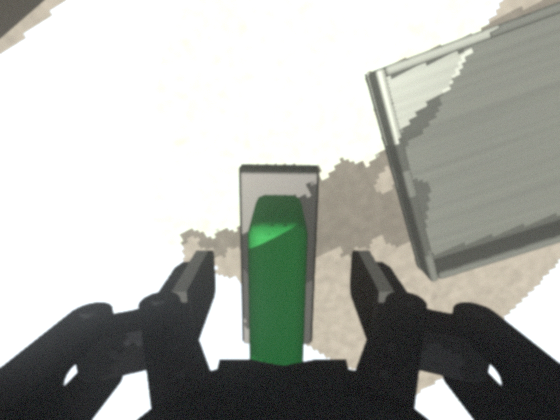

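{"op": "move_arm", "data": {"series": [{"tx": 0, "ty": 0, "tz": 0, "rx": 0, "ry": 0, "rz": 0, "jaw": 5}, {"tx": 0, "ty": 0, "tz": 0, "rx": 0, "ry": 0, "rz": 0, "jaw": 5}, {"tx": 0, "ty": 0, "tz": 0, "rx": 0, "ry": 0, "rz": 0, "jaw": 5}, {"tx": 0, "ty": 0, "tz": 0, "rx": 0, "ry": 0, "rz": 0, "jaw": 5}, {"tx": 0, "ty": 0, "tz": 0, "rx": 0, "ry": 0, "rz": 0, "jaw": 5}, {"tx": 0, "ty": 0, "tz": 0, "rx": 0, "ry": 0, "rz": 0, "jaw": 5}, {"tx": 0, "ty": 0, "tz": 0, "rx": 0, "ry": 0, "rz": 0, "jaw": 5}]}}

```text
clock: 4.0
ee_pos: [0.5758, 0.3184, 0.0245]
orientation: [0.001, -0.523, 0.853, -0.0]
ft_force: [-0.0, -0.8, 5.7]
opening: 0.0192
```

Run:
```python
from h import *
go([0.575,0.318,0.123],6.9)
```

```text
pos [0.5758 0.3184 0.0245] ydir 153.0 tilt [ 0.0018  0.001  -1.    ] F [-0.  -0.8  5.7] op 0.0192 t 4.0
shift tool mm [  0.6   0.4 -98.5] | rz(turn after shift) -33.9  q6 -0.59
```

{"op": "move_arm", "data": {"series": [{"tx": 0, "ty": 0, "tz": -20, "rx": 0, "ry": 0, "rz": 0, "jaw": 5}, {"tx": 0, "ty": 0, "tz": -35, "rx": 0, "ry": 0, "rz": 0, "jaw": 5}, {"tx": 0, "ty": 0, "tz": -35, "rx": 0, "ry": 0, "rz": 0, "jaw": 5}, {"tx": 0, "ty": 0, "tz": -10, "rx": 0, "ry": 0, "rz": -6, "jaw": 5}, {"tx": 0, "ty": 0, "tz": 0, "rx": 0, "ry": 0, "rz": -7, "jaw": 5}, {"tx": 0, "ty": 0, "tz": 0, "rx": 0, "ry": 0, "rz": -7, "jaw": 5}, {"tx": 0, "ty": 0, "tz": 0, "rx": 0, "ry": 0, "rz": -7, "jaw": 5}, {"tx": 0, "ty": 0, "tz": 0, "rx": 0, "ry": 0, "rz": -6.9, "jaw": 5}, {"tx": 0, "ty": 0, "tz": 0, "rx": 0, "ry": 0, "rz": 0, "jaw": 5}]}}

```text
clock: 4.9
ee_pos: [0.5749, 0.3179, 0.1232]
orientation: [0.0, 0.749, -0.663, -0.0]
ft_force: [-0.1, 0.1, -1.7]
opening: 0.0194
```

```bash
cat >> h.py <<'E'
O=np.array([.593,.001]);YAW=6.9
def st(x,y,z):
    a=np.radians(YAW);return [O[0]+x*np.cos(a)-y*np.sin(a),O[1]+x*np.sin(a)+y*np.cos(a),z]
E
python3 w.py w3
python3 - <<'E'
from h import *
go(st(-.007,.06,.12),6.9)
d=snapshot("side");cv2.imwrite("pics/s2.png",d["img"])
E
```

```text
pos [0.5749 0.3179 0.1232] ydir -172.99 tilt [-4.e-04 -3.e-04 -1.e+00] F [-0.1  0.1 -1.7] op 0.0194 t 4.9
shift tool mm [   4.2   -1.6 -126.8] | rz(turn after shift) 33.7  q6 -1.19
pos [0.5749 0.318  0.1232] ydir -173.24 tilt [-4.e-04 -2.e-04 -1.e+00] F [ 0.5  0.8 -1.5] op 0.0193 t 4.95
shift tool mm [256.9  26.5   3.3] | rz(turn after shift) -0.1  q6 -1.18
```

View pics/w3.png

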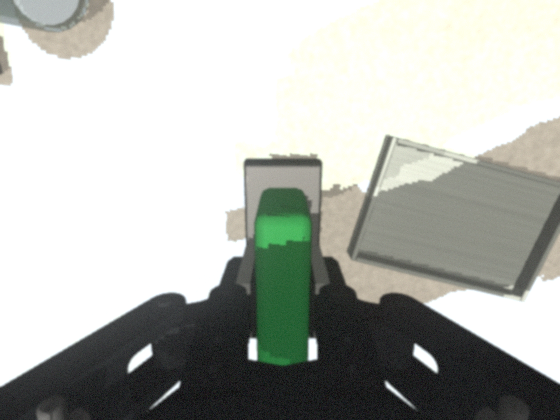

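View pics/s2.png

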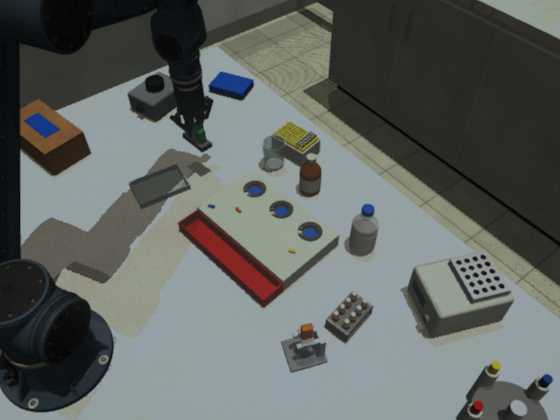

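{"op": "move_arm", "data": {"series": [{"tx": 25, "ty": 3, "tz": 0, "rx": 0, "ry": 0, "rz": 0, "jaw": 5}, {"tx": 36, "ty": 4, "tz": 0, "rx": 0, "ry": 0, "rz": 0, "jaw": 5}, {"tx": 36, "ty": 4, "tz": 0, "rx": 0, "ry": 0, "rz": 0, "jaw": 5}, {"tx": 36, "ty": 4, "tz": 0, "rx": 0, "ry": 0, "rz": 0, "jaw": 5}, {"tx": 36, "ty": 4, "tz": 0, "rx": 0, "ry": 0, "rz": 0, "jaw": 5}, {"tx": 36, "ty": 4, "tz": 0, "rx": 0, "ry": 0, "rz": 0, "jaw": 5}, {"tx": 32, "ty": 3.5, "tz": 0, "rx": 0, "ry": 0, "rz": 0, "jaw": 5}, {"tx": 20, "ty": 0, "tz": 5, "rx": 0, "ry": 0, "rz": 0, "jaw": 5}, {"tx": 0, "ty": 0, "tz": 20, "rx": 0, "ry": 0, "rz": 0, "jaw": 5}, {"tx": 0, "ty": 0, "tz": 15, "rx": 0, "ry": 0, "rz": 0, "jaw": 5}, {"tx": 0, "ty": 0, "tz": 0, "rx": 0, "ry": 0, "rz": 0, "jaw": 5}]}}

```text
clock: 6.1
ee_pos: [0.5783, 0.0592, 0.0815]
orientation: [0.001, 0.747, -0.664, -0.001]
ft_force: [-0.4, 0.7, -1.7]
opening: 0.0195
```

```bash
python3 w.py w4
python3 - <<'E'
from h import *
go(st(-.007,.06,.07),6.9)
d=snapshot("side");cv2.imwrite("pics/s3.png",cv2.resize(d["img"][130:310,120:350],None,fx=3.3,fy=3.3))
E
```

```text
pos [0.5783 0.0592 0.0815] ydir -173.27 tilt [-3.4e-03 -5.0e-04 -1.0e+00] F [-0.4  0.7 -1.7] op 0.0195 t 6.1
shift tool mm [-253.1  -27.9 -168.6] | rz(turn after shift) 33.4  q6 -1.59
pos [0.579  0.0595 0.0827] ydir -173.22 tilt [-1.9e-03 -3.0e-04 -1.0e+00] F [ 0.6  0.9 -1.1] op 0.0196 t 6.15
shift tool mm [-0.2  0.1 12.7] | rz(turn after shift) -0.1  q6 -1.59
```

View pics/w4.png

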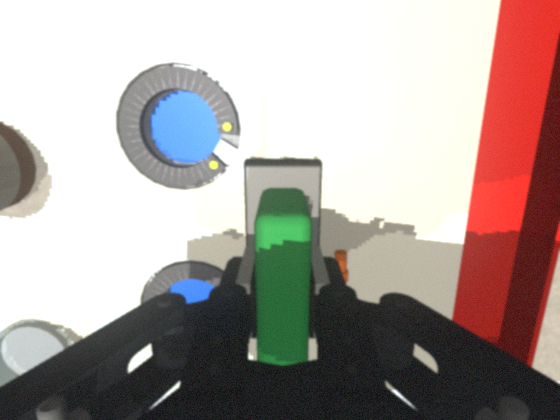

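View pics/s3.png

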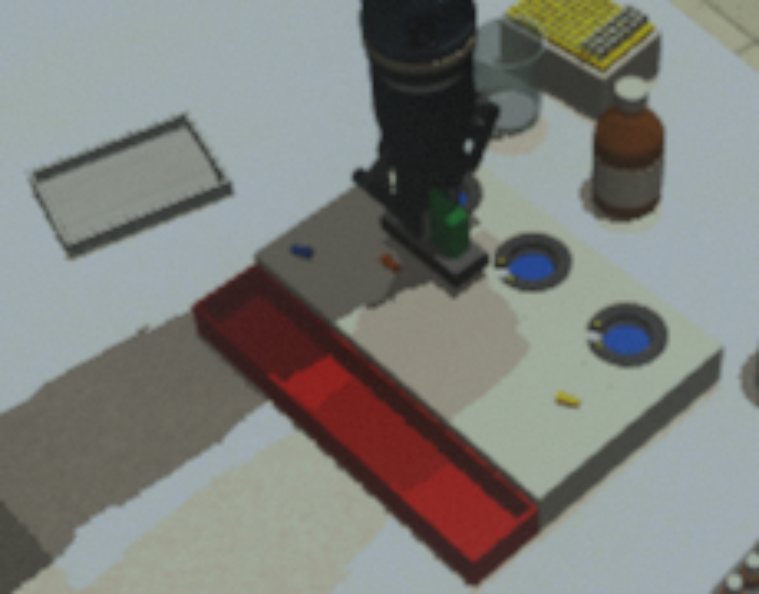

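{"op": "move_arm", "data": {"series": [{"tx": 0, "ty": 0, "tz": 7, "rx": 0, "ry": 0, "rz": 0, "jaw": 5}, {"tx": 0, "ty": 0, "tz": 5, "rx": 0, "ry": 0, "rz": 0, "jaw": 5}, {"tx": 0, "ty": 0, "tz": 0, "rx": 0, "ry": 0, "rz": 0, "jaw": 5}, {"tx": 0, "ty": 0, "tz": 0, "rx": 0, "ry": 0, "rz": 0, "jaw": 5}]}}

```text
clock: 6.6
ee_pos: [0.5797, 0.0598, 0.0713]
orientation: [0.0, 0.748, -0.663, -0.0]
ft_force: [-0.2, 0.4, -2.1]
opening: 0.0192
```

Run:
```python
from h import *
go(st(-.11,.06,.07),6.9)
d=snapshot("side");cv2.imwrite("pics/s4.png",cv2.resize(d["img"][160:260,160:300],None,fx=5,fy=5))
```

```text
pos [0.5797 0.0598 0.0713] ydir -173.08 tilt [-1.e-04 -1.e-04 -1.e+00] F [-0.2  0.4 -2.1] op 0.0192 t 6.6
shift tool mm [ -0.  103.8   1.3] | rz(turn after shift) 0.0  q6 -1.59
```

View pics/s4.png

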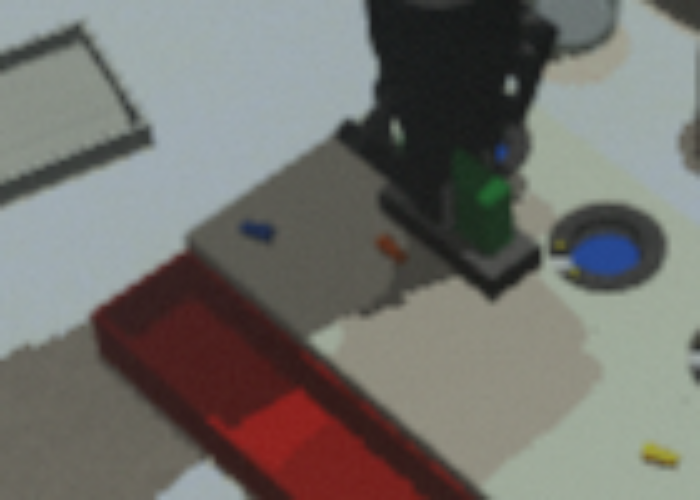

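{"op": "move_arm", "data": {"series": [{"tx": 0, "ty": 3, "tz": 1, "rx": 0, "ry": 0, "rz": 0, "jaw": 5}, {"tx": 0, "ty": 6, "tz": 0, "rx": 0, "ry": 0, "rz": 0, "jaw": 5}, {"tx": 0, "ty": 6, "tz": 0, "rx": 0, "ry": 0, "rz": 0, "jaw": 5}, {"tx": 0, "ty": 6, "tz": 0, "rx": 0, "ry": 0, "rz": 0, "jaw": 5}, {"tx": 0, "ty": 6, "tz": 0, "rx": 0, "ry": 0, "rz": 0, "jaw": 5}, {"tx": 0, "ty": 6, "tz": 0, "rx": 0, "ry": 0, "rz": 0, "jaw": 5}, {"tx": 0, "ty": 6, "tz": 0, "rx": 0, "ry": 0, "rz": 0, "jaw": 5}, {"tx": 0, "ty": 6, "tz": 0, "rx": 0, "ry": 0, "rz": 0, "jaw": 5}, {"tx": 0, "ty": 6, "tz": 0, "rx": 0, "ry": 0, "rz": 0, "jaw": 5}, {"tx": 0, "ty": 6, "tz": 0, "rx": 0, "ry": 0, "rz": 0, "jaw": 5}, {"tx": 0, "ty": 6, "tz": 0, "rx": 0, "ry": 0, "rz": 0, "jaw": 5}, {"tx": 0, "ty": 6, "tz": 0, "rx": 0, "ry": 0, "rz": 0, "jaw": 5}, {"tx": 0, "ty": 6, "tz": 0, "rx": 0, "ry": 0, "rz": 0, "jaw": 5}, {"tx": 0, "ty": 6, "tz": 0, "rx": 0, "ry": 0, "rz": 0, "jaw": 5}, {"tx": 0, "ty": 6, "tz": 0, "rx": 0, "ry": 0, "rz": 0, "jaw": 5}, {"tx": 0, "ty": 6, "tz": 0, "rx": 0, "ry": 0, "rz": 0, "jaw": 5}, {"tx": 0, "ty": 6, "tz": 0, "rx": 0, "ry": 0, "rz": 0, "jaw": 5}, {"tx": 0, "ty": 6, "tz": 0, "rx": 0, "ry": 0, "rz": 0, "jaw": 5}, {"tx": 0, "ty": 2, "tz": 0, "rx": 0, "ry": 0, "rz": 0, "jaw": 5}, {"tx": 0, "ty": 0, "tz": 0, "rx": 0, "ry": 0, "rz": 0, "jaw": 5}]}}

```text
clock: 8.65
ee_pos: [0.4733, 0.0468, 0.0704]
orientation: [0.0, 0.748, -0.663, 0.0]
ft_force: [0.8, 0.4, -3.0]
opening: 0.0192
```

Run:
```python
from h import *
go(st(-.054,.115,.11),6.9)
d=snapshot("side");cv2.imwrite("pics/s5.png",cv2.resize(d["img"][160:260,160:300],None,fx=5,fy=5))
```

```text
pos [0.4733 0.0468 0.0704] ydir -173.09 tilt [ 0.e+00 -1.e-04 -1.e+00] F [ 0.8  0.4 -3. ] op 0.0192 t 8.65
shift tool mm [-55.1 -59.4 -39.6] | rz(turn after shift) 0.0  q6 -1.59
```

View pics/s5.png

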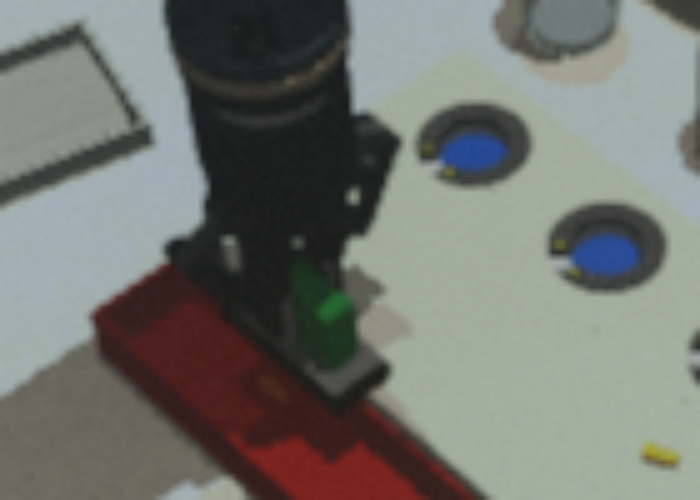

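{"op": "move_arm", "data": {"series": [{"tx": 0, "ty": 0, "tz": -20, "rx": 0, "ry": 0, "rz": 0, "jaw": 5}, {"tx": 0, "ty": 0, "tz": -20, "rx": 0, "ry": 0, "rz": 0, "jaw": 5}, {"tx": -18, "ty": -22, "tz": 0, "rx": 0, "ry": 0, "rz": 0, "jaw": 5}, {"tx": -20, "ty": -22, "tz": 0, "rx": 0, "ry": 0, "rz": 0, "jaw": 5}, {"tx": -17, "ty": -21, "tz": 0, "rx": 0, "ry": 0, "rz": 0, "jaw": 5}, {"tx": 0, "ty": 0, "tz": 10, "rx": 0, "ry": 0, "rz": 0, "jaw": 5}, {"tx": 0, "ty": 0, "tz": 0, "rx": 0, "ry": 0, "rz": 0, "jaw": 5}]}}

```text
clock: 9.4
ee_pos: [0.5307, 0.1093, 0.0987]
orientation: [0.001, 0.749, -0.663, -0.001]
ft_force: [-0.8, 0.2, -0.6]
opening: 0.0192
```

```bash
python3 w.py w6;python3 - <<'E'
from h import *
go(st(-.048,.115,.07),6.9)
d=snapshot("side");cv2.imwrite("pics/s6.png",cv2.resize(d["img"][160:260,160:300],None,fx=5,fy=5))
E
```

```text
pos [0.5307 0.1093 0.0987] ydir -173.04 tilt [-2.6e-03 -7.0e-04 -1.0e+00] F [-0.8  0.2 -0.6] op 0.0192 t 9.4
shift tool mm [-197.5  -70.4 -151.5] | rz(turn after shift) 33.7  q6 -1.49
pos [0.5303 0.1089 0.0993] ydir -173.07 tilt [-2.5e-03 -8.0e-04 -1.0e+00] F [-0.6  0.3 -1. ] op 0.0193 t 9.45
shift tool mm [-0.3 -1.3 29.3] | rz(turn after shift) 0.0  q6 -1.49
```

View pics/s6.png

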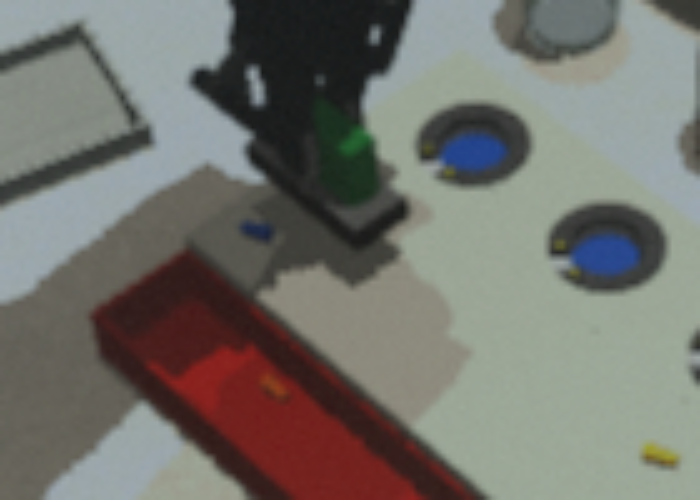

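View pics/w6.png

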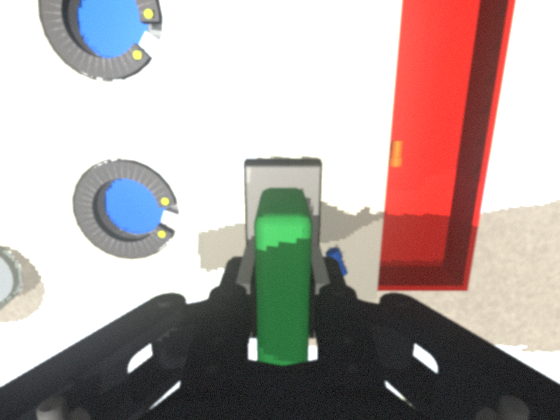

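{"op": "move_arm", "data": {"series": [{"tx": 0, "ty": -1, "tz": 15, "rx": 0, "ry": 0, "rz": 0, "jaw": 5}, {"tx": 0, "ty": 0, "tz": 14, "rx": 0, "ry": 0, "rz": 0, "jaw": 5}, {"tx": 0, "ty": 0, "tz": 0, "rx": 0, "ry": 0, "rz": 0, "jaw": 5}, {"tx": 0, "ty": 0, "tz": 0, "rx": 0, "ry": 0, "rz": 0, "jaw": 5}, {"tx": 0, "ty": 4, "tz": 0, "rx": 0, "ry": 0, "rz": 0, "jaw": 5}, {"tx": 0, "ty": 6, "tz": 0, "rx": 0, "ry": 0, "rz": 0, "jaw": 5}, {"tx": 0, "ty": 6, "tz": 0, "rx": 0, "ry": 0, "rz": 0, "jaw": 5}, {"tx": 0, "ty": 6, "tz": 0, "rx": 0, "ry": 0, "rz": 0, "jaw": 5}, {"tx": 0, "ty": 6, "tz": 0, "rx": 0, "ry": 0, "rz": 0, "jaw": 5}, {"tx": 0, "ty": 6, "tz": 0, "rx": 0, "ry": 0, "rz": 0, "jaw": 5}, {"tx": 0, "ty": 6, "tz": 0, "rx": 0, "ry": 0, "rz": 0, "jaw": 5}, {"tx": 0, "ty": 6, "tz": 0, "rx": 0, "ry": 0, "rz": 0, "jaw": 5}, {"tx": 0, "ty": 6, "tz": 0, "rx": 0, "ry": 0, "rz": 0, "jaw": 5}, {"tx": 0, "ty": 6, "tz": 0, "rx": 0, "ry": 0, "rz": 0, "jaw": 5}, {"tx": 0, "ty": 6, "tz": 0, "rx": 0, "ry": 0, "rz": 0, "jaw": 5}, {"tx": 0, "ty": 2, "tz": 0, "rx": 0, "ry": 0, "rz": 0, "jaw": 5}, {"tx": 0, "ty": 0, "tz": 0, "rx": 0, "ry": 0, "rz": 0, "jaw": 5}]}}

```text
clock: 11.2
ee_pos: [0.4666, 0.1014, 0.0714]
orientation: [0.0, 0.748, -0.663, 0.0]
ft_force: [-0.2, -0.4, -0.7]
opening: 0.0192
```

Run:
```python
from h import *
go(st(-.0,-.112,.12),6.9)
d=snapshot("side");cv2.imwrite("pics/s7.png",cv2.resize(d["img"][160:260,160:300],None,fx=5,fy=5))
```

```text
pos [0.4666 0.1014 0.0714] ydir -173.08 tilt [-0.e+00 -1.e-04 -1.e+00] F [-0.2 -0.4 -0.7] op 0.0192 t 11.2
shift tool mm [ 226.9 -113.3  -48.6] | rz(turn after shift) 0.0  q6 -1.48
```

View pics/s7.png

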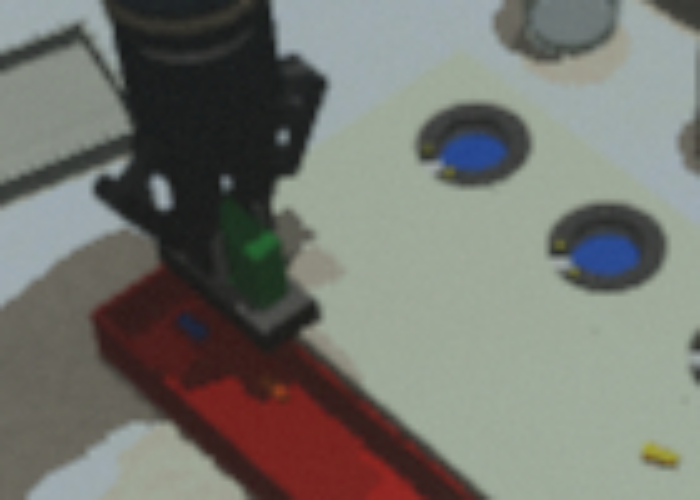

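{"op": "move_arm", "data": {"series": [{"tx": 0, "ty": 0, "tz": -24, "rx": 0, "ry": 0, "rz": 0, "jaw": 5}, {"tx": 0, "ty": 0, "tz": -24, "rx": 0, "ry": 0, "rz": 0, "jaw": 5}, {"tx": 20, "ty": -12, "tz": 0, "rx": 0, "ry": 0, "rz": 0, "jaw": 5}, {"tx": 35, "ty": -17, "tz": 0, "rx": 0, "ry": 0, "rz": 0, "jaw": 5}, {"tx": 35, "ty": -17, "tz": 0, "rx": 0, "ry": 0, "rz": 0, "jaw": 5}, {"tx": 35, "ty": -17, "tz": 0, "rx": 0, "ry": 0, "rz": 0, "jaw": 5}, {"tx": 35, "ty": -17, "tz": 0, "rx": 0, "ry": 0, "rz": 0, "jaw": 5}, {"tx": 35, "ty": -17, "tz": 0, "rx": 0, "ry": 0, "rz": 0, "jaw": 5}, {"tx": 32, "ty": -16, "tz": 0, "rx": 0, "ry": 0, "rz": 0, "jaw": 5}, {"tx": 0, "ty": 0, "tz": 20, "rx": 0, "ry": 0, "rz": 0, "jaw": 5}, {"tx": 0, "ty": 0, "tz": 0, "rx": 0, "ry": 0, "rz": 0, "jaw": 5}, {"tx": 0, "ty": 0, "tz": 0, "rx": 0, "ry": 0, "rz": 0, "jaw": 5}]}}

```text
clock: 12.45
ee_pos: [0.6057, -0.11, 0.0989]
orientation: [0.0, 0.748, -0.663, -0.001]
ft_force: [-0.1, 1.1, -2.0]
opening: 0.0191
```

```bash
python3 w.py w8;python3 - <<'E'
from h import *
go(st(-.0,-.112,.07),6.9)
d=snapshot("side");cv2.imwrite("pics/s8.png",cv2.resize(d["img"][170:290,210:350],None,fx=5,fy=5))
E
```

```text
pos [ 0.6057 -0.11    0.0989] ydir -173.08 tilt [-1.9e-03  4.0e-04 -1.0e+00] F [-0.1  1.1 -2. ] op 0.0191 t 12.45
shift tool mm [-424.5  -22.3 -150.9] | rz(turn after shift) 33.6  q6 -1.87
pos [ 0.6062 -0.1098  0.0996] ydir -173.06 tilt [-5.e-04  1.e-04 -1.e+00] F [-0.8 -0.3 -1.2] op 0.0191 t 12.5
shift tool mm [ 0.4 -0.3 29.6] | rz(turn after shift) 0.0  q6 -1.87
```

View pics/s8.png

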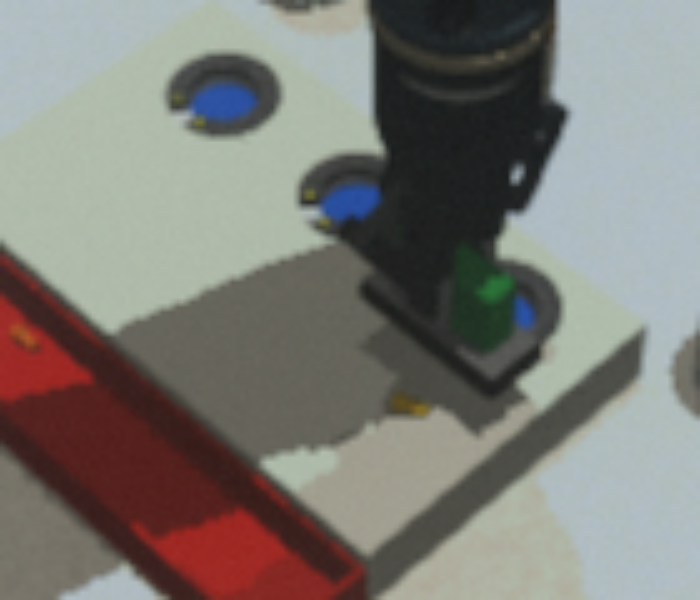

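View pics/w8.png

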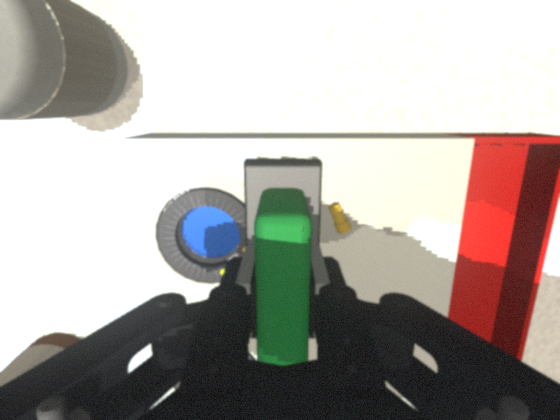

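{"op": "move_arm", "data": {"series": [{"tx": 0, "ty": 0, "tz": 15, "rx": 0, "ry": 0, "rz": 0, "jaw": 5}, {"tx": 0, "ty": 0, "tz": 13, "rx": 0, "ry": 0, "rz": 0, "jaw": 5}, {"tx": 0, "ty": 0, "tz": 0, "rx": 0, "ry": 0, "rz": 0, "jaw": 5}, {"tx": 0, "ty": 4, "tz": 0, "rx": 0, "ry": 0, "rz": 0, "jaw": 5}, {"tx": 0, "ty": 6, "tz": 0, "rx": 0, "ry": 0, "rz": 0, "jaw": 5}, {"tx": 0, "ty": 6, "tz": 0.5, "rx": 0, "ry": 0, "rz": 0, "jaw": 5}, {"tx": 0, "ty": 6, "tz": 0, "rx": 0, "ry": 0, "rz": 0, "jaw": 5}, {"tx": 0, "ty": 6, "tz": 0, "rx": 0, "ry": 0, "rz": 0, "jaw": 5}, {"tx": 0, "ty": 6, "tz": 0, "rx": 0, "ry": 0, "rz": 0, "jaw": 5}, {"tx": 0, "ty": 6, "tz": 0, "rx": 0, "ry": 0, "rz": 0, "jaw": 5}, {"tx": 0, "ty": 6, "tz": 0, "rx": 0, "ry": 0, "rz": 0, "jaw": 5}, {"tx": 0, "ty": 6, "tz": 0, "rx": 0, "ry": 0, "rz": 0, "jaw": 5}, {"tx": 0, "ty": 6, "tz": 0, "rx": 0, "ry": 0, "rz": 0, "jaw": 5}, {"tx": 0, "ty": 6, "tz": 0, "rx": 0, "ry": 0, "rz": 0, "jaw": 5}, {"tx": 0, "ty": 6, "tz": 0, "rx": 0, "ry": 0, "rz": 0, "jaw": 5}, {"tx": 0, "ty": 6, "tz": 0, "rx": 0, "ry": 0, "rz": 0, "jaw": 5}, {"tx": 0, "ty": 6, "tz": 0, "rx": 0, "ry": 0, "rz": 0, "jaw": 5}, {"tx": 0, "ty": 6, "tz": 0, "rx": 0, "ry": 0, "rz": 0, "jaw": 5}, {"tx": 0, "ty": 6, "tz": 0, "rx": 0, "ry": 0, "rz": 0, "jaw": 5}]}}

```text
clock: 14.45
ee_pos: [0.5125, -0.1217, 0.0708]
orientation: [0.0, 0.748, -0.663, -0.0]
ft_force: [-0.3, -0.4, -1.0]
opening: 0.0195
```

{"op": "move_arm", "data": {"series": [{"tx": 0, "ty": 6, "tz": 0, "rx": 0, "ry": 0, "rz": 0, "jaw": 5}, {"tx": 0, "ty": 6, "tz": 0, "rx": 0, "ry": 0, "rz": 0, "jaw": 5}, {"tx": 0, "ty": 6, "tz": 0, "rx": 0, "ry": 0, "rz": 0, "jaw": 5}, {"tx": 0, "ty": 0, "tz": 0, "rx": 0, "ry": 0, "rz": 0, "jaw": 5}, {"tx": 0, "ty": 0, "tz": 0, "rx": 0, "ry": 0, "rz": 0, "jaw": 5}]}}

```text
clock: 14.95
ee_pos: [0.4953, -0.1238, 0.071]
orientation: [-0.0, 0.748, -0.663, 0.0]
ft_force: [-0.3, 0.6, -2.0]
opening: 0.0191
```

Run:
```python
from h import *
go(st(-.0,-.112,.12),6.9)
d=snapshot("side");cv2.imwrite("pics/s9.png",cv2.resize(d["img"][170:310,150:350],None,fx=4,fy=4))
```

```text
pos [ 0.4953 -0.1238  0.071 ] ydir -173.09 tilt [ 4.e-04 -1.e-04 -1.e+00] F [-0.3  0.6 -2. ] op 0.0191 t 14.95
shift tool mm [  -0.2 -112.   -49. ] | rz(turn after shift) 0.0  q6 -1.94
```

View pics/s9.png

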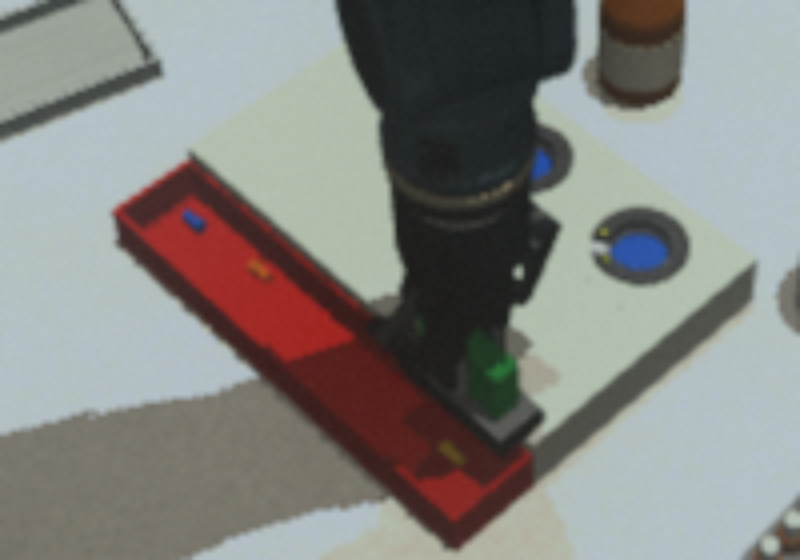

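{"op": "move_arm", "data": {"series": [{"tx": 0, "ty": 0, "tz": -24, "rx": 0, "ry": 0, "rz": 0, "jaw": 5}, {"tx": 0, "ty": 0, "tz": -24, "rx": 0, "ry": 0, "rz": 0, "jaw": 5}, {"tx": -15, "ty": 25, "tz": 0, "rx": 0, "ry": 0, "rz": 0, "jaw": 5}, {"tx": -18, "ty": 30, "tz": 0, "rx": 0, "ry": 0, "rz": 0, "jaw": 5}, {"tx": -20, "ty": 33, "tz": 0, "rx": 0, "ry": 0, "rz": 0, "jaw": 5}, {"tx": -20, "ty": 33, "tz": 0, "rx": 0, "ry": 0, "rz": 0, "jaw": 5}, {"tx": -20, "ty": 34, "tz": 0, "rx": 0, "ry": 0, "rz": 0, "jaw": 5}, {"tx": 0, "ty": 0, "tz": 30, "rx": 0, "ry": 0, "rz": 0, "jaw": 5}, {"tx": 0, "ty": 0, "tz": 30, "rx": 0, "ry": 0, "rz": 0, "jaw": 5}, {"tx": 0, "ty": 0, "tz": 15, "rx": 0, "ry": 0, "rz": 0, "jaw": 5}, {"tx": 0, "ty": 0, "tz": 10, "rx": 0, "ry": 0, "rz": 0, "jaw": 5}, {"tx": 0, "ty": 0, "tz": 5, "rx": 0, "ry": 0, "rz": 0, "jaw": 5}, {"tx": 0, "ty": 0, "tz": 0, "rx": 0, "ry": 0, "rz": 0, "jaw": 5}, {"tx": 0, "ty": 0, "tz": 0, "rx": 0, "ry": 0, "rz": 0, "jaw": 5}]}}

```text
clock: 16.4
ee_pos: [0.3306, -0.0502, 0.0292]
orientation: [-0.0, 0.748, -0.663, 0.0]
ft_force: [0.2, 0.3, -1.3]
opening: 0.0193
```

Run:
```python
from h import *
go([.33,-.05,.0245],6.9)
```

```text
pos [ 0.3306 -0.0502  0.0292] ydir -173.08 tilt [ 5.e-04 -2.e-04 -1.e+00] F [ 0.2  0.3 -1.3] op 0.0193 t 16.4
shift tool mm [-0.2  0.5  4.7] | rz(turn after shift) 0.0  q6 -1.84
```

{"op": "move_arm", "data": {"series": [{"tx": 0, "ty": 0, "tz": 2.5, "rx": 0, "ry": 0, "rz": 0, "jaw": 5}, {"tx": 0, "ty": 0, "tz": 1.5, "rx": 0, "ry": 0, "rz": 0, "jaw": 5}, {"tx": 0, "ty": 0, "tz": 0, "rx": 0, "ry": 0, "rz": 0, "jaw": 5}, {"tx": 0, "ty": 0, "tz": 0, "rx": 0, "ry": 0, "rz": 0, "jaw": 5}]}}

```text
clock: 16.8
ee_pos: [0.3301, -0.0501, 0.0249]
orientation: [0.0, 0.748, -0.663, 0.0]
ft_force: [-0.2, 0.2, -0.7]
opening: 0.0198
```

Run:
```python
from h import *
go([.33,-.05,.0245],6.9)
```

```text
pos [ 0.3301 -0.0501  0.0249] ydir -173.08 tilt [ 1.e-04 -1.e-04 -1.e+00] F [-0.2  0.2 -0.7] op 0.0198 t 16.8
shift tool mm [-0.2  0.1  0.4] | rz(turn after shift) 0.0  q6 -1.84
```

Near contact (about 0.4 mm); lower a hair, open, retreat.

{"op": "move_arm", "data": {"series": [{"tx": 0, "ty": 0, "tz": 0.6, "rx": 0, "ry": 0, "rz": 0, "jaw": 5}, {"tx": 0, "ty": 0, "tz": 0, "rx": 0, "ry": 0, "rz": 0, "jaw": 30}, {"tx": 0, "ty": 0, "tz": 0, "rx": 0, "ry": 0, "rz": 0, "jaw": 45}, {"tx": 0, "ty": 0, "tz": 0, "rx": 0, "ry": 0, "rz": 0, "jaw": 60}, {"tx": 0, "ty": 0, "tz": 0, "rx": 0, "ry": 0, "rz": 0, "jaw": 60}, {"tx": 0, "ty": 0, "tz": -20, "rx": 0, "ry": 0, "rz": 0, "jaw": 60}, {"tx": 0, "ty": 0, "tz": -40, "rx": 0, "ry": 0, "rz": 0, "jaw": 60}, {"tx": 0, "ty": 0, "tz": -40, "rx": 0, "ry": 0, "rz": 0, "jaw": 60}, {"tx": 0, "ty": 0, "tz": -40, "rx": 0, "ry": 0, "rz": 0, "jaw": 60}, {"tx": 0, "ty": 0, "tz": -40, "rx": 0, "ry": 0, "rz": 0, "jaw": 60}, {"tx": 0, "ty": 0, "tz": 0, "rx": 0, "ry": 0, "rz": 0, "jaw": 60}]}}

```text
clock: 17.9
ee_pos: [0.3325, -0.0505, 0.2085]
orientation: [-0.002, 0.748, -0.663, 0.003]
ft_force: [0.3, -0.3, -0.3]
opening: 0.0601
```

Run:
```python
from h import *
go([.44,-.33,.23],None)
d=snapshot("side");im=d["img"];cv2.imwrite("pics/s10.png",im)
cv2.imwrite("pics/s10c.png",cv2.resize(im[310:380,270:340],None,fx=8,fy=8,interpolation=cv2.INTER_CUBIC))
d=snapshot("top");im=d["img"];cv2.imwrite("pics/t10c.png",cv2.resize(im[240:310,390:450],None,fx=8,fy=8,interpolation=cv2.INTER_CUBIC))
```

```text
pos [ 0.3325 -0.0505  0.2085] ydir -173.09 tilt [ 0.0075 -0.0012 -1.    ] F [ 0.3 -0.3 -0.3] op 0.0601 t 17.9
shift tool mm [290.5 -73.2 -20.3] |
```

View pics/s10.png

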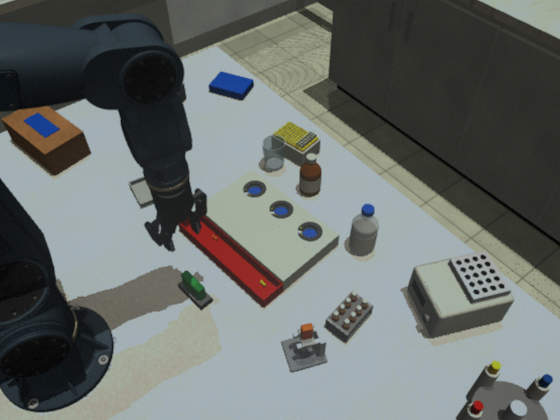

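View pics/s10c.png

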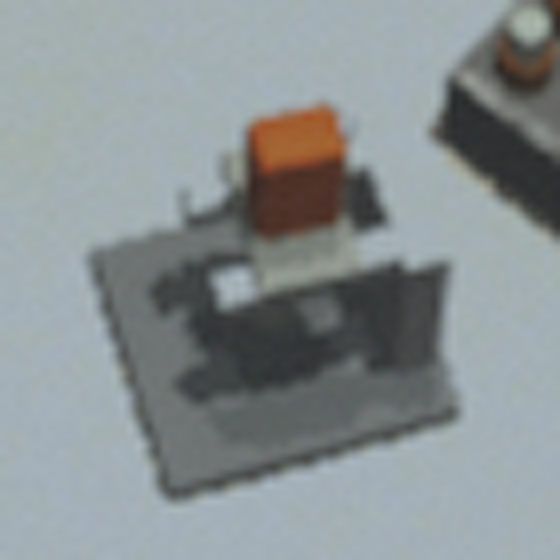

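View pics/t10c.png

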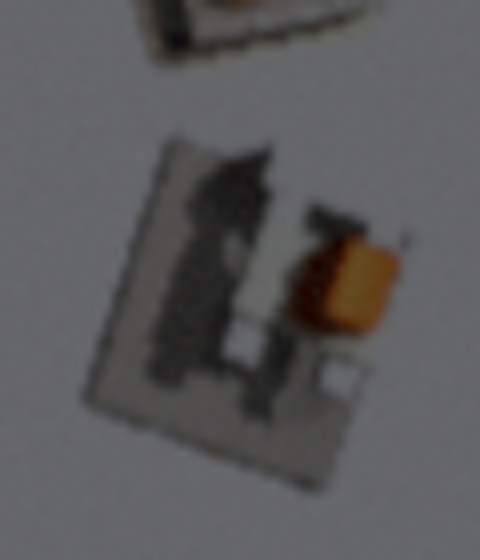

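{"op": "move_arm", "data": {"series": [{"tx": 0, "ty": 0, "tz": -25, "rx": 0, "ry": 0, "rz": 0, "jaw": 60}, {"tx": 30, "ty": -7, "tz": -25, "rx": 0, "ry": 0, "rz": 0, "jaw": 60}, {"tx": 37, "ty": -9, "tz": 0, "rx": 0, "ry": 0, "rz": 0, "jaw": 60}, {"tx": 37, "ty": -9, "tz": 0, "rx": 0, "ry": 0, "rz": 0, "jaw": 60}, {"tx": 37, "ty": -10, "tz": 0, "rx": 0, "ry": 0, "rz": 0, "jaw": 60}, {"tx": 37, "ty": -10, "tz": 0, "rx": 0, "ry": 0, "rz": 0, "jaw": 60}, {"tx": 37, "ty": -10, "tz": 0, "rx": 0, "ry": 0, "rz": 0, "jaw": 60}, {"tx": 37, "ty": -9, "tz": 0, "rx": 0, "ry": 0, "rz": 0, "jaw": 60}, {"tx": 38, "ty": -9, "tz": 0, "rx": 0, "ry": 0, "rz": 0, "jaw": 60}]}}

```text
clock: 18.9
ee_pos: [0.4373, -0.3304, 0.2521]
orientation: [0.0, 0.748, -0.663, -0.002]
ft_force: [0.2, 0.3, 0.4]
opening: 0.0599
```

{"op": "move_arm", "data": {"series": [{"tx": 0, "ty": 0, "tz": 0, "rx": 0, "ry": 0, "rz": 8, "jaw": 60}, {"tx": 0, "ty": 0, "tz": 0, "rx": 0, "ry": 0, "rz": 8, "jaw": 60}, {"tx": 0, "ty": 0, "tz": 0, "rx": 0, "ry": 0, "rz": 8, "jaw": 60}, {"tx": 0, "ty": 0, "tz": 0, "rx": 0, "ry": 0, "rz": 8, "jaw": 60}, {"tx": 0, "ty": 0, "tz": 0, "rx": 0, "ry": 0, "rz": 8, "jaw": 60}, {"tx": 0, "ty": 0, "tz": 0, "rx": 0, "ry": 0, "rz": 8, "jaw": 60}, {"tx": 0, "ty": 0, "tz": 0, "rx": 0, "ry": 0, "rz": 8, "jaw": 60}, {"tx": 0, "ty": 0, "tz": 0, "rx": 0, "ry": 0, "rz": 8, "jaw": 60}, {"tx": 0, "ty": 0, "tz": 0, "rx": 0, "ry": 0, "rz": 8, "jaw": 60}, {"tx": 0, "ty": 0, "tz": 0, "rx": 0, "ry": 0, "rz": 8, "jaw": 60}, {"tx": 0, "ty": 0, "tz": 0, "rx": 0, "ry": 0, "rz": 8, "jaw": 60}, {"tx": 0, "ty": 0, "tz": 0, "rx": 0, "ry": 0, "rz": 8, "jaw": 60}, {"tx": 0, "ty": 0, "tz": 0, "rx": 0, "ry": 0, "rz": 8, "jaw": 60}, {"tx": 0, "ty": 0, "tz": 0, "rx": 0, "ry": 0, "rz": 8, "jaw": 60}, {"tx": 0, "ty": 0, "tz": 0, "rx": 0, "ry": 0, "rz": 5, "jaw": 60}, {"tx": 0, "ty": 0, "tz": 0, "rx": 0, "ry": 0, "rz": 0, "jaw": 60}]}}

```text
clock: 20.5
ee_pos: [0.437, -0.3288, 0.2524]
orientation: [-0.001, 0.175, 0.985, 0.001]
ft_force: [-0.3, 1.0, -0.2]
opening: 0.0603
```

```bash
python3 w.py w11
```

```text
pos [ 0.437  -0.3288  0.2524] ydir 69.84 tilt [-0.0025  0.0018 -1.    ] F [-0.3  1.  -0.2] op 0.0603 t 20.5
shift tool mm [ 90.  651.7   3.1] | rz(turn after shift) -83.5  q6 -0.29
```

View pics/w11.png

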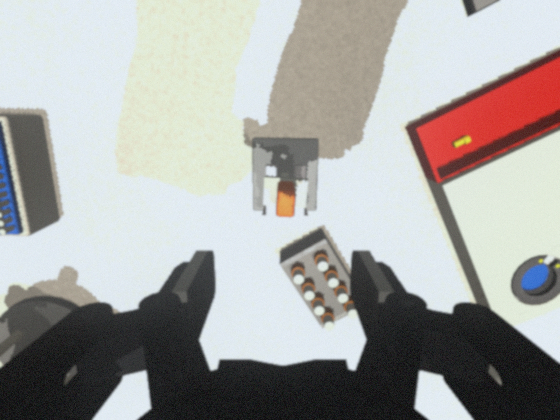

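Run:
```python
from h import *
im=cv2.imread("pics/w11.png");cv2.imwrite("pics/w11c.png",cv2.resize(im[125:235,230:340],None,fx=6,fy=6,interpolation=cv2.INTER_NEAREST))
```

```text
(no output)
```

View pics/w11c.png

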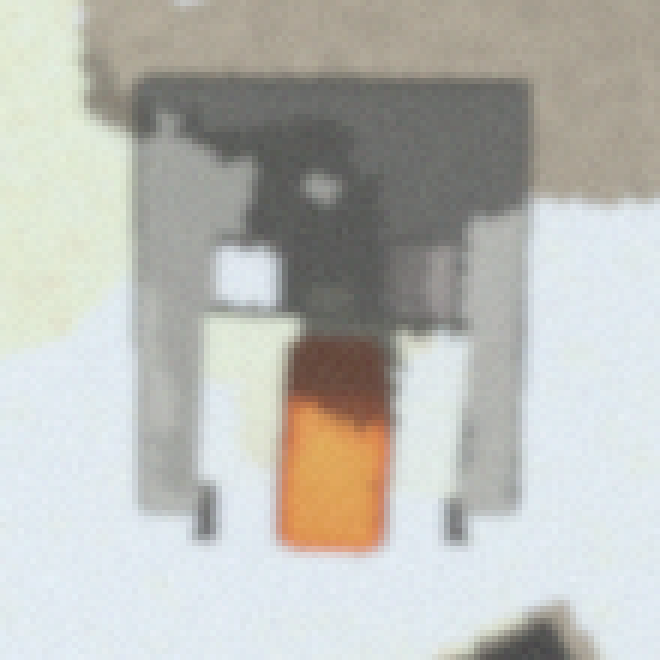

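Run:
```python
from h import *
x=np.load("pics/w11.npy",allow_pickle=True).item();d,s=x["d"],x["s"]
f=lambda c:[230+c[0]/6-.4,125+c[1]/6-.4]
P=ray(d,[f(c) for c in [(279,548),(385,550),(389,405),(287,400)]],.117,s);print(np.round(P,4),P.mean(0))
print(np.linalg.norm(P[0]-P[1]),np.linalg.norm(P[1]-P[2])); e=P[1]-P[0];print("y ang",np.degrees(np.arctan2(e[1],e[0])))
B=ray(d,[f(c) for c in [(137,80),(528,84),(519,513),(140,510)]],.006,s);print(np.round(B,4),B.mean(0)[:2]);e=B[1]-B[0];print(np.degrees(np.arctan2(e[1],e[0])),np.linalg.norm(e),np.linalg.norm(B[2]-B[1]))
p=P.mean(0).copy();p[2]=.082;go(p,69.8)
```

```text
[[ 0.4547 -0.3399  0.117 ]
 [ 0.4602 -0.3258  0.117 ]
 [ 0.4403 -0.3182  0.117 ]
 [ 0.4348 -0.3313  0.117 ]] [ 0.44752073 -0.32882683  0.117     ]
0.015120795415674607 0.021288590993634428
y ang 68.78175253400101
[[ 0.3921 -0.3471  0.006 ]
 [ 0.418  -0.2785  0.006 ]
 [ 0.497  -0.3068  0.006 ]
 [ 0.4706 -0.3772  0.006 ]] [ 0.44444515 -0.32742317]
69.34636429402086 0.07323716287711658 0.0839533051285417
pos [ 0.4371 -0.3289  0.2527] ydir 70.03 tilt [-0.0022  0.0015 -1.    ] F [ 0.4  0.2 -0.6] op 0.0601 t 20.55
shift tool mm [-10.2   3.5 170.6] | rz(turn after shift) 0.2  q6 -0.30
```

Run:
```python
from h import *
go([.4462,-.3288,.0805],69.2)
```

```text
pos [ 0.4371 -0.3289  0.2527] ydir 70.03 tilt [-0.0022  0.0015 -1.    ] F [ 0.4  0.2 -0.6] op 0.0601 t 20.55
shift tool mm [ -9.    3.1 172.1] | rz(turn after shift) 0.8  q6 -0.30
```

{"op": "move_arm", "data": {"series": [{"tx": -9, "ty": 3, "tz": 30, "rx": 0, "ry": 0, "rz": 0.8, "jaw": 60}, {"tx": 0, "ty": 0, "tz": 35, "rx": 0, "ry": 0, "rz": 0, "jaw": 50}, {"tx": 0, "ty": 0, "tz": 30, "rx": 0, "ry": 0, "rz": 0, "jaw": 50}, {"tx": 0, "ty": 0, "tz": 25, "rx": 0, "ry": 0, "rz": 0, "jaw": 50}, {"tx": 0, "ty": 0, "tz": 0, "rx": 0, "ry": 0, "rz": 0, "jaw": 50}, {"tx": 0, "ty": 0, "tz": 0, "rx": 0, "ry": 0, "rz": 0, "jaw": 50}]}}

```text
clock: 21.15
ee_pos: [0.4468, -0.3293, 0.1342]
orientation: [-0.001, 0.181, 0.984, 0.0]
ft_force: [0.2, -0.0, -0.4]
opening: 0.05
```

```bash
python3 w.py w12;  python3 - <<'E'
from h import *
go([.4462,-.3288,.0805],69.2)
E
```

```text
pos [ 0.4468 -0.3293  0.1342] ydir 69.2 tilt [-1.1e-03  7.0e-04 -1.0e+00] F [ 0.2 -0.  -0.4] op 0.05 t 21.15
shift tool mm [ 106.8  647.7 -115.6] | rz(turn after shift) -84.1  q6 -0.27
pos [ 0.4473 -0.3298  0.1351] ydir 69.18 tilt [ 5.e-04 -5.e-04 -1.e+00] F [-0.2  0.2  0.4] op 0.0498 t 21.2
shift tool mm [ 1.4  0.5 54.6] | rz(turn after shift) -0.0  q6 -0.27
```

View pics/w12.png

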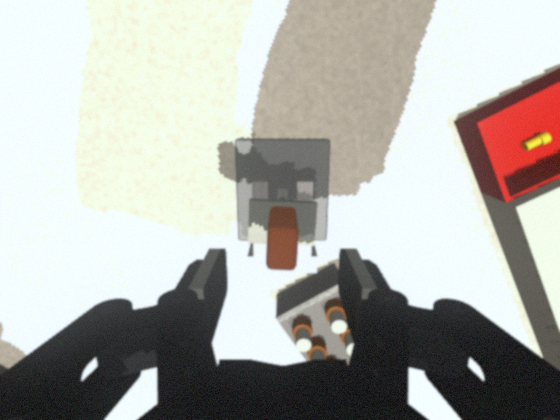

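Run:
```python
from h import *
x=np.load("pics/w12.npy",allow_pickle=True).item();d,s=x["d"],x["s"]
im=cv2.imread("pics/w12.png")
im=np.clip(im.astype(float)*1.3,0,255).astype(np.uint8)
a=np.radians(-20.8);ex=np.array([np.cos(a),np.sin(a)]);ey=np.array([-ex[1],ex[0]]);c=np.array([.4462,-.3288])
for X,Y in ((12,8),(12,-8),(-12,8),(-12,-8)):
    p=c+X*1e-3*ex+Y*1e-3*ey
    for z in (.117,.075):
        u=proj(d,[*p,z],s)[0];cv2.circle(im,(int(round(u[0])),int(round(u[1]))),1,(0,255,0) if z>.1 else (255,0,255),-1)
cv2.imwrite("pics/w12c.png",cv2.resize(im[130:290,210:350],None,fx=4.5,fy=4.5,interpolation=cv2.INTER_NEAREST)[:600*2])
```

```text
(no output)
```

View pics/w12c.png

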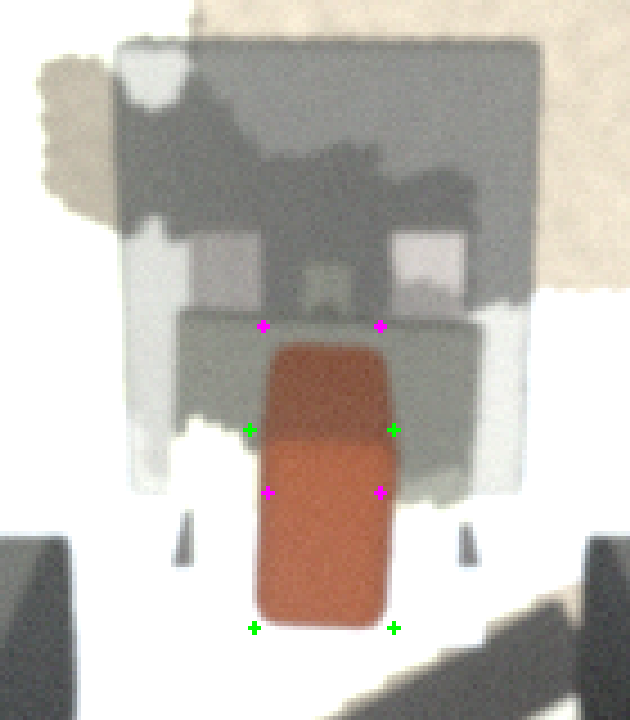

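{"op": "move_arm", "data": {"series": [{"tx": 0, "ty": 0.5, "tz": 20, "rx": 0, "ry": 0, "rz": 0, "jaw": 50}, {"tx": 0, "ty": 0, "tz": 20, "rx": 0, "ry": 0, "rz": 0, "jaw": 50}, {"tx": 0, "ty": 0, "tz": 14, "rx": 0, "ry": 0, "rz": 0, "jaw": 50}, {"tx": 0, "ty": 0, "tz": 0, "rx": 0, "ry": 0, "rz": 0, "jaw": 50}, {"tx": 0, "ty": 0, "tz": 0, "rx": 0, "ry": 0, "rz": 0, "jaw": 50}, {"tx": 0, "ty": 0, "tz": 0, "rx": 0, "ry": 0, "rz": 0, "jaw": 25}, {"tx": 0, "ty": 0, "tz": 0, "rx": 0, "ry": 0, "rz": 0, "jaw": 5}, {"tx": 0, "ty": 0, "tz": 0, "rx": 0, "ry": 0, "rz": 0, "jaw": 5}, {"tx": 0, "ty": 0, "tz": 0, "rx": 0, "ry": 0, "rz": 0, "jaw": 5}, {"tx": 0, "ty": 0, "tz": 0, "rx": 0, "ry": 0, "rz": 0, "jaw": 5}, {"tx": 0, "ty": 0, "tz": 0, "rx": 0, "ry": 0, "rz": 0, "jaw": 5}, {"tx": 0, "ty": 0, "tz": 0, "rx": 0, "ry": 0, "rz": 0, "jaw": 5}]}}

```text
clock: 22.4
ee_pos: [0.4478, -0.3295, 0.0814]
orientation: [0.001, 0.181, 0.983, -0.0]
ft_force: [-0.6, 0.5, 7.1]
opening: 0.0151
```

```bash
python3 w.py w13;  python3 - <<'E'
from h import *
go([.447,-.329,.0805],69.2)
E
```

```text
pos [ 0.4478 -0.3295  0.0814] ydir 69.12 tilt [ 0.0015 -0.0013 -1.    ] F [-0.6  0.5  7.1] op 0.0151 t 22.4
shift tool mm [ 108.3  647.2 -169.3] | rz(turn after shift) -84.2  q6 -0.27
pos [ 0.4478 -0.3295  0.0814] ydir 69.12 tilt [ 0.0015 -0.0013 -1.    ] F [-0.2  0.7  6.1] op 0.0155 t 22.45
shift tool mm [0.9 0.2 0.9] | rz(turn after shift) -0.1  q6 -0.27
```

View pics/w13.png

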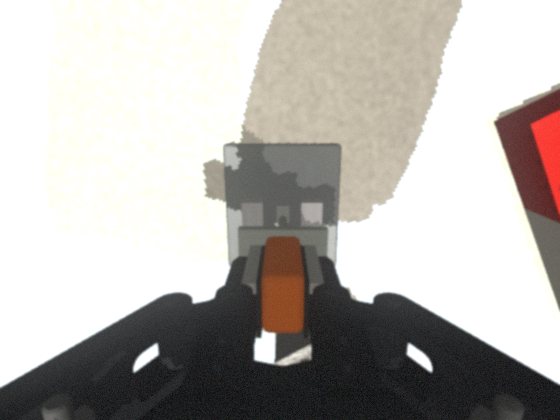

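{"op": "move_arm", "data": {"series": [{"tx": 0, "ty": 0, "tz": -10, "rx": 0, "ry": 0, "rz": 0, "jaw": 5}, {"tx": 0, "ty": 0, "tz": -20, "rx": 0, "ry": 0, "rz": 0, "jaw": 5}, {"tx": 0, "ty": 0, "tz": -25, "rx": 0, "ry": 0, "rz": 0, "jaw": 5}, {"tx": 0, "ty": 0, "tz": -30, "rx": 0, "ry": 0, "rz": 0, "jaw": 5}, {"tx": 0, "ty": 0, "tz": -30, "rx": 0, "ry": 0, "rz": 0, "jaw": 5}, {"tx": 0, "ty": 0, "tz": -10, "rx": 0, "ry": 0, "rz": 0, "jaw": 5}, {"tx": 0, "ty": 0, "tz": 0, "rx": 0, "ry": 0, "rz": 0, "jaw": 5}, {"tx": 0, "ty": 0, "tz": 0, "rx": 0, "ry": 0, "rz": 0, "jaw": 5}]}}

```text
clock: 23.25
ee_pos: [0.4468, -0.3288, 0.2044]
orientation: [-0.0, 0.181, 0.983, 0.0]
ft_force: [-0.7, 0.2, -0.8]
opening: 0.0153
```

```bash
python3 w.py w14;  python3 - <<'E'
from h import *
d=snapshot("side");np.save("pics/s14.npy",{"d":d,"s":sense()});cv2.imwrite("pics/s14c.png",cv2.resize(d["img"][230:380,230:380],None,fx=4,fy=4,interpolation=cv2.INTER_CUBIC))
E
```

```text
pos [ 0.4468 -0.3288  0.2044] ydir 69.12 tilt [-9.e-04  5.e-04 -1.e+00] F [-0.7  0.2 -0.8] op 0.0153 t 23.25
shift tool mm [107.5 647.  -45.4] | rz(turn after shift) -84.2  q6 -0.27
```

View pics/w14.png

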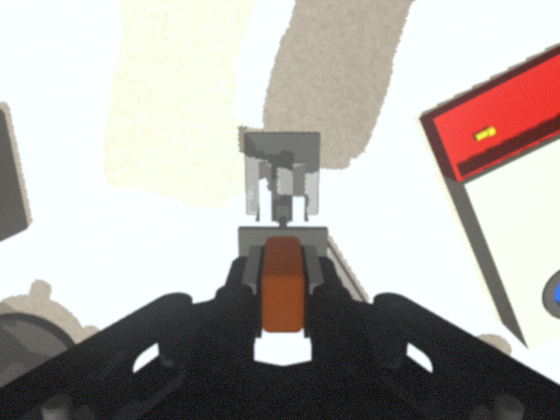

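View pics/s14c.png

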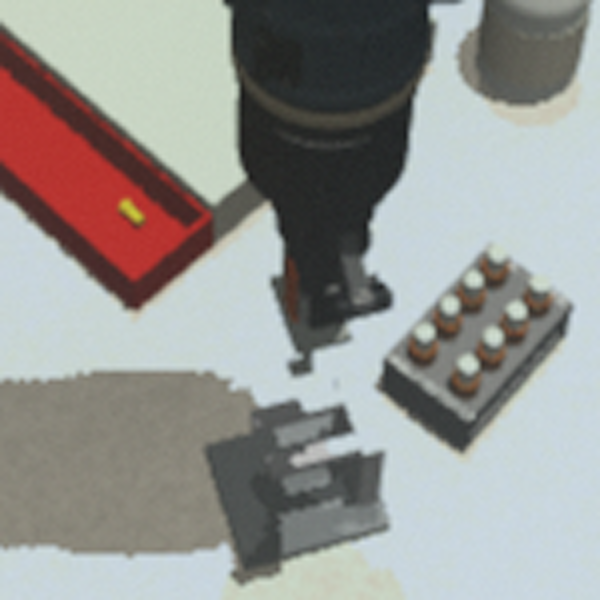

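Run:
```python
from h import *
x=np.load("pics/w14.npy",allow_pickle=True).item();d,s=x["d"],x["s"]
im=cv2.imread("pics/w14.png")
R=W(s)
def tp(x,y,z): return R@np.array([x,y,z])*1e-3+s["ee_pos"]
for n,p in dict(toeL=(9,-4,66.4),toeR=(9,4,66.4),toeLt=(9,-4,63.4),toeRt=(9,4,63.4),flL=(14,-21,-11.4),flR=(14,21,-11.4),hl=(12,-8,-35.6),hr=(12,8,-35.6),hbl=(-12,-8,-35.6)).items():
    print(n,np.round(proj(d,tp(*p),s)[0],1))
cv2.imwrite("pics/w14c.png",cv2.resize(im[180:340,220:350],None,fx=4.5,fy=4.5,interpolation=cv2.INTER_NEAREST))
```

```text
toeL [274.7 204.7]
toeR [287.2 204.7]
toeLt [274.6 206. ]
toeRt [287.3 206. ]
flL [229.6 245. ]
flR [330.8 245.1]
hl [256.8 277.5]
hr [302.7 277.5]
hbl [258.1 336.4]
```

View pics/w14c.png

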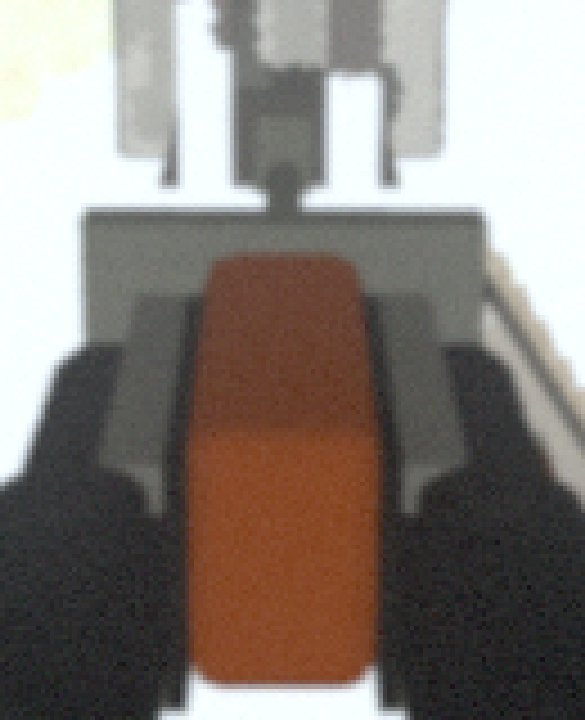

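Run:
```python
from h import *
go([.6375,.0065,.235],96.9)
```

```text
pos [ 0.4466 -0.3286  0.2037] ydir 69.12 tilt [-0.002   0.0014 -1.    ] F [-0.3 -0.5 -1. ] op 0.0154 t 23.35
shift tool mm [-58.9 381.1 -31.2] | rz(turn after shift) -27.8  q6 -0.27
```

{"op": "move_arm", "data": {"series": [{"tx": 0, "ty": 0, "tz": -15, "rx": 0, "ry": 0, "rz": 0, "jaw": 5}, {"tx": -3, "ty": 15, "tz": -16, "rx": 0, "ry": 0, "rz": 0, "jaw": 5}, {"tx": -5, "ty": 33, "tz": 0, "rx": 0, "ry": 0, "rz": 0, "jaw": 5}, {"tx": -6, "ty": 38, "tz": 0, "rx": 0, "ry": 0, "rz": 0, "jaw": 5}, {"tx": -6, "ty": 38, "tz": 0, "rx": 0, "ry": 0, "rz": 0, "jaw": 5}, {"tx": -6, "ty": 38, "tz": 0, "rx": 0, "ry": 0, "rz": 0, "jaw": 5}, {"tx": -6, "ty": 38, "tz": 0, "rx": 0, "ry": 0, "rz": 0, "jaw": 5}, {"tx": -6, "ty": 38, "tz": 0, "rx": 0, "ry": 0, "rz": 0, "jaw": 5}, {"tx": -6, "ty": 38, "tz": 0, "rx": 0, "ry": 0, "rz": 0, "jaw": 5}, {"tx": -6, "ty": 38, "tz": 0, "rx": 0, "ry": 0, "rz": 0, "jaw": 5}, {"tx": -5, "ty": 37, "tz": 0, "rx": 0, "ry": 0, "rz": 0, "jaw": 5}, {"tx": -4, "ty": 30, "tz": 0, "rx": 0, "ry": 0, "rz": 0, "jaw": 5}, {"tx": 0, "ty": 0, "tz": 0, "rx": 0, "ry": 0, "rz": -8, "jaw": 5}, {"tx": 0, "ty": 0, "tz": 0, "rx": 0, "ry": 0, "rz": -8, "jaw": 5}, {"tx": 0, "ty": 0, "tz": 0, "rx": 0, "ry": 0, "rz": -8, "jaw": 5}, {"tx": 0, "ty": 0, "tz": 0, "rx": 0, "ry": 0, "rz": -3.8, "jaw": 5}, {"tx": 0, "ty": 0, "tz": 0, "rx": 0, "ry": 0, "rz": 0, "jaw": 5}]}}

```text
clock: 25.05
ee_pos: [0.6377, 0.006, 0.2347]
orientation: [-0.001, -0.061, 0.998, 0.0]
ft_force: [-0.1, -0.6, -0.7]
opening: 0.0154
```

```bash
python3 w.py w15;  python3 - <<'E'
from h import *
go([.6375,.0065,.235],96.9)
E
```

```text
pos [0.6377 0.006  0.2347] ydir 96.97 tilt [-2.4e-03 -1.0e-04 -1.0e+00] F [-0.1 -0.6 -0.7] op 0.0154 t 25.05
shift tool mm [ 22.9 313.1 -15.2] | rz(turn after shift) -56.3  q6 -0.11
pos [0.6377 0.0059 0.2349] ydir 96.82 tilt [-2.1e-03 -1.0e-04 -1.0e+00] F [ 0.3 -0.3 -1.3] op 0.0153 t 25.1
shift tool mm [ 0.2  0.6 -0.1] | rz(turn after shift) -0.1  q6 -0.11
```

View pics/w15.png

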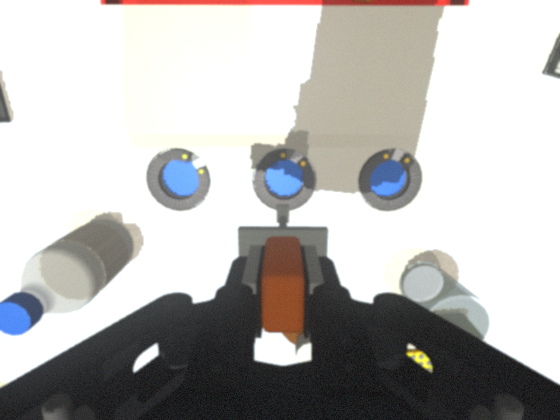

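```bash
cat > rings.py <<'E'
from h import *
import sys
def meas(d,s,show=None):
    im=d["img"].astype(int);B,G,R=im[...,0],im[...,1],im[...,2]
    blue=(B>1.5*R)&(B>60)&(B>1.2*G)
    out=[]
    for m,a,c in blobs(blue,250):
        if c[1]<40 or c[1]>235: continue
        # dark or blue region around
        x0,y0=int(c[0])-50,int(c[1])-50
        x0=max(x0,0);y0=max(y0,0)
        sub=im[y0:y0+100,x0:x0+100];mx=sub.max(2)
        dark=((mx<100)|blue[y0:y0+100,x0:x0+100]).astype(np.uint8)
        dark=cv2.morphologyEx(dark,cv2.MORPH_CLOSE,np.ones((9,9)))
        n,l,st,cc=cv2.connectedComponentsWithStats(dark)
        k=l[int(c[1])-y0,int(c[0])-x0]
        cn=max(cv2.findContours((l==k).astype(np.uint8),0,1)[0],key=cv2.contourArea)
        e=cv2.fitEllipse(cv2.convexHull(cn));cen=np.array(e[0])+[x0,y0]
        P=ray(d,cen,.045,s)[0]
        yel=(sub[...,2]>1.6*sub[...,0])&(sub[...,1]>1.3*sub[...,0])&(sub[...,2]>60)
        ds=[]
        for m2,a2,c2 in blobs(yel,3):
            q=c2+[x0,y0];D=ray(d,q,.045,s)[0];v=D-P
            if np.hypot(v[0],v[1])<.035: ds.append((np.degrees(np.arctan2(v[1],v[0]))%360,np.hypot(v[0],v[1]),a2))
        out.append((P,e[1],cen,sorted(ds)))
    return out
if __name__=="__main__":
    x=np.load("pics/%s.npy"%sys.argv[1],allow_pickle=True).item()
    o=meas(x["d"],x["s"])
    for P,ax,cen,ds in o: print(np.round(P,4),"px axes",np.round(ax,1),np.round(cen,1),[tuple(np.round(t,3)) for t in ds])
    if len(o)==3:
        v=o[-1][0]-o[0][0];print("span",np.hypot(*v[:2]))
E
python3 rings.py w15
```

```text
[0.6453 0.0072 0.045 ] px axes [64.5 79.6] [281.9 186.7] [(np.float64(146.258), np.float64(0.031), np.float64(19.0)), (np.float64(185.745), np.float64(0.032), np.float64(13.0))]
[ 0.6462 -0.0952  0.045 ] px axes [40.4 50. ] [179.  175.2] [(np.float64(107.854), np.float64(0.022), np.float64(10.0)), (np.float64(167.247), np.float64(0.02), np.float64(17.0))]
[0.6214 0.1109 0.045 ] px axes [52.4 62.3] [388.9 175.8] [(np.float64(141.676), np.float64(0.023), np.float64(20.0)), (np.float64(201.084), np.float64(0.02), np.float64(22.0))]
span 0.1064247345274605
```

Run:
```python
from h import *
im=cv2.imread("pics/w15.png")
t=[cv2.resize(im[135:225,x:x+90],None,fx=6,fy=6,interpolation=cv2.INTER_CUBIC)[:540] for x in (135,240,345)]
cv2.imwrite("pics/w15c.png",cv2.resize(np.hstack(t),(1500//2*1,250)) if 0 else cv2.resize(np.hstack(t),None,fx=.49,fy=.49))
```

```text
(no output)
```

View pics/w15c.png

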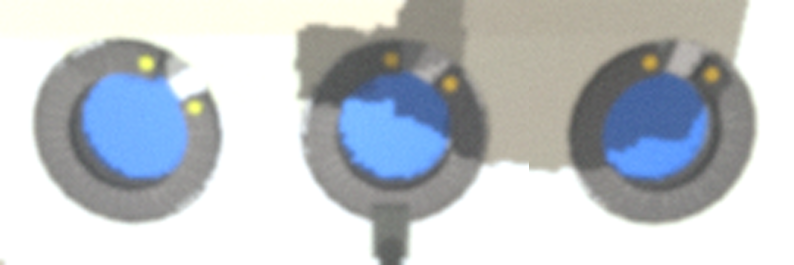

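Run:
```python
from h import *
x=np.load("pics/w15.npy",allow_pickle=True).item();d,s=x["d"],x["s"]
def f(k,u,v): return [(135,240,345)[k]+(u-264.6*k)/2.94-.4,135+v/2.94-.4]
C=[(127.5,130),(395.5,130),(663.5,131)];E=[[(33,130),(222,130)],[(303,130),(488,130)],[(570,131),(757,131)]]
D=[[(147,63),(194,107)],[(392,60),(450,84)],[(650,62),(711,74)]]
W3=[]
for k in range(3):
    P=ray(d,f(k,*C[k]),.045,s)[0];W3.append(P)
    e=ray(d,[f(k,*q) for q in E[k]],.045,s)
    print(np.round(P,4),"dia",np.linalg.norm(e[0]-e[1]))
    for q in D[k]:
        v=ray(d,f(k,*q),.045,s)[0]-P;print("   dot",np.degrees(np.arctan2(v[1],v[0]))%360,np.hypot(v[0],v[1]))
v=W3[2]-W3[0];print(np.hypot(*v[:2]),np.degrees(np.arctan2(-v[0],v[1])))
# toe
R=W(s)
for y in(-4,4): print(proj(d,R@np.array([9,y,66.4])*1e-3+s["ee_pos"],s))
```

```text
[ 0.65  -0.096  0.045] dia 0.06375881186577512
   dot 166.81114777425182 0.024084032439905756
   dot 115.94067625492707 0.02424900296625539
[0.6371 0.0085 0.045 ] dia 0.062404446857237277
   dot 189.9431682808767 0.02361874404857236
   dot 137.76200133133224 0.0239207880916147
[0.6245 0.113  0.045 ] dia 0.0630914111664195
   dot 202.57558339765745 0.024150828530447234
   dot 150.82953741720118 0.023905236259258576
0.21058569483034098 6.958027955990838
[[274.86600592 204.11734789]]
[[287.41598455 204.1357033 ]]
```

```bash
cat >> h.py <<'E'
WELL={1:(.6502,-.0974),2:(.6373,.0071),3:(.6247,.1116)}
TH={1:171.4,2:193.9,3:206.7}
def wt(k,r,z):
    a=np.radians(TH[k]);return [WELL[k][0]+r*np.cos(a),WELL[k][1]+r*np.sin(a),z]
E
python3 - <<'E'
from h import *
go(wt(2,.006,.125),TH[2]-90)
E
```

```text
pos [0.6377 0.0059 0.2349] ydir 96.82 tilt [-2.1e-03 -1.0e-04 -1.0e+00] F [ 0.3 -0.3 -1.3] op 0.0153 t 25.1
shift tool mm [  6.    0.5 110. ] | rz(turn after shift) -7.1  q6 -0.11
```

{"op": "move_arm", "data": {"series": [{"tx": 6, "ty": 0.5, "tz": 25, "rx": 0, "ry": 0, "rz": 0, "jaw": 5}, {"tx": 0, "ty": 0, "tz": 30, "rx": 0, "ry": 0, "rz": -3.5, "jaw": 5}, {"tx": 0, "ty": 0, "tz": 30, "rx": 0, "ry": 0, "rz": -3.5, "jaw": 5}, {"tx": 0, "ty": 0, "tz": 25, "rx": 0, "ry": 0, "rz": 0, "jaw": 5}, {"tx": 0, "ty": 0, "tz": 0, "rx": 0, "ry": 0, "rz": 0, "jaw": 5}, {"tx": 0, "ty": 0, "tz": 0, "rx": 0, "ry": 0, "rz": 0, "jaw": 5}, {"tx": 0, "ty": 0, "tz": 0, "rx": 0, "ry": 0, "rz": 0, "jaw": 5}]}}

```text
clock: 25.8
ee_pos: [0.633, 0.0056, 0.1277]
orientation: [0.001, -0.121, 0.993, -0.0]
ft_force: [0.6, 0.1, -0.9]
opening: 0.0156
```

```bash
cat > wz.py <<'E'
from h import *
import sys
s=sense();d=snapshot("wrist");n=sys.argv[1]
np.save("pics/%s.npy"%n,{"d":d,"s":s},allow_pickle=True)
im=np.clip(d["img"]*float(sys.argv[2]) if len(sys.argv)>2 else d["img"]*1.3,0,255).astype(np.uint8)
cv2.imwrite("pics/%s.png"%n,cv2.resize(im[110:260,190:380],None,fx=4,fy=4,interpolation=cv2.INTER_CUBIC))
k=int(sys.argv[3]);r=float(sys.argv[4]);z=float(sys.argv[5])
go(wt(k,r,z),TH[k]-90,s)
sd=snapshot("side");cv2.imwrite("pics/%s_s.png"%n,cv2.resize(sd["img"][160:270,190:350],None,fx=4.5,fy=4.5,interpolation=cv2.INTER_CUBIC))
E
python3 wz.py w16 1.3 2 .006 .0995
```

```text
pos [0.633  0.0056 0.1277] ydir 103.86 tilt [ 2.e-03 -1.e-04 -1.e+00] F [ 0.6  0.1 -0.9] op 0.0156 t 25.8
shift tool mm [ 1.5  0.4 28.2] | rz(turn after shift) -0.0  q6 -0.23
```

View pics/w16.png

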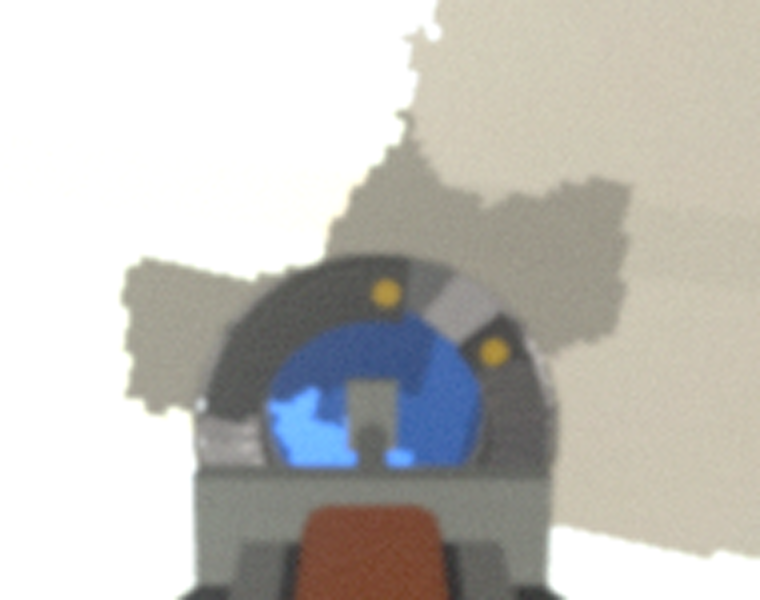

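View pics/w16_s.png

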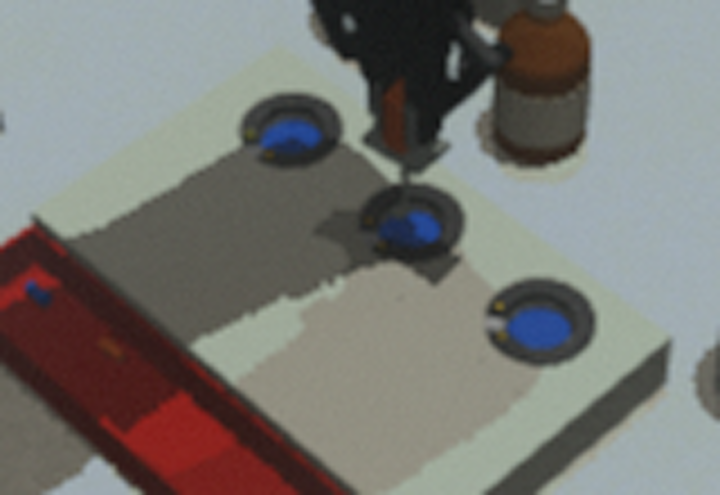

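{"op": "move_arm", "data": {"series": [{"tx": 1, "ty": 0.3, "tz": 10, "rx": 0, "ry": 0, "rz": 0, "jaw": 5}, {"tx": 0, "ty": 0, "tz": 8, "rx": 0, "ry": 0, "rz": 0, "jaw": 5}, {"tx": 0, "ty": 0, "tz": 6, "rx": 0, "ry": 0, "rz": 0, "jaw": 5}, {"tx": 0, "ty": 0, "tz": 2, "rx": 0, "ry": 0, "rz": 0, "jaw": 5}, {"tx": 0, "ty": 0, "tz": 0, "rx": 0, "ry": 0, "rz": 0, "jaw": 5}, {"tx": 0, "ty": 0, "tz": 0, "rx": 0, "ry": 0, "rz": 0, "jaw": 5}, {"tx": 0, "ty": 0, "tz": 0, "rx": 0, "ry": 0, "rz": 0, "jaw": 5}]}}

```text
clock: 26.6
ee_pos: [0.6313, 0.0057, 0.1005]
orientation: [0.0, -0.121, 0.993, -0.0]
ft_force: [-0.1, -0.3, -1.2]
opening: 0.0154
```

```bash
python3 wz.py w17 1.3 2 .0155 .0995
```

```text
pos [0.6313 0.0057 0.1005] ydir 103.92 tilt [ 5.e-04 -1.e-04 -1.e+00] F [-0.1 -0.3 -1.2] op 0.0154 t 26.6
shift tool mm [ 9.4 -0.1  1. ] | rz(turn after shift) 0.0  q6 -0.23
```

View pics/w17.png

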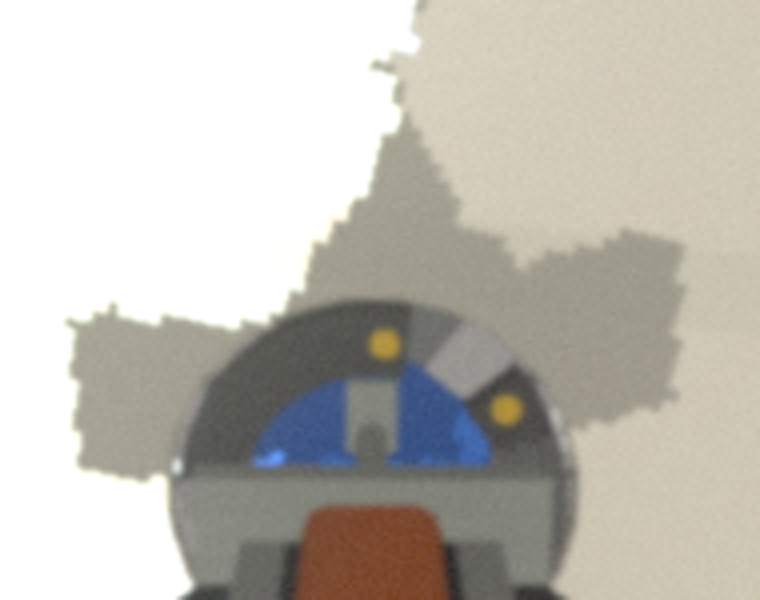

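{"op": "move_arm", "data": {"series": [{"tx": 0, "ty": 0, "tz": 1, "rx": 0, "ry": 0, "rz": 0, "jaw": 5}, {"tx": 3, "ty": 0, "tz": 0, "rx": 0, "ry": 0, "rz": 0, "jaw": 5}, {"tx": 3, "ty": 0, "tz": 0, "rx": 0, "ry": 0, "rz": 0, "jaw": 5}, {"tx": 3, "ty": 0, "tz": 0, "rx": 0, "ry": 0, "rz": 0, "jaw": 5}, {"tx": 0, "ty": 0, "tz": 0, "rx": 0, "ry": 0, "rz": 0, "jaw": 5}, {"tx": 0, "ty": 0, "tz": 0, "rx": 0, "ry": 0, "rz": 0, "jaw": 5}]}}

```text
clock: 27.3
ee_pos: [0.6223, 0.0035, 0.0993]
orientation: [0.0, -0.121, 0.993, -0.0]
ft_force: [0.2, -0.3, -1.2]
opening: 0.0153
```

```bash
python3 wz.py w18 1.3 2 .0155 .0995
```

```text
pos [0.6223 0.0035 0.0993] ydir 103.91 tilt [ 2.e-04 -1.e-04 -1.e+00] F [ 0.2 -0.3 -1.2] op 0.0153 t 27.3
shift tool mm [ 0.1 -0.1 -0.2] | rz(turn after shift) 0.0  q6 -0.24
```

View pics/w18.png

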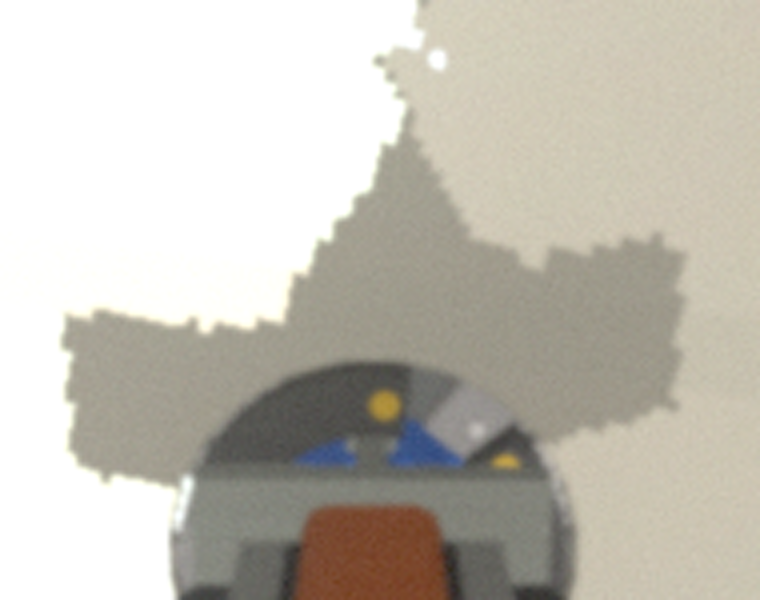

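{"op": "move_arm", "data": {"series": [{"tx": 0.5, "ty": 0, "tz": -3, "rx": 0, "ry": 0, "rz": 0, "jaw": 5}, {"tx": 0, "ty": 0, "tz": -3, "rx": 0, "ry": 0, "rz": 0, "jaw": 5}, {"tx": 0, "ty": 0, "tz": -3, "rx": 0, "ry": 0, "rz": 0, "jaw": 5}, {"tx": 0, "ty": 0, "tz": -3, "rx": 0, "ry": 0, "rz": 0, "jaw": 5}, {"tx": 0, "ty": 0, "tz": -3, "rx": 0, "ry": 0, "rz": 0, "jaw": 5}, {"tx": 0, "ty": 0, "tz": -3, "rx": 0, "ry": 0, "rz": 0, "jaw": 5}, {"tx": 0, "ty": 0, "tz": 0, "rx": 0, "ry": 0, "rz": 0, "jaw": 5}, {"tx": 0, "ty": 0, "tz": 0, "rx": 0, "ry": 0, "rz": 0, "jaw": 5}]}}

```text
clock: 28.2
ee_pos: [0.6219, 0.0034, 0.1173]
orientation: [0.0, -0.121, 0.993, -0.0]
ft_force: [-0.1, -0.8, -1.0]
opening: 0.0155
```

```bash
python3 wz.py w19 1.3 2 .0155 .0995
```

```text
pos [0.6219 0.0034 0.1173] ydir 103.91 tilt [ 1.e-04 -1.e-04 -1.e+00] F [-0.1 -0.8 -1. ] op 0.0155 t 28.2
shift tool mm [-0.3 -0.1 17.8] | rz(turn after shift) 0.0  q6 -0.24
```

View pics/w19.png

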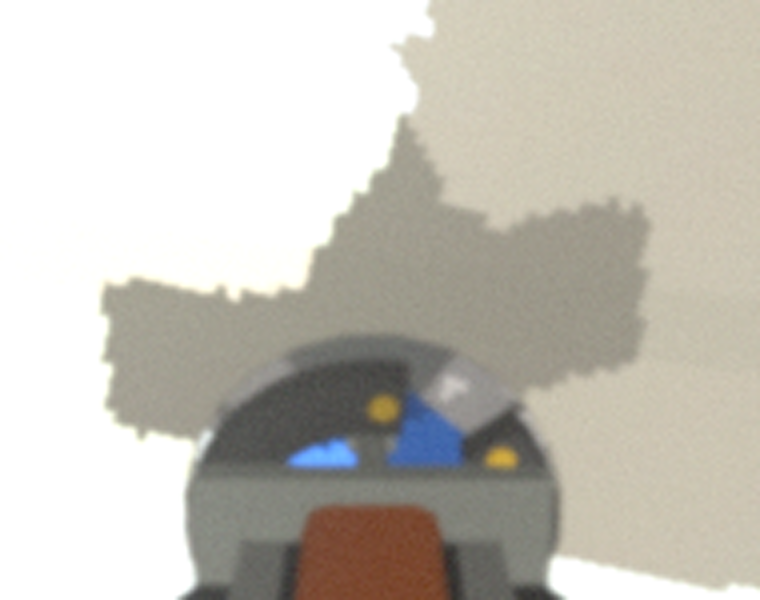

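View pics/w19_s.png

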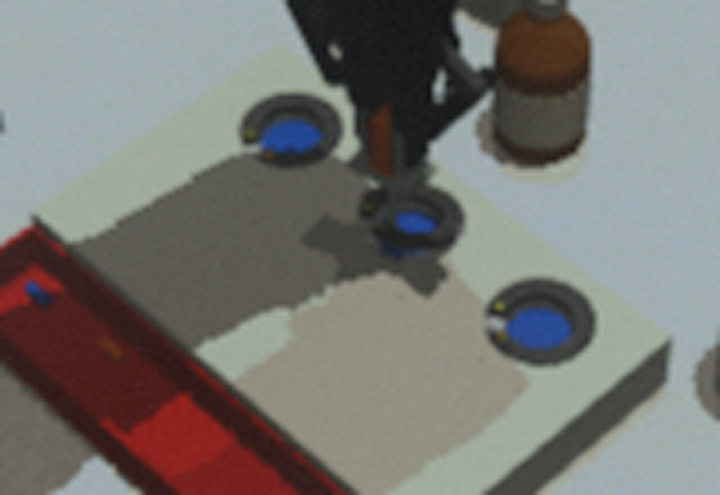

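{"op": "move_arm", "data": {"series": [{"tx": 1, "ty": 0, "tz": -3, "rx": 0, "ry": 0, "rz": 0, "jaw": 5}, {"tx": 2, "ty": 0, "tz": -2, "rx": 0, "ry": 0, "rz": 0, "jaw": 5}, {"tx": 3, "ty": 0, "tz": -1, "rx": 0, "ry": 0, "rz": 0, "jaw": 5}, {"tx": 3, "ty": 0, "tz": 0, "rx": 0, "ry": 0, "rz": 0, "jaw": 5}, {"tx": 3, "ty": 0, "tz": 0, "rx": 0, "ry": 0, "rz": 0, "jaw": 5}, {"tx": 3, "ty": 0, "tz": 0, "rx": 0, "ry": 0, "rz": 0, "jaw": 5}, {"tx": 3, "ty": 0, "tz": 0, "rx": 0, "ry": 0, "rz": 0, "jaw": 5}, {"tx": 3, "ty": 0, "tz": 0, "rx": 0, "ry": 0, "rz": 0, "jaw": 5}, {"tx": 0, "ty": 0, "tz": 0, "rx": 0, "ry": 0, "rz": 0, "jaw": 5}]}}

```text
clock: 29.2
ee_pos: [0.601, -0.0017, 0.1233]
orientation: [-0.0, -0.121, 0.993, -0.0]
ft_force: [-0.5, -1.0, -1.2]
opening: 0.0153
```

```bash
python3 wz.py w20 1.3 2 .0155 .0995
```

```text
pos [ 0.601  -0.0017  0.1233] ydir 103.91 tilt [-2.e-04 -1.e-04 -1.e+00] F [-0.5 -1.  -1.2] op 0.0153 t 29.2
shift tool mm [-21.8  -0.1  23.8] | rz(turn after shift) 0.0  q6 -0.25
```

View pics/w20.png

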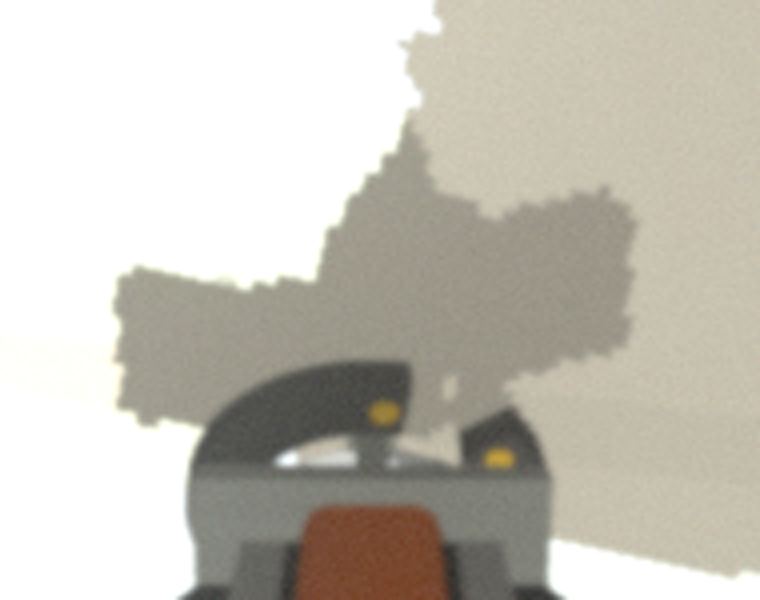

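View pics/w20_s.png

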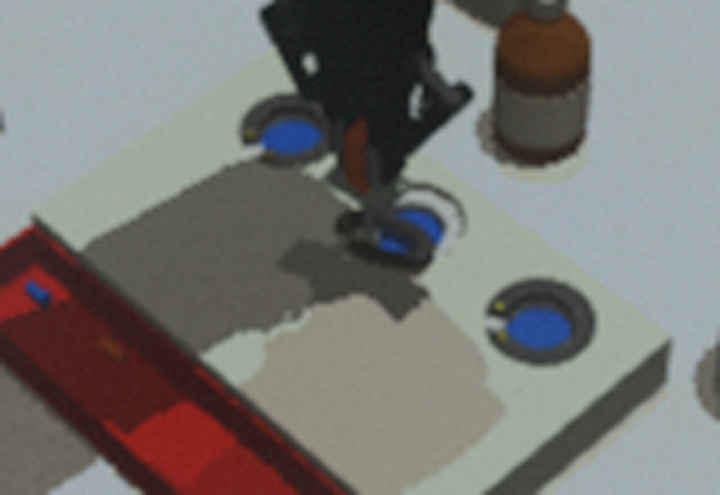

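{"op": "move_arm", "data": {"series": [{"tx": 3, "ty": 0, "tz": 0, "rx": 0, "ry": 0, "rz": 0, "jaw": 5}, {"tx": 3, "ty": 0, "tz": 0, "rx": 0, "ry": 0, "rz": 0, "jaw": 5}, {"tx": 3, "ty": 0, "tz": 0, "rx": 0, "ry": 0, "rz": 0, "jaw": 5}, {"tx": 3, "ty": 0, "tz": 0, "rx": 0, "ry": 0, "rz": 0, "jaw": 5}, {"tx": 3, "ty": 0, "tz": 0, "rx": 0, "ry": 0, "rz": 0, "jaw": 5}, {"tx": 4, "ty": 0, "tz": 0, "rx": 0, "ry": 0, "rz": 0, "jaw": 5}, {"tx": 4, "ty": 0, "tz": 0, "rx": 0, "ry": 0, "rz": 0, "jaw": 5}, {"tx": 4, "ty": 0, "tz": 0, "rx": 0, "ry": 0, "rz": 0, "jaw": 5}, {"tx": 4, "ty": 0, "tz": 0, "rx": 0, "ry": 0, "rz": 0, "jaw": 5}, {"tx": 4, "ty": 0, "tz": 0, "rx": 0, "ry": 0, "rz": 0, "jaw": 5}, {"tx": 4, "ty": 0, "tz": 0, "rx": 0, "ry": 0, "rz": 0, "jaw": 5}, {"tx": 4, "ty": 0, "tz": 0, "rx": 0, "ry": 0, "rz": 0, "jaw": 5}, {"tx": 4, "ty": 0, "tz": 0, "rx": 0, "ry": 0, "rz": 0, "jaw": 5}, {"tx": 4, "ty": 0, "tz": 0, "rx": 0, "ry": 0, "rz": 0, "jaw": 5}, {"tx": 4, "ty": 0, "tz": 0, "rx": 0, "ry": 0, "rz": 0, "jaw": 5}, {"tx": 0, "ty": 0, "tz": 0, "rx": 0, "ry": 0, "rz": 0, "jaw": 5}]}}

```text
clock: 30.9
ee_pos: [0.5475, -0.015, 0.1232]
orientation: [-0.0, -0.121, 0.993, -0.0]
ft_force: [1.0, -0.8, 0.1]
opening: 0.0154
```

```bash
python3 wz.py w21 1.3 2 .0155 .1125
```

```text
pos [ 0.5475 -0.015   0.1232] ydir 103.91 tilt [-4.e-04 -1.e-04 -1.e+00] F [ 1.  -0.8  0.1] op 0.0154 t 30.9
shift tool mm [-77.   -0.2  10.7] | rz(turn after shift) 0.0  q6 -0.27
```

View pics/w21.png

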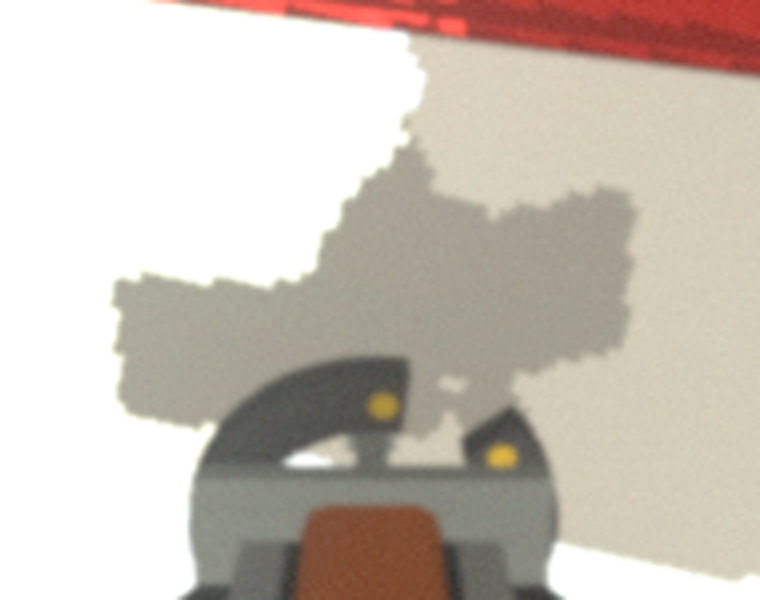

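View pics/w21_s.png

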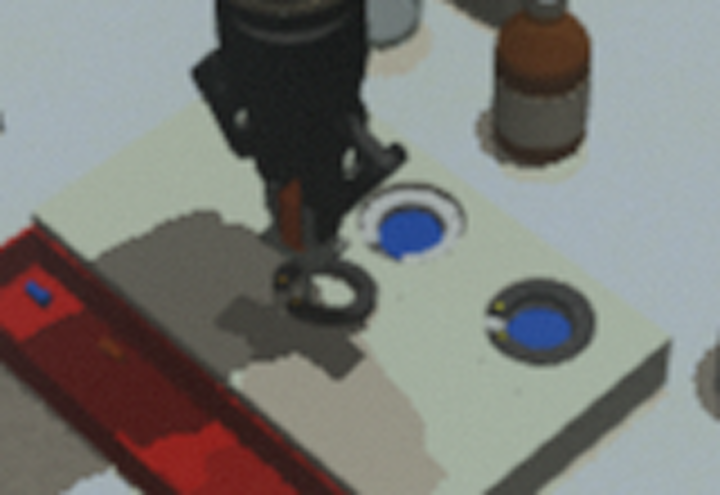

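{"op": "move_arm", "data": {"series": [{"tx": 0, "ty": 0, "tz": 4, "rx": 0, "ry": 0, "rz": 0, "jaw": 5}, {"tx": 0, "ty": 0, "tz": 4, "rx": 0, "ry": 0, "rz": 0, "jaw": 5}, {"tx": 0, "ty": 0, "tz": 2.5, "rx": 0, "ry": 0, "rz": 0, "jaw": 5}, {"tx": -3, "ty": 0, "tz": 0, "rx": 0, "ry": 0, "rz": 0, "jaw": 5}, {"tx": -3, "ty": 0, "tz": 0, "rx": 0, "ry": 0, "rz": 0, "jaw": 5}, {"tx": -3, "ty": 0, "tz": 0, "rx": 0, "ry": 0, "rz": 0, "jaw": 5}, {"tx": -4, "ty": 0, "tz": 0, "rx": 0, "ry": 0, "rz": 0, "jaw": 5}, {"tx": 0, "ty": 0, "tz": 0, "rx": 0, "ry": 0, "rz": 0, "jaw": 5}]}}

```text
clock: 31.8
ee_pos: [0.5614, -0.0116, 0.1128]
orientation: [0.0, -0.121, 0.993, -0.0]
ft_force: [0.0, 0.2, -1.0]
opening: 0.0153
```

```bash
python3 wz.py w22 1.3 2 .0155 .1125
```

```text
pos [ 0.5614 -0.0116  0.1128] ydir 103.92 tilt [ 6.e-04 -0.e+00 -1.e+00] F [ 0.   0.2 -1. ] op 0.0153 t 31.8
shift tool mm [-62.6  -0.1   0.3] | rz(turn after shift) 0.0  q6 -0.26
```

View pics/w22.png

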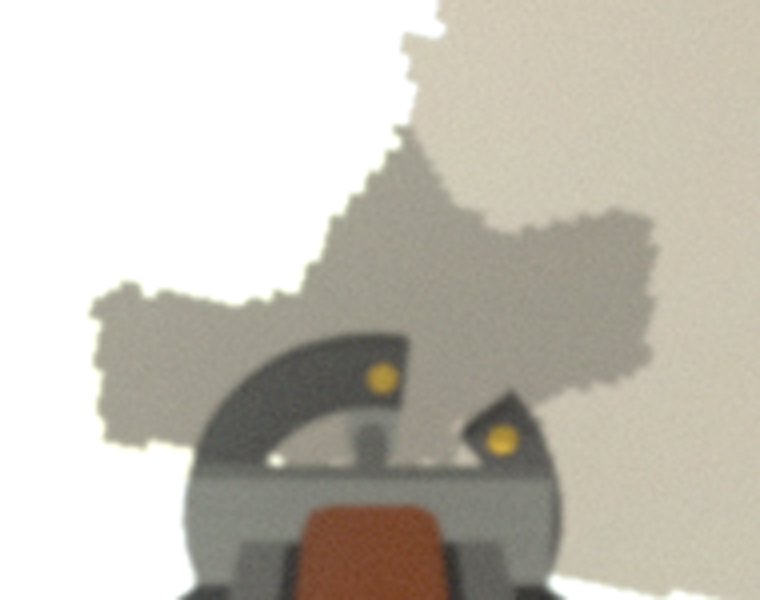

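{"op": "move_arm", "data": {"series": [{"tx": -3, "ty": 0, "tz": 0, "rx": 0, "ry": 0, "rz": 0, "jaw": 5}, {"tx": -3, "ty": 0, "tz": 0, "rx": 0, "ry": 0, "rz": 0, "jaw": 5}, {"tx": 0, "ty": 0, "tz": 0, "rx": 0, "ry": 0, "rz": 0, "jaw": 5}]}}

```text
clock: 32.2
ee_pos: [0.567, -0.0102, 0.1127]
orientation: [0.0, -0.121, 0.993, -0.0]
ft_force: [0.8, -0.7, -0.7]
opening: 0.0157
```

```bash
python3 wz.py w23 1.3 2 .0155 .1125
```

```text
pos [ 0.567  -0.0102  0.1127] ydir 103.92 tilt [ 3.e-04 -1.e-04 -1.e+00] F [ 0.8 -0.7 -0.7] op 0.0157 t 32.2
shift tool mm [-56.9  -0.2   0.2] | rz(turn after shift) 0.0  q6 -0.26
```

View pics/w23.png

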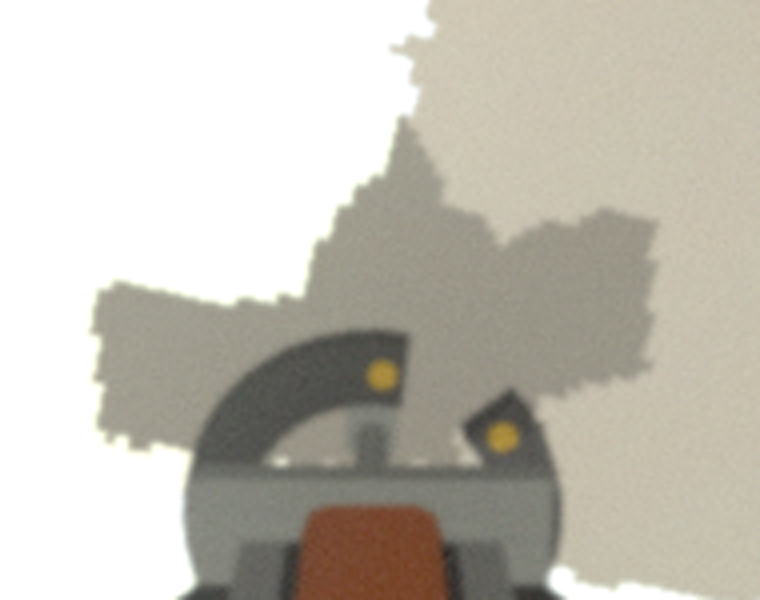

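{"op": "move_arm", "data": {"series": [{"tx": 4, "ty": 0, "tz": -1, "rx": 0, "ry": 0, "rz": 0, "jaw": 5}, {"tx": 4, "ty": 0, "tz": 0, "rx": 0, "ry": 0, "rz": 0, "jaw": 5}, {"tx": 4, "ty": 0, "tz": 0, "rx": 0, "ry": 0, "rz": 0, "jaw": 5}, {"tx": 4, "ty": 0, "tz": 0, "rx": 0, "ry": 0, "rz": 0, "jaw": 5}, {"tx": 4, "ty": 0, "tz": 0, "rx": 0, "ry": 0, "rz": 0, "jaw": 5}, {"tx": 0, "ty": 0, "tz": 1, "rx": 0, "ry": 0, "rz": 0, "jaw": 5}, {"tx": 0, "ty": 0, "tz": 0, "rx": 0, "ry": 0, "rz": 0, "jaw": 5}, {"tx": -24, "ty": 0, "tz": 0, "rx": 0, "ry": 0, "rz": 0, "jaw": 5}, {"tx": 0, "ty": 0, "tz": 0, "rx": 0, "ry": 0, "rz": 0, "jaw": 5}, {"tx": 0, "ty": 0, "tz": 0, "rx": 0, "ry": 0, "rz": 0, "jaw": 5}]}}

```text
clock: 33.3
ee_pos: [0.5705, -0.0092, 0.1124]
orientation: [-0.0, -0.121, 0.993, -0.0]
ft_force: [-0.3, 0.6, -1.2]
opening: 0.0155
```

```bash
python3 wz.py w24 1.3 2 .0155 .1125
```

```text
pos [ 0.5705 -0.0092  0.1124] ydir 103.93 tilt [-5.e-04 -2.e-04 -1.e+00] F [-0.3  0.6 -1.2] op 0.0155 t 33.3
shift tool mm [-53.3  -0.2  -0.1] | rz(turn after shift) 0.0  q6 -0.26
```

View pics/w24.png

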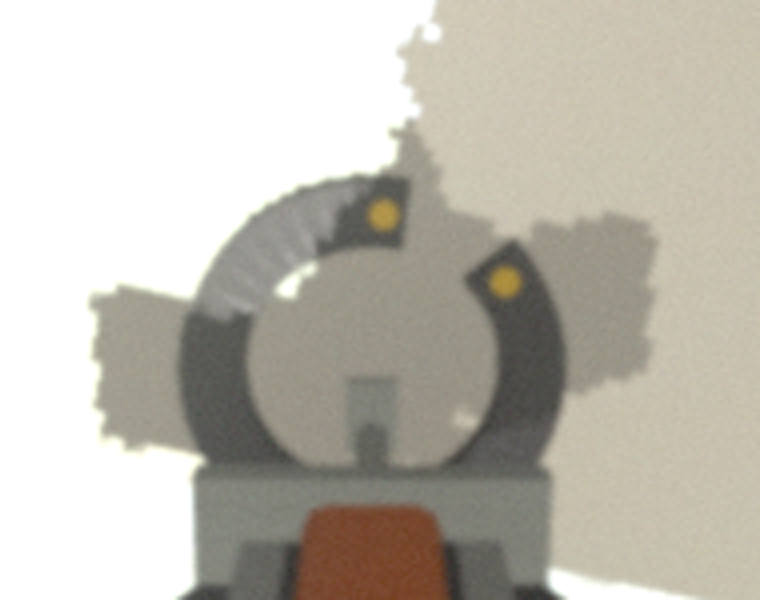

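View pics/w24_s.png

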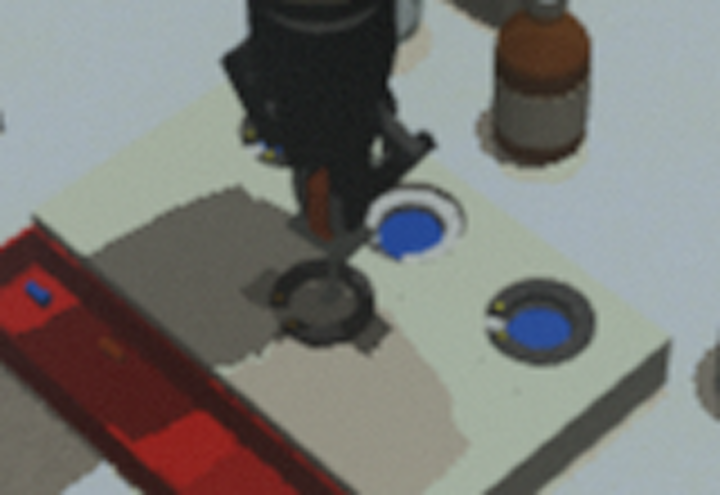

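{"op": "move_arm", "data": {"series": [{"tx": 0, "ty": 0, "tz": -10, "rx": 0, "ry": 0, "rz": 0, "jaw": 5}, {"tx": 0, "ty": 0, "tz": -15, "rx": 0, "ry": 0, "rz": 0, "jaw": 5}, {"tx": 0, "ty": 0, "tz": -10, "rx": 0, "ry": 0, "rz": 0, "jaw": 5}, {"tx": 0, "ty": 0, "tz": 0, "rx": 0, "ry": 0, "rz": 0, "jaw": 5}]}}

```text
clock: 33.8
ee_pos: [0.5712, -0.0094, 0.1497]
orientation: [0.002, -0.121, 0.993, -0.0]
ft_force: [-0.9, -0.5, -1.1]
opening: 0.0152
```

Run:
```python
from h import *
go(wt(1,.006,.128),TH[1]-90)
```

```text
pos [ 0.5712 -0.0094  0.1497] ydir 103.91 tilt [ 3.1e-03 -2.0e-04 -1.0e+00] F [-0.9 -0.5 -1.1] op 0.0152 t 33.8
shift tool mm [ -49.9 -102.1   22. ] | rz(turn after shift) 22.5  q6 -0.26
```

{"op": "move_arm", "data": {"series": [{"tx": -7, "ty": -14, "tz": 0, "rx": 0, "ry": 0, "rz": 0, "jaw": 5}, {"tx": -14, "ty": -28, "tz": 0, "rx": 0, "ry": 0, "rz": 0, "jaw": 5}, {"tx": -15, "ty": -30, "tz": 0, "rx": 0, "ry": 0, "rz": 0, "jaw": 5}, {"tx": -14, "ty": -30, "tz": 0, "rx": 0, "ry": 0, "rz": 0, "jaw": 5}, {"tx": 0, "ty": 0, "tz": 5, "rx": 0, "ry": 0, "rz": 7.5, "jaw": 5}, {"tx": 0, "ty": 0, "tz": 10, "rx": 0, "ry": 0, "rz": 7.5, "jaw": 5}, {"tx": 0, "ty": 0, "tz": 7, "rx": 0, "ry": 0, "rz": 7.5, "jaw": 5}, {"tx": 0, "ty": 0, "tz": 0, "rx": 0, "ry": 0, "rz": 0, "jaw": 5}, {"tx": 0, "ty": 0, "tz": 0, "rx": 0, "ry": 0, "rz": 0, "jaw": 5}, {"tx": 0, "ty": 0, "tz": 0, "rx": 0, "ry": 0, "rz": 0, "jaw": 5}]}}

```text
clock: 34.8
ee_pos: [0.6437, -0.0965, 0.1259]
orientation: [0.0, 0.073, 0.997, -0.0]
ft_force: [0.1, 0.6, -0.5]
opening: 0.0152
```

```bash
python3 wz.py w25 1.3 1 .006 .0993
```

```text
pos [ 0.6437 -0.0965  0.1259] ydir 81.58 tilt [ 3.e-04 -2.e-04 -1.e+00] F [ 0.1  0.6 -0.5] op 0.0152 t 34.8
shift tool mm [-0.5  0.1 26.6] | rz(turn after shift) 0.2  q6 -0.00
```

View pics/w25.png

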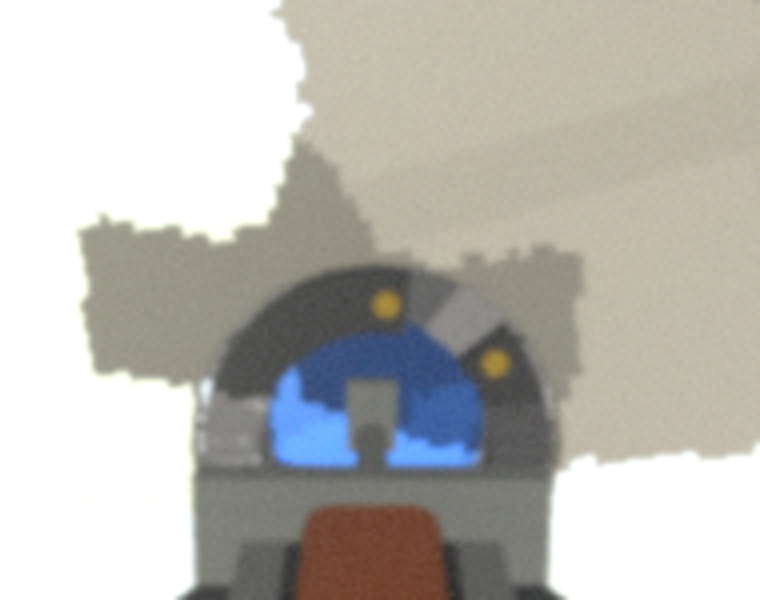

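{"op": "move_arm", "data": {"series": [{"tx": -0.5, "ty": 0, "tz": 8, "rx": 0, "ry": 0, "rz": 0, "jaw": 5}, {"tx": 0, "ty": 0, "tz": 8, "rx": 0, "ry": 0, "rz": 0, "jaw": 5}, {"tx": 0, "ty": 0, "tz": 6, "rx": 0, "ry": 0, "rz": 0, "jaw": 5}, {"tx": 0, "ty": 0, "tz": 4.5, "rx": 0, "ry": 0, "rz": 0, "jaw": 5}, {"tx": 0, "ty": 0, "tz": 0, "rx": 0, "ry": 0, "rz": 0, "jaw": 5}, {"tx": 0, "ty": 0, "tz": 0, "rx": 0, "ry": 0, "rz": 0, "jaw": 5}]}}

```text
clock: 35.5
ee_pos: [0.6439, -0.0964, 0.0991]
orientation: [-0.0, 0.075, 0.997, -0.0]
ft_force: [0.4, 0.1, -1.3]
opening: 0.0152
```

{"op": "move_arm", "data": {"series": [{"tx": 3, "ty": 0, "tz": 0, "rx": 0, "ry": 0, "rz": 0, "jaw": 5}, {"tx": 3, "ty": 0, "tz": 0, "rx": 0, "ry": 0, "rz": 0, "jaw": 5}, {"tx": 3.5, "ty": 0, "tz": 0, "rx": 0, "ry": 0, "rz": 0, "jaw": 5}, {"tx": 0, "ty": 0, "tz": 0, "rx": 0, "ry": 0, "rz": 0, "jaw": 5}, {"tx": 0, "ty": 0, "tz": 0, "rx": 0, "ry": 0, "rz": 0, "jaw": 5}]}}

```text
clock: 36.0
ee_pos: [0.6345, -0.0949, 0.0994]
orientation: [0.0, 0.075, 0.997, -0.0]
ft_force: [0.6, 0.1, -0.3]
opening: 0.0152
```

```bash
python3 wz.py w26 1.3 1 .0155 .0993
```

```text
pos [ 0.6345 -0.0949  0.0994] ydir 81.42 tilt [ 3.e-04 -1.e-04 -1.e+00] F [ 0.6  0.1 -0.3] op 0.0152 t 36.0
shift tool mm [-0.4 -0.1  0.1] | rz(turn after shift) 0.0  q6 0.00
```

View pics/w26.png

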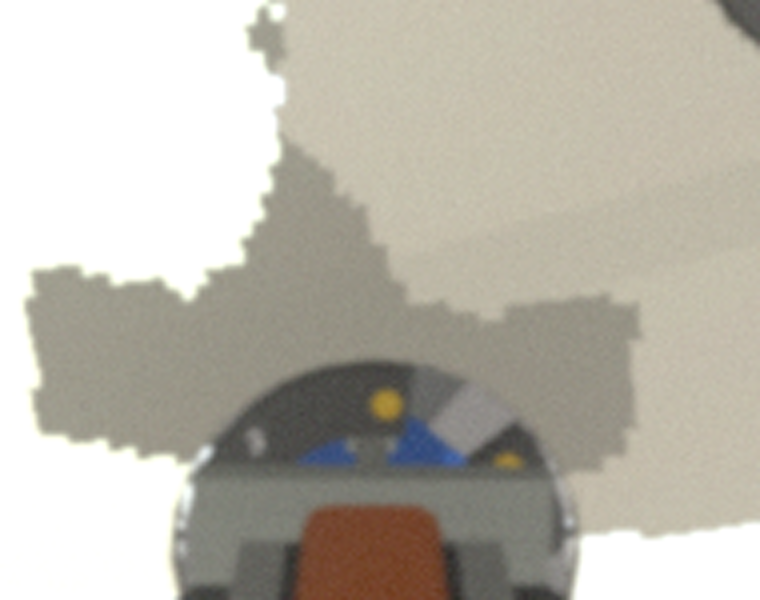

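{"op": "move_arm", "data": {"series": [{"tx": 0, "ty": 0, "tz": -3, "rx": 0, "ry": 0, "rz": 0, "jaw": 5}, {"tx": 0, "ty": 0, "tz": -3, "rx": 0, "ry": 0, "rz": 0, "jaw": 5}, {"tx": 0, "ty": 0, "tz": -3, "rx": 0, "ry": 0, "rz": 0, "jaw": 5}, {"tx": 0, "ty": 0, "tz": -3, "rx": 0, "ry": 0, "rz": 0, "jaw": 5}, {"tx": 0, "ty": 0, "tz": -3, "rx": 0, "ry": 0, "rz": 0, "jaw": 5}, {"tx": 0, "ty": 0, "tz": -3, "rx": 0, "ry": 0, "rz": 0, "jaw": 5}, {"tx": 0, "ty": 0, "tz": 0, "rx": 0, "ry": 0, "rz": 0, "jaw": 5}, {"tx": 1, "ty": 0, "tz": -3, "rx": 0, "ry": 0, "rz": 0, "jaw": 5}, {"tx": 2, "ty": 0, "tz": -2, "rx": 0, "ry": 0, "rz": 0, "jaw": 5}, {"tx": 3, "ty": 0, "tz": -1, "rx": 0, "ry": 0, "rz": 0, "jaw": 5}, {"tx": 3, "ty": 0, "tz": 0, "rx": 0, "ry": 0, "rz": 0, "jaw": 5}, {"tx": 3, "ty": 0, "tz": 0, "rx": 0, "ry": 0, "rz": 0, "jaw": 5}, {"tx": 3, "ty": 0, "tz": 0, "rx": 0, "ry": 0, "rz": 0, "jaw": 5}, {"tx": 3, "ty": 0, "tz": 0, "rx": 0, "ry": 0, "rz": 0, "jaw": 5}, {"tx": 3, "ty": 0, "tz": 0, "rx": 0, "ry": 0, "rz": 0, "jaw": 5}, {"tx": 0, "ty": 0, "tz": 0, "rx": 0, "ry": 0, "rz": 0, "jaw": 5}]}}

```text
clock: 37.7
ee_pos: [0.6133, -0.0917, 0.1232]
orientation: [-0.0, 0.075, 0.997, -0.0]
ft_force: [-0.3, 0.0, -0.3]
opening: 0.0151
```

```bash
python3 wz.py w27 1.3 1 .0155 .0993
```

```text
pos [ 0.6133 -0.0917  0.1232] ydir 81.42 tilt [-4.e-04 -1.e-04 -1.e+00] F [-0.3  0.  -0.3] op 0.0151 t 37.7
shift tool mm [-21.8  -0.1  23.9] | rz(turn after shift) 0.0  q6 0.00
```

View pics/w27.png

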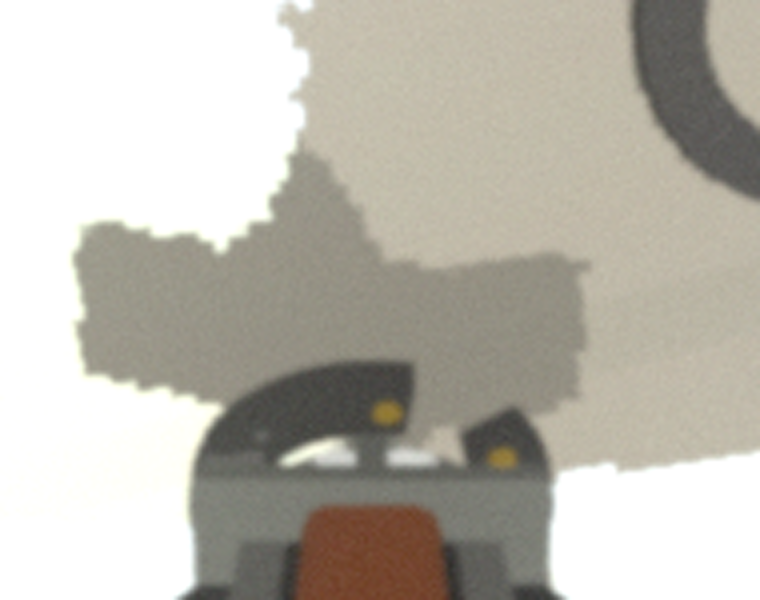

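View pics/w27_s.png

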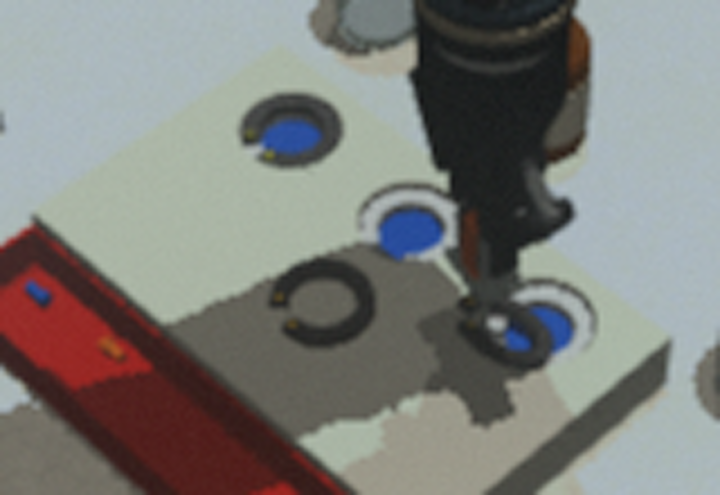

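{"op": "move_arm", "data": {"series": [{"tx": 3, "ty": 0, "tz": 0, "rx": 0, "ry": 0, "rz": 0, "jaw": 5}, {"tx": 3, "ty": 0, "tz": 0, "rx": 0, "ry": 0, "rz": 0, "jaw": 5}, {"tx": 3, "ty": 0, "tz": 0, "rx": 0, "ry": 0, "rz": 0, "jaw": 5}, {"tx": 3, "ty": 0, "tz": 0, "rx": 0, "ry": 0, "rz": 0, "jaw": 5}, {"tx": 3, "ty": 0, "tz": 0, "rx": 0, "ry": 0, "rz": 0, "jaw": 5}, {"tx": 4, "ty": 0, "tz": 0, "rx": 0, "ry": 0, "rz": 0, "jaw": 5}, {"tx": 4, "ty": 0, "tz": 0, "rx": 0, "ry": 0, "rz": 0, "jaw": 5}, {"tx": 4, "ty": 0, "tz": 0, "rx": 0, "ry": 0, "rz": 0, "jaw": 5}, {"tx": 4, "ty": 0, "tz": 0, "rx": 0, "ry": 0, "rz": 0, "jaw": 5}, {"tx": 4, "ty": 0, "tz": 0, "rx": 0, "ry": 0, "rz": 0, "jaw": 5}, {"tx": 4, "ty": 0, "tz": 0, "rx": 0, "ry": 0, "rz": 0, "jaw": 5}, {"tx": 4, "ty": 0, "tz": 0, "rx": 0, "ry": 0, "rz": 0, "jaw": 5}, {"tx": 4, "ty": 0, "tz": 0, "rx": 0, "ry": 0, "rz": 0, "jaw": 5}, {"tx": 4, "ty": 0, "tz": 0, "rx": 0, "ry": 0, "rz": 0, "jaw": 5}, {"tx": 3, "ty": 0, "tz": 0, "rx": 0, "ry": 0, "rz": 0, "jaw": 5}, {"tx": 0, "ty": 0, "tz": 4, "rx": 0, "ry": 0, "rz": 0, "jaw": 5}, {"tx": 0, "ty": 0, "tz": 4, "rx": 0, "ry": 0, "rz": 0, "jaw": 5}, {"tx": 0, "ty": 0, "tz": 2.5, "rx": 0, "ry": 0, "rz": 0, "jaw": 5}, {"tx": 0, "ty": 0, "tz": 0, "rx": 0, "ry": 0, "rz": 0, "jaw": 5}]}}

```text
clock: 39.7
ee_pos: [0.5602, -0.0837, 0.1121]
orientation: [-0.0, 0.075, 0.997, -0.0]
ft_force: [-0.8, -0.3, -1.1]
opening: 0.0158
```

```bash
python3 wz.py w28 1.3 1 .0155 .1125
```

```text
pos [ 0.5602 -0.0837  0.1121] ydir 81.42 tilt [-9.e-04  0.e+00 -1.e+00] F [-0.8 -0.3 -1.1] op 0.0158 t 39.7
shift tool mm [-75.5  -0.1  -0.5] | rz(turn after shift) 0.0  q6 0.00
```

View pics/w28_s.png

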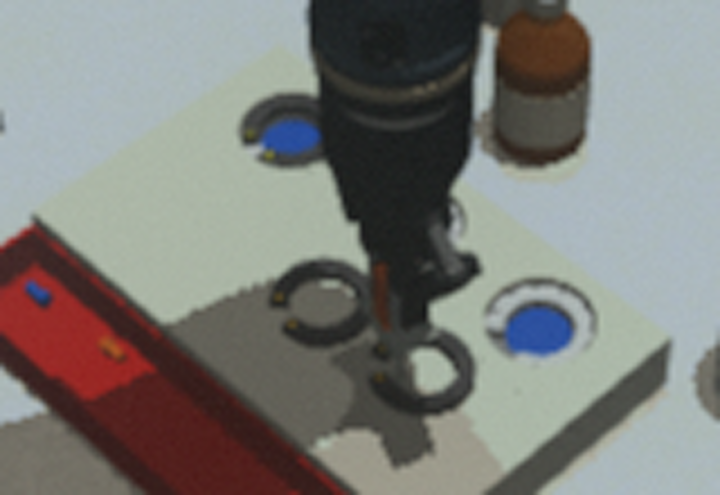

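Fast retract, then lift.

{"op": "move_arm", "data": {"series": [{"tx": -24, "ty": 0, "tz": 0, "rx": 0, "ry": 0, "rz": 0, "jaw": 5}, {"tx": 0, "ty": 0, "tz": 0, "rx": 0, "ry": 0, "rz": 0, "jaw": 5}, {"tx": 0, "ty": 0, "tz": 0, "rx": 0, "ry": 0, "rz": 0, "jaw": 5}]}}

```text
clock: 40.1
ee_pos: [0.5842, -0.0874, 0.1125]
orientation: [-0.0, 0.075, 0.997, -0.0]
ft_force: [-0.0, 0.4, -1.4]
opening: 0.0153
```

```bash
python3 wz.py w29 1.3 1 .0155 .1125
```

```text
pos [ 0.5842 -0.0874  0.1125] ydir 81.41 tilt [-4.e-04 -0.e+00 -1.e+00] F [-0.   0.4 -1.4] op 0.0153 t 40.1
shift tool mm [-51.3  -0.1   0. ] | rz(turn after shift) 0.0  q6 0.00
```

View pics/w29.png

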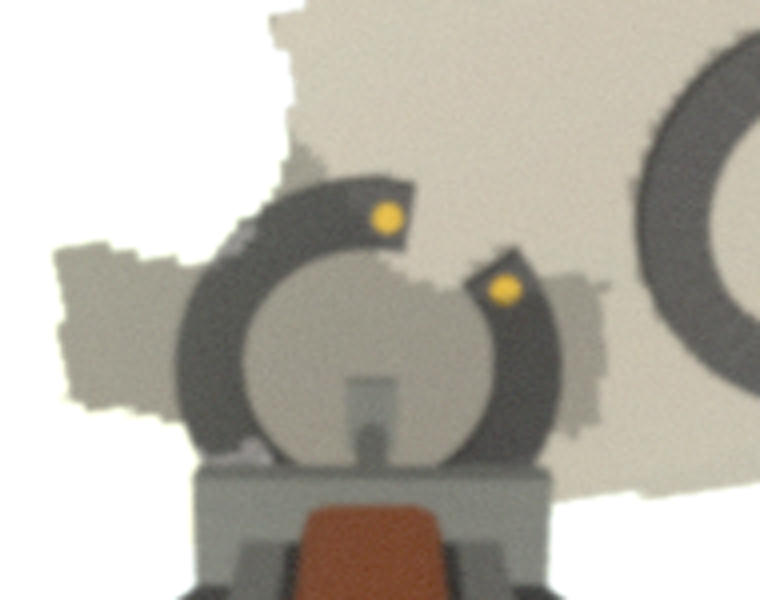

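{"op": "move_arm", "data": {"series": [{"tx": 0, "ty": 0, "tz": -10, "rx": 0, "ry": 0, "rz": 0, "jaw": 5}, {"tx": 0, "ty": 0, "tz": -15, "rx": 0, "ry": 0, "rz": 0, "jaw": 5}, {"tx": 0, "ty": 0, "tz": -10, "rx": 0, "ry": 0, "rz": 0, "jaw": 5}, {"tx": 0, "ty": 0, "tz": 0, "rx": 0, "ry": 0, "rz": 0, "jaw": 5}]}}

```text
clock: 40.6
ee_pos: [0.585, -0.0874, 0.1498]
orientation: [0.002, 0.075, 0.997, -0.0]
ft_force: [-0.0, 0.7, -1.7]
opening: 0.0156
```

Run:
```python
from h import *
go(wt(3,.006,.126),TH[3]-90)
```

```text
pos [ 0.585  -0.0874  0.1498] ydir 81.42 tilt [ 3.2e-03 -6.0e-04 -1.0e+00] F [-0.   0.7 -1.7] op 0.0156 t 40.6
shift tool mm [ -4.6 199.3  23.8] | rz(turn after shift) -35.3  q6 0.00
```

{"op": "move_arm", "data": {"series": [{"tx": -1, "ty": 19, "tz": 0, "rx": 0, "ry": 0, "rz": 0, "jaw": 5}, {"tx": -1, "ty": 36, "tz": 0, "rx": 0, "ry": 0, "rz": 0, "jaw": 5}, {"tx": -1, "ty": 40, "tz": 0, "rx": 0, "ry": 0, "rz": 0, "jaw": 5}, {"tx": -1, "ty": 40, "tz": 0, "rx": 0, "ry": 0, "rz": 0, "jaw": 5}, {"tx": -0.6, "ty": 40, "tz": 0, "rx": 0, "ry": 0, "rz": 0, "jaw": 5}, {"tx": 0, "ty": 24, "tz": 0, "rx": 0, "ry": 0, "rz": 0, "jaw": 5}, {"tx": 0, "ty": 0, "tz": 4, "rx": 0, "ry": 0, "rz": -7, "jaw": 5}, {"tx": 0, "ty": 0, "tz": 5, "rx": 0, "ry": 0, "rz": -7, "jaw": 5}, {"tx": 0, "ty": 0, "tz": 5, "rx": 0, "ry": 0, "rz": -7, "jaw": 5}, {"tx": 0, "ty": 0, "tz": 5, "rx": 0, "ry": 0, "rz": -7, "jaw": 5}, {"tx": 0, "ty": 0, "tz": 4, "rx": 0, "ry": 0, "rz": -7.3, "jaw": 5}, {"tx": 0, "ty": 0, "tz": 0, "rx": 0, "ry": 0, "rz": 0, "jaw": 5}, {"tx": 0, "ty": 0, "tz": 0, "rx": 0, "ry": 0, "rz": 0, "jaw": 5}, {"tx": 0, "ty": 0, "tz": 0, "rx": 0, "ry": 0, "rz": 0, "jaw": 5}]}}

```text
clock: 42.0
ee_pos: [0.6185, 0.1088, 0.1249]
orientation: [0.0, -0.23, 0.973, -0.0]
ft_force: [-0.3, -0.5, -1.2]
opening: 0.0152
```

```bash
python3 wz.py w30 1.3 3 .006 .0993
```

```text
pos [0.6185 0.1088 0.1249] ydir 116.55 tilt [ 2.e-04 -0.e+00 -1.e+00] F [-0.3 -0.5 -1.2] op 0.0152 t 42.0
shift tool mm [-0.8 -0.3 25.6] | rz(turn after shift) -0.1  q6 -0.29
```

View pics/w30.png

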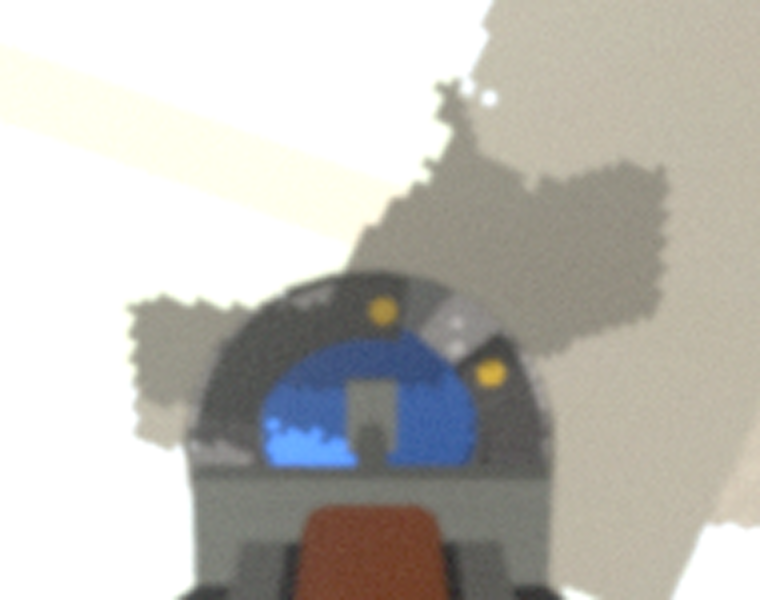

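{"op": "move_arm", "data": {"series": [{"tx": -1, "ty": -0.5, "tz": 8, "rx": 0, "ry": 0, "rz": 0, "jaw": 5}, {"tx": 0, "ty": 0, "tz": 8, "rx": 0, "ry": 0, "rz": 0, "jaw": 5}, {"tx": 0, "ty": 0, "tz": 6, "rx": 0, "ry": 0, "rz": 0, "jaw": 5}, {"tx": 0, "ty": 0, "tz": 3.5, "rx": 0, "ry": 0, "rz": 0, "jaw": 5}, {"tx": 0, "ty": 0, "tz": 0, "rx": 0, "ry": 0, "rz": 0, "jaw": 5}, {"tx": 0, "ty": 0, "tz": 0, "rx": 0, "ry": 0, "rz": 0, "jaw": 5}]}}

```text
clock: 42.7
ee_pos: [0.6195, 0.1087, 0.0992]
orientation: [-0.0, -0.231, 0.973, -0.0]
ft_force: [0.9, 0.0, -0.6]
opening: 0.0153
```

{"op": "move_arm", "data": {"series": [{"tx": 3, "ty": 0, "tz": 0, "rx": 0, "ry": 0, "rz": 0, "jaw": 5}, {"tx": 3, "ty": 0, "tz": 0, "rx": 0, "ry": 0, "rz": 0, "jaw": 5}, {"tx": 3.5, "ty": 0, "tz": 0, "rx": 0, "ry": 0, "rz": 0, "jaw": 5}, {"tx": 0, "ty": 0, "tz": 0, "rx": 0, "ry": 0, "rz": 0, "jaw": 5}, {"tx": 0, "ty": 0, "tz": 0, "rx": 0, "ry": 0, "rz": 0, "jaw": 5}]}}

```text
clock: 43.2
ee_pos: [0.611, 0.1044, 0.0994]
orientation: [0.0, -0.231, 0.973, -0.0]
ft_force: [-0.0, 0.2, 0.4]
opening: 0.0155
```

```bash
python3 wz.py w31 1.3 3 .0155 .0993
```

```text
pos [0.611  0.1044 0.0994] ydir 116.71 tilt [ 3.e-04 -0.e+00 -1.e+00] F [-0.   0.2  0.4] op 0.0155 t 43.2
shift tool mm [0.  0.3 0.1] | rz(turn after shift) 0.0  q6 -0.30
```

View pics/w31.png

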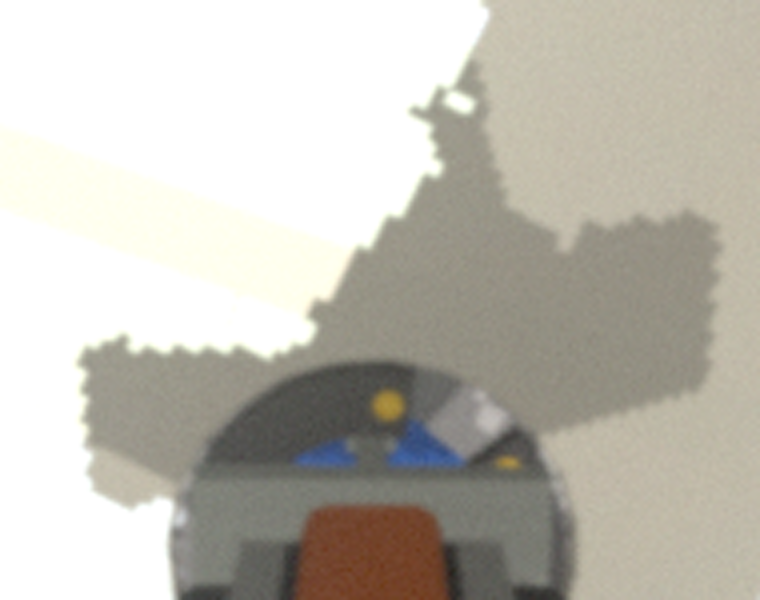

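{"op": "move_arm", "data": {"series": [{"tx": 0, "ty": 0, "tz": -3, "rx": 0, "ry": 0, "rz": 0, "jaw": 5}, {"tx": 0, "ty": 0, "tz": -3, "rx": 0, "ry": 0, "rz": 0, "jaw": 5}, {"tx": 0, "ty": 0, "tz": -3, "rx": 0, "ry": 0, "rz": 0, "jaw": 5}, {"tx": 0, "ty": 0, "tz": -3, "rx": 0, "ry": 0, "rz": 0, "jaw": 5}, {"tx": 0, "ty": 0, "tz": -3, "rx": 0, "ry": 0, "rz": 0, "jaw": 5}, {"tx": 0, "ty": 0, "tz": -3, "rx": 0, "ry": 0, "rz": 0, "jaw": 5}, {"tx": 0, "ty": 0, "tz": 0, "rx": 0, "ry": 0, "rz": 0, "jaw": 5}, {"tx": 1, "ty": 0, "tz": -3, "rx": 0, "ry": 0, "rz": 0, "jaw": 5}, {"tx": 2, "ty": 0, "tz": -2, "rx": 0, "ry": 0, "rz": 0, "jaw": 5}, {"tx": 3, "ty": 0, "tz": -1, "rx": 0, "ry": 0, "rz": 0, "jaw": 5}, {"tx": 3, "ty": 0, "tz": 0, "rx": 0, "ry": 0, "rz": 0, "jaw": 5}, {"tx": 3, "ty": 0, "tz": 0, "rx": 0, "ry": 0, "rz": 0, "jaw": 5}, {"tx": 3, "ty": 0, "tz": 0, "rx": 0, "ry": 0, "rz": 0, "jaw": 5}, {"tx": 3, "ty": 0, "tz": 0, "rx": 0, "ry": 0, "rz": 0, "jaw": 5}, {"tx": 3, "ty": 0, "tz": 0, "rx": 0, "ry": 0, "rz": 0, "jaw": 5}, {"tx": 0, "ty": 0, "tz": 0, "rx": 0, "ry": 0, "rz": 0, "jaw": 5}]}}

```text
clock: 44.9
ee_pos: [0.5918, 0.0948, 0.1232]
orientation: [-0.0, -0.231, 0.973, -0.0]
ft_force: [-0.2, 0.9, -0.4]
opening: 0.0153
```

```bash
python3 wz.py w32 1.3 3 .0155 .0993
```

```text
pos [0.5918 0.0948 0.1232] ydir 116.71 tilt [-3.e-04 -2.e-04 -1.e+00] F [-0.2  0.9 -0.4] op 0.0153 t 44.9
shift tool mm [-21.4   0.2  23.9] | rz(turn after shift) 0.0  q6 -0.31
```

View pics/w32.png

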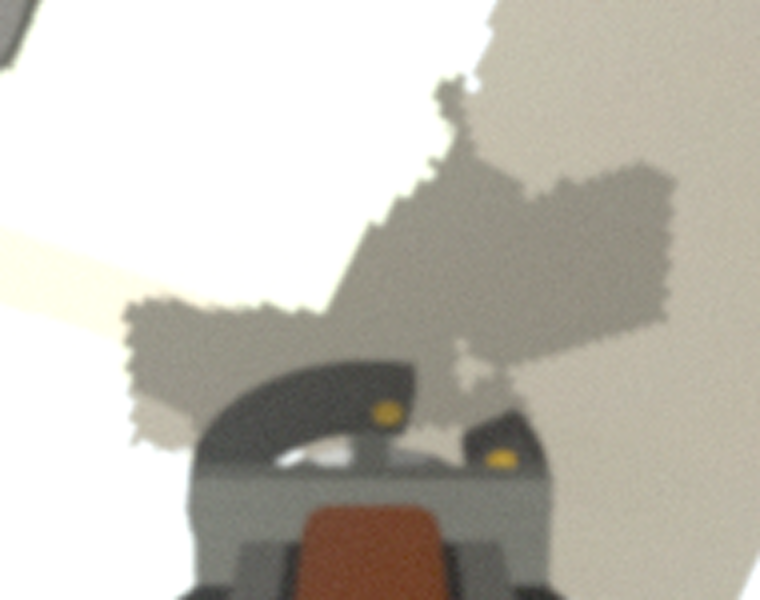

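{"op": "move_arm", "data": {"series": [{"tx": 3, "ty": 0, "tz": 0, "rx": 0, "ry": 0, "rz": 0, "jaw": 5}, {"tx": 3, "ty": 0, "tz": 0, "rx": 0, "ry": 0, "rz": 0, "jaw": 5}, {"tx": 3, "ty": 0, "tz": 0, "rx": 0, "ry": 0, "rz": 0, "jaw": 5}, {"tx": 3, "ty": 0, "tz": 0, "rx": 0, "ry": 0, "rz": 0, "jaw": 5}, {"tx": 3, "ty": 0, "tz": 0, "rx": 0, "ry": 0, "rz": 0, "jaw": 5}, {"tx": 4, "ty": 0, "tz": 0, "rx": 0, "ry": 0, "rz": 0, "jaw": 5}, {"tx": 4, "ty": 0, "tz": 0, "rx": 0, "ry": 0, "rz": 0, "jaw": 5}, {"tx": 4, "ty": 0, "tz": 0, "rx": 0, "ry": 0, "rz": 0, "jaw": 5}, {"tx": 4, "ty": 0, "tz": 0, "rx": 0, "ry": 0, "rz": 0, "jaw": 5}, {"tx": 4, "ty": 0, "tz": 0, "rx": 0, "ry": 0, "rz": 0, "jaw": 5}, {"tx": 4, "ty": 0, "tz": 0, "rx": 0, "ry": 0, "rz": 0, "jaw": 5}, {"tx": 4, "ty": 0, "tz": 0, "rx": 0, "ry": 0, "rz": 0, "jaw": 5}, {"tx": 4, "ty": 0, "tz": 0, "rx": 0, "ry": 0, "rz": 0, "jaw": 5}, {"tx": 4, "ty": 0, "tz": 0, "rx": 0, "ry": 0, "rz": 0, "jaw": 5}, {"tx": 3, "ty": 0, "tz": 0, "rx": 0, "ry": 0, "rz": 0, "jaw": 5}, {"tx": 0, "ty": 0, "tz": 4, "rx": 0, "ry": 0, "rz": 0, "jaw": 5}, {"tx": 0, "ty": 0, "tz": 4, "rx": 0, "ry": 0, "rz": 0, "jaw": 5}, {"tx": 0, "ty": 0, "tz": 2.5, "rx": 0, "ry": 0, "rz": 0, "jaw": 5}, {"tx": 0, "ty": 0, "tz": 0, "rx": 0, "ry": 0, "rz": 0, "jaw": 5}]}}

```text
clock: 46.9
ee_pos: [0.5439, 0.0708, 0.1121]
orientation: [-0.0, -0.231, 0.973, 0.0]
ft_force: [0.4, -0.9, -0.6]
opening: 0.015
```

{"op": "move_arm", "data": {"series": [{"tx": -24, "ty": 0, "tz": 0, "rx": 0, "ry": 0, "rz": 0, "jaw": 5}, {"tx": 0, "ty": 0, "tz": 0, "rx": 0, "ry": 0, "rz": 0, "jaw": 5}, {"tx": 0, "ty": 0, "tz": 0, "rx": 0, "ry": 0, "rz": 0, "jaw": 5}]}}

```text
clock: 47.2
ee_pos: [0.5655, 0.0817, 0.1124]
orientation: [-0.0, -0.231, 0.973, -0.0]
ft_force: [-0.7, -0.3, -1.3]
opening: 0.0151
```

```bash
python3 wz.py w33 1.3 3 .0155 .1125
```

```text
pos [0.5655 0.0817 0.1124] ydir 116.74 tilt [-5.e-04 -2.e-04 -1.e+00] F [-0.7 -0.3 -1.3] op 0.0151 t 47.2
shift tool mm [-50.8   0.1  -0.1] | rz(turn after shift) 0.0  q6 -0.32
```

View pics/w33.png

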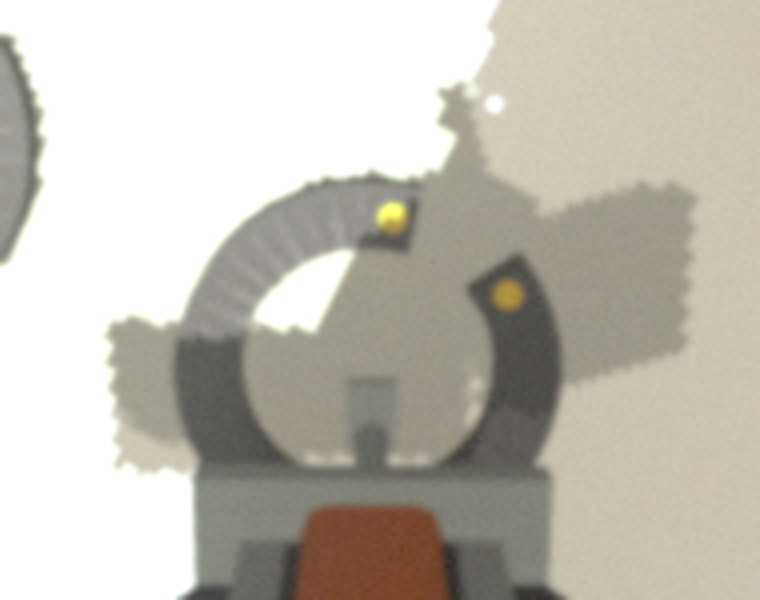

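View pics/w33_s.png

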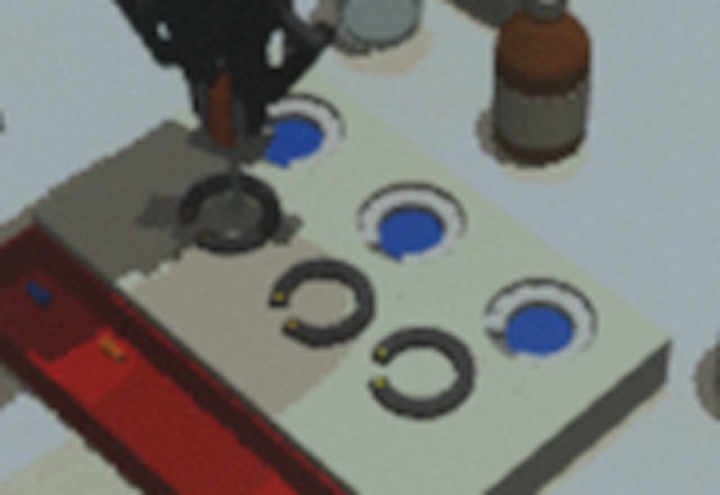

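{"op": "move_arm", "data": {"series": [{"tx": 0, "ty": 0, "tz": -10, "rx": 0, "ry": 0, "rz": 0, "jaw": 5}, {"tx": 0, "ty": 0, "tz": -25, "rx": 0, "ry": 0, "rz": 0, "jaw": 5}, {"tx": 0, "ty": 0, "tz": -35, "rx": 0, "ry": 0, "rz": 0, "jaw": 5}, {"tx": 0, "ty": 0, "tz": -30, "rx": 0, "ry": 0, "rz": 0, "jaw": 5}, {"tx": 0, "ty": 0, "tz": 0, "rx": 0, "ry": 0, "rz": 8, "jaw": 5}, {"tx": 0, "ty": 0, "tz": 0, "rx": 0, "ry": 0, "rz": 8, "jaw": 5}, {"tx": 0, "ty": 0, "tz": 0, "rx": 0, "ry": 0, "rz": 8, "jaw": 5}, {"tx": 0, "ty": 0, "tz": 0, "rx": 0, "ry": 0, "rz": 8, "jaw": 5}, {"tx": 0, "ty": 0, "tz": 0, "rx": 0, "ry": 0, "rz": 8, "jaw": 5}, {"tx": 0, "ty": 0, "tz": 0, "rx": 0, "ry": 0, "rz": 7.6, "jaw": 5}, {"tx": 0, "ty": 0, "tz": 0, "rx": 0, "ry": 0, "rz": 0, "jaw": 5}]}}

```text
clock: 48.4
ee_pos: [0.5652, 0.0814, 0.2136]
orientation: [0.0, 0.182, 0.983, 0.0]
ft_force: [0.2, 0.8, -1.7]
opening: 0.0153
```

Run:
```python
from h import *
go([.447,-.329,.205],69.1)
```

```text
pos [0.5652 0.0814 0.2136] ydir 68.99 tilt [ 6.e-04 -0.e+00 -1.e+00] F [ 0.2  0.8 -1.7] op 0.0153 t 48.4
shift tool mm [ -36.7 -425.5    8.5] | rz(turn after shift) -0.1  q6 0.51
```

{"op": "move_arm", "data": {"series": [{"tx": -1, "ty": -15, "tz": 0, "rx": 0, "ry": 0, "rz": 0, "jaw": 5}, {"tx": -3, "ty": -30, "tz": 0, "rx": 0, "ry": 0, "rz": 0, "jaw": 5}, {"tx": -3, "ty": -38, "tz": 0, "rx": 0, "ry": 0, "rz": 0, "jaw": 5}, {"tx": -3, "ty": -38, "tz": 0, "rx": 0, "ry": 0, "rz": 0, "jaw": 5}, {"tx": -3, "ty": -38, "tz": 0, "rx": 0, "ry": 0, "rz": 0, "jaw": 5}, {"tx": -3, "ty": -38, "tz": 0, "rx": 0, "ry": 0, "rz": 0, "jaw": 5}, {"tx": -3, "ty": -38, "tz": 0, "rx": 0, "ry": 0, "rz": 0, "jaw": 5}, {"tx": -3, "ty": -38, "tz": 0, "rx": 0, "ry": 0, "rz": 0, "jaw": 5}, {"tx": -3, "ty": -38, "tz": 0, "rx": 0, "ry": 0, "rz": 0, "jaw": 5}, {"tx": -3, "ty": -38, "tz": 0, "rx": 0, "ry": 0, "rz": 0, "jaw": 5}, {"tx": -3, "ty": -38, "tz": 0, "rx": 0, "ry": 0, "rz": 0, "jaw": 5}, {"tx": -3, "ty": -25, "tz": 0, "rx": 0, "ry": 0, "rz": 0, "jaw": 5}, {"tx": -2.5, "ty": -13, "tz": 8, "rx": 0, "ry": 0, "rz": 0, "jaw": 5}, {"tx": 0, "ty": 0, "tz": 0, "rx": 0, "ry": 0, "rz": 0, "jaw": 5}, {"tx": 0, "ty": 0, "tz": 0, "rx": 0, "ry": 0, "rz": 0, "jaw": 5}, {"tx": 0, "ty": 0, "tz": 0, "rx": 0, "ry": 0, "rz": 0, "jaw": 5}]}}

```text
clock: 50.0
ee_pos: [0.4482, -0.3275, 0.2048]
orientation: [-0.0, 0.18, 0.984, 0.0]
ft_force: [0.7, 0.1, -0.5]
opening: 0.0152
```

```bash
python3 - <<'E'
from h import *
go([.447,-.329,.0815],69.1)
E
python3 w.py w34
```

```text
pos [ 0.4482 -0.3275  0.2048] ydir 69.22 tilt [-1.e-04  3.e-04 -1.e+00] F [ 0.7  0.1 -0.5] op 0.0152 t 50.0
shift tool mm [  0.6  -1.8 123.3] | rz(turn after shift) 0.1  q6 -0.27
pos [ 0.4482 -0.3275  0.2048] ydir 69.22 tilt [-1.e-04  3.e-04 -1.e+00] F [ 0.7  0.1 -0.5] op 0.0152 t 50.0
shift tool mm [107.2 645.5 -45.1] | rz(turn after shift) -84.1  q6 -0.27
```

View pics/w34.png

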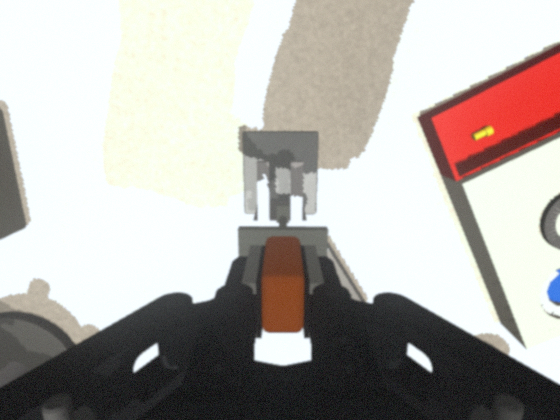

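{"op": "move_arm", "data": {"series": [{"tx": 0.6, "ty": -1.8, "tz": 0, "rx": 0, "ry": 0, "rz": 0, "jaw": 5}, {"tx": 0, "ty": 0, "tz": 15, "rx": 0, "ry": 0, "rz": 0, "jaw": 5}, {"tx": 0, "ty": 0, "tz": 20, "rx": 0, "ry": 0, "rz": 0, "jaw": 5}, {"tx": 0, "ty": 0, "tz": 20, "rx": 0, "ry": 0, "rz": 0, "jaw": 5}, {"tx": 0, "ty": 0, "tz": 20, "rx": 0, "ry": 0, "rz": 0, "jaw": 5}, {"tx": 0, "ty": 0, "tz": 20, "rx": 0, "ry": 0, "rz": 0, "jaw": 5}, {"tx": 0, "ty": 0, "tz": 15, "rx": 0, "ry": 0, "rz": 0, "jaw": 5}, {"tx": 0, "ty": 0, "tz": 8, "rx": 0, "ry": 0, "rz": 0, "jaw": 5}, {"tx": 0, "ty": 0, "tz": 3, "rx": 0, "ry": 0, "rz": 0, "jaw": 5}, {"tx": 0, "ty": 0, "tz": 1.5, "rx": 0, "ry": 0, "rz": 0, "jaw": 5}, {"tx": 0, "ty": 0, "tz": 0, "rx": 0, "ry": 0, "rz": 0, "jaw": 5}, {"tx": 0, "ty": 0, "tz": 0, "rx": 0, "ry": 0, "rz": 0, "jaw": 5}]}}

```text
clock: 51.25
ee_pos: [0.4472, -0.3302, 0.0829]
orientation: [0.001, 0.181, 0.983, -0.0]
ft_force: [0.6, 0.2, -0.6]
opening: 0.0151
```

```bash
python3 - <<'E'
from h import *
go([.447,-.329,.0815],69.1)
E
python3 w.py w35
```

```text
pos [ 0.4472 -0.3302  0.0829] ydir 69.12 tilt [ 9.e-04 -7.e-04 -1.e+00] F [ 0.6  0.2 -0.6] op 0.0151 t 51.25
shift tool mm [0.7 1.1 1.4] | rz(turn after shift) 0.0  q6 -0.27
pos [ 0.4472 -0.3302  0.0829] ydir 69.12 tilt [ 9.e-04 -7.e-04 -1.e+00] F [ 0.6  0.2 -0.6] op 0.0151 t 51.25
shift tool mm [ 108.2  648.1 -167.4] | rz(turn after shift) -84.2  q6 -0.27
```

View pics/w35.png

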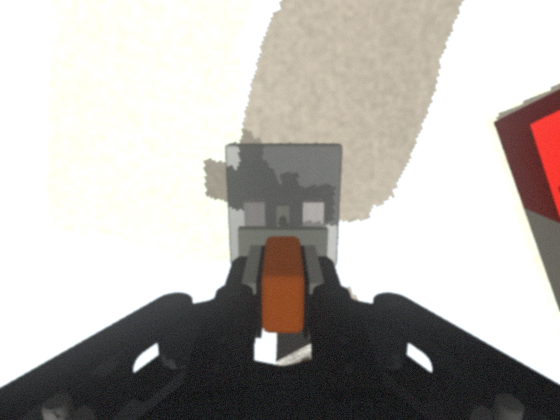

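{"op": "move_arm", "data": {"series": [{"tx": 0.5, "ty": 1, "tz": 0.8, "rx": 0, "ry": 0, "rz": 0, "jaw": 5}, {"tx": 0, "ty": 0, "tz": 0.6, "rx": 0, "ry": 0, "rz": 0, "jaw": 5}, {"tx": 0, "ty": 0, "tz": 0, "rx": 0, "ry": 0, "rz": 0, "jaw": 5}, {"tx": 0, "ty": 0, "tz": 0, "rx": 0, "ry": 0, "rz": 0, "jaw": 20}, {"tx": 0, "ty": 0, "tz": 0, "rx": 0, "ry": 0, "rz": 0, "jaw": 35}, {"tx": 0, "ty": 0, "tz": 0, "rx": 0, "ry": 0, "rz": 0, "jaw": 50}, {"tx": 0, "ty": 0, "tz": 0, "rx": 0, "ry": 0, "rz": 0, "jaw": 50}, {"tx": 0, "ty": 0, "tz": 0, "rx": 0, "ry": 0, "rz": 0, "jaw": 50}, {"tx": 0, "ty": 0, "tz": -15, "rx": 0, "ry": 0, "rz": 0, "jaw": 50}, {"tx": 0, "ty": 0, "tz": -30, "rx": 0, "ry": 0, "rz": 0, "jaw": 50}, {"tx": 0, "ty": 0, "tz": -35, "rx": 0, "ry": 0, "rz": 0, "jaw": 50}, {"tx": 0, "ty": 0, "tz": -35, "rx": 0, "ry": 0, "rz": 0, "jaw": 50}, {"tx": 0, "ty": 0, "tz": -20, "rx": 0, "ry": 0, "rz": 0, "jaw": 50}, {"tx": 0, "ty": 0, "tz": 0, "rx": 0, "ry": 0, "rz": 0, "jaw": 50}]}}

```text
clock: 52.7
ee_pos: [0.448, -0.3298, 0.2189]
orientation: [0.002, 0.181, 0.983, -0.001]
ft_force: [0.8, 0.4, -0.2]
opening: 0.0498
```

```bash
python3 w.py w36
python3 - <<'E'
from h import *
d=snapshot("side");cv2.imwrite("pics/s36.png",d["img"])
d=snapshot("top");cv2.imwrite("pics/t36.png",cv2.resize(d["img"][160:340,120:370],None,fx=3,fy=3))
E
```

```text
pos [ 0.448  -0.3298  0.2189] ydir 69.12 tilt [ 0.0042 -0.0032 -1.    ] F [ 0.8  0.4 -0.2] op 0.0498 t 52.7
shift tool mm [108.8 647.4 -32.6] | rz(turn after shift) -84.2  q6 -0.27
```

View pics/w36.png

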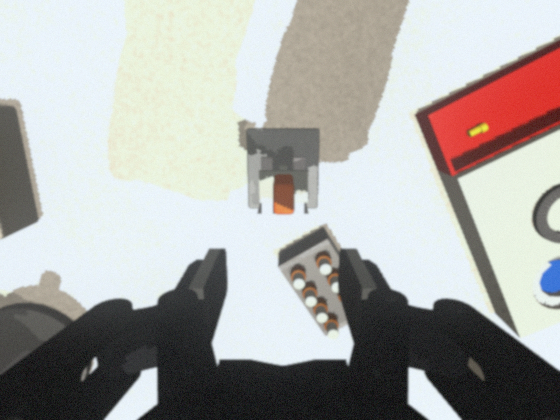

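View pics/s36.png

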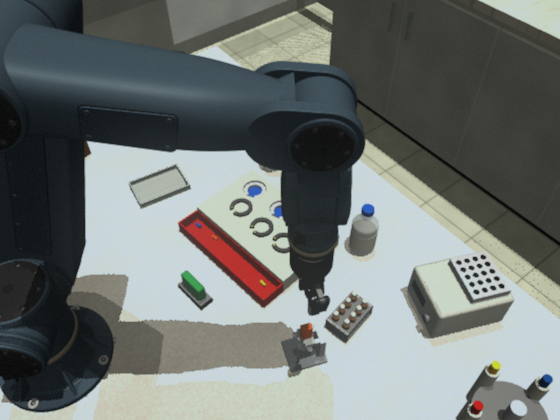

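View pics/t36.png

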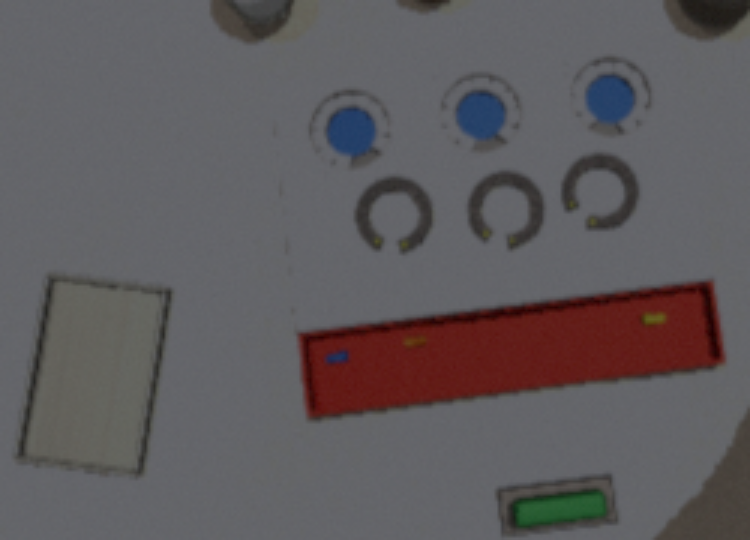

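Run:
```python
from h import *
d=snapshot("top")
f=lambda u,v:[120+u/3-.3,160+v/3-.3]
R={1:(600,191),2:(506,210),3:(394,215)}
for k in R: print(k,np.round(ray(d,f(*R[k]),.051)[0],4))
T=ray(d,[f(*q) for q in [(50,275),(170,290),(143,474),(18,460)]],.018);print("tray",np.round(T,4).tolist(),T.mean(0))
e=T[0]-T[3];print(np.degrees(np.arctan2(e[1],e[0])),np.linalg.norm(e))
# dots
DD={1:[(572,206),(592,222)],2:[(486,233),(511,242)],3:[(376,241),(404,245)]}
for k in DD:
    c=ray(d,f(*R[k]),.051)[0]
    a=[];
    for q in DD[k]:
        v=ray(d,f(*q),.051)[0]-c;a.append(np.degrees(np.arctan2(v[1],v[0]))%360)
    print(k,np.round(a),np.mean(a))
c=ray(d,f(*R[3]),.051)[0]
go([c[0],c[1],.2],57)
```

```text
1 [ 0.5733 -0.0872  0.051 ]
2 [ 0.5589 -0.013   0.051 ]
3 [0.5557 0.0751 0.051 ]
tray [[0.514, 0.3538, 0.018], [0.5012, 0.2568, 0.018], [0.3571, 0.2739, 0.018], [0.3686, 0.3728, 0.018]] [0.43523477 0.31433171 0.018     ]
-7.434513630373143 0.14666078711612
1 [118. 164.] 141.035523728098
2 [139. 188.] 163.3304121828624
3 [145. 198.] 171.83386170766136
pos [ 0.4463 -0.3285  0.2146] ydir 69.12 tilt [-0.0016  0.001  -1.    ] F [-0.3  0.1 -0.6] op 0.0503 t 52.9
shift tool mm [ 41.6 416.1  14.9] | rz(turn after shift) 12.1  q6 -0.27
```

Run:
```python
from h import *
go([.5733,-.0872,.17],40)
```

```text
pos [ 0.4463 -0.3285  0.2146] ydir 69.12 tilt [-0.0016  0.001  -1.    ] F [-0.3  0.1 -0.6] op 0.0503 t 52.9
shift tool mm [-32.8 270.7  44.7] | rz(turn after shift) 29.1  q6 -0.27
```

{"op": "move_arm", "data": {"series": [{"tx": -3, "ty": 20, "tz": 0, "rx": 0, "ry": 0, "rz": 0, "jaw": 76}, {"tx": -4, "ty": 35, "tz": 0, "rx": 0, "ry": 0, "rz": 0, "jaw": 76}, {"tx": -5, "ty": 38, "tz": 0, "rx": 0, "ry": 0, "rz": 0, "jaw": 76}, {"tx": -5, "ty": 38, "tz": 0, "rx": 0, "ry": 0, "rz": 0, "jaw": 76}, {"tx": -5, "ty": 38, "tz": 0, "rx": 0, "ry": 0, "rz": 0, "jaw": 76}, {"tx": -5, "ty": 38, "tz": 5, "rx": 0, "ry": 0, "rz": 0, "jaw": 76}, {"tx": -3, "ty": 35, "tz": 10, "rx": 0, "ry": 0, "rz": 0, "jaw": 76}, {"tx": -2.5, "ty": 28.5, "tz": 10, "rx": 0, "ry": 0, "rz": 0, "jaw": 76}, {"tx": 0, "ty": 0, "tz": 10, "rx": 0, "ry": 0, "rz": 8, "jaw": 76}, {"tx": 0, "ty": 0, "tz": 10, "rx": 0, "ry": 0, "rz": 8, "jaw": 76}, {"tx": 0, "ty": 0, "tz": 0, "rx": 0, "ry": 0, "rz": 8, "jaw": 76}, {"tx": 0, "ty": 0, "tz": 0, "rx": 0, "ry": 0, "rz": 5, "jaw": 76}, {"tx": 0, "ty": 0, "tz": 0, "rx": 0, "ry": 0, "rz": 0, "jaw": 76}, {"tx": 0, "ty": 0, "tz": 0, "rx": 0, "ry": 0, "rz": 0, "jaw": 76}]}}

```text
clock: 54.3
ee_pos: [0.5731, -0.0877, 0.1699]
orientation: [-0.001, 0.42, 0.907, -0.0]
ft_force: [1.2, 0.1, -0.3]
opening: 0.0751
```

```bash
python3 w.py w37
python3 - <<'E'
from h import *
go([.5733,-.0872,.041],40)
E
```

```text
pos [ 0.5731 -0.0877  0.1699] ydir 40.27 tilt [-1.4e-03  1.0e-04 -1.0e+00] F [ 1.2  0.1 -0.3] op 0.0751 t 54.3
shift tool mm [304.1 262.5 -80. ] | rz(turn after shift) 67.0  q6 0.72
pos [ 0.5732 -0.0877  0.1702] ydir 40.26 tilt [-0.0011  0.     -1.    ] F [-0.5  0.2  0.8] op 0.0761 t 54.35
shift tool mm [  0.2   0.5 129.2] | rz(turn after shift) 0.3  q6 0.72
```

View pics/w37.png

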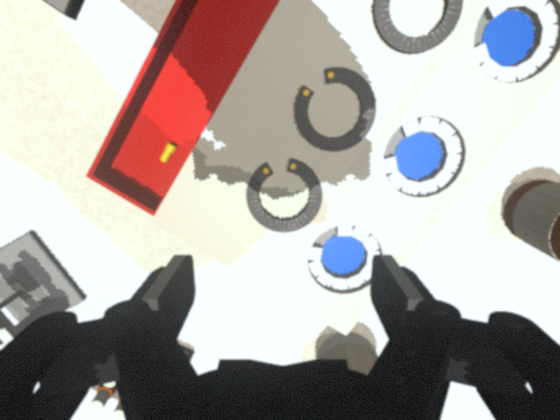

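```bash
cat > rc.py <<'E'
from h import *
import sys
x=np.load("pics/%s.npy"%sys.argv[1],allow_pickle=True).item();d,s=x["d"],x["s"]
P=ray(d,[float(sys.argv[2]),float(sys.argv[3])],.051,s)[0]
R=W(s);P2=P-R[:,1]*.0014
print("ring centre",np.round(P,4),"debiased",np.round(P2,4))
go([P2[0],P2[1],float(sys.argv[4])],None,s)
E
python3 rc.py w37 284.5 195 .041
```

```text
ring centre [ 0.5735 -0.0844  0.051 ] debiased [ 0.5724 -0.0853  0.051 ]
pos [ 0.5731 -0.0877  0.1699] ydir 40.27 tilt [-1.4e-03  1.0e-04 -1.0e+00] F [ 1.2  0.1 -0.3] op 0.0751 t 54.3
shift tool mm [  2.2   1.1 128.9] |
```

{"op": "move_arm", "data": {"series": [{"tx": 1.5, "ty": 0.8, "tz": 20, "rx": 0, "ry": 0, "rz": 0, "jaw": 76}, {"tx": 0, "ty": 0, "tz": 30, "rx": 0, "ry": 0, "rz": 0, "jaw": 76}, {"tx": 0, "ty": 0, "tz": 30, "rx": 0, "ry": 0, "rz": 0, "jaw": 76}, {"tx": 0, "ty": 0, "tz": 25, "rx": 0, "ry": 0, "rz": 0, "jaw": 76}, {"tx": 0, "ty": 0, "tz": 12, "rx": 0, "ry": 0, "rz": 0, "jaw": 76}, {"tx": 0, "ty": 0, "tz": 0, "rx": 0, "ry": 0, "rz": 0, "jaw": 76}, {"tx": 0, "ty": 0, "tz": 0, "rx": 0, "ry": 0, "rz": 0, "jaw": 76}]}}

```text
clock: 55.05
ee_pos: [0.5737, -0.0862, 0.0546]
orientation: [0.0, 0.421, 0.907, 0.0]
ft_force: [-0.5, 0.9, 0.7]
opening: 0.076
```

```bash
python3 w.py w38
python3 - <<'E'
from h import *
go([.5733,-.0862,.041],40)
E
```

```text
pos [ 0.5737 -0.0862  0.0546] ydir 40.15 tilt [ 7.e-04 -2.e-04 -1.e+00] F [-0.5  0.9  0.7] op 0.076 t 55.05
shift tool mm [ 303.6  260.6 -195.5] | rz(turn after shift) 66.8  q6 0.72
pos [ 0.5741 -0.0863  0.055 ] ydir 40.14 tilt [ 1.7e-03 -4.0e-04 -1.0e+00] F [-0.5  0.2  0.5] op 0.0757 t 55.1
shift tool mm [ 0.5 -0.6 14. ] | rz(turn after shift) 0.1  q6 0.72
```

View pics/w38.png

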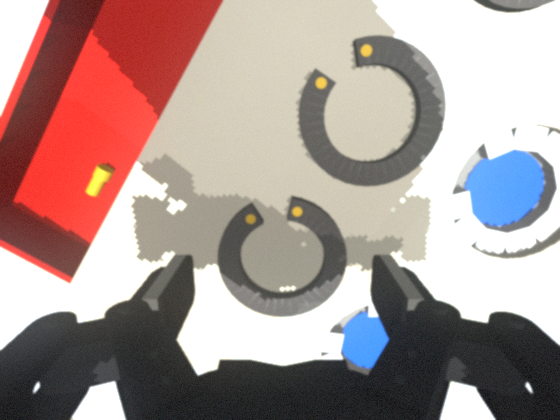

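{"op": "move_arm", "data": {"series": [{"tx": 0, "ty": 0, "tz": 8, "rx": 0, "ry": 0, "rz": 0, "jaw": 76}, {"tx": 0, "ty": 0, "tz": 5, "rx": 0, "ry": 0, "rz": 0, "jaw": 76}, {"tx": 0, "ty": 0, "tz": 0, "rx": 0, "ry": 0, "rz": 0, "jaw": 76}, {"tx": 0, "ty": 0, "tz": 0, "rx": 0, "ry": 0, "rz": 0, "jaw": 76}, {"tx": 0, "ty": 0, "tz": 0, "rx": 0, "ry": 0, "rz": 0, "jaw": 66}, {"tx": 0, "ty": 0, "tz": 0, "rx": 0, "ry": 0, "rz": 0, "jaw": 55}, {"tx": 0, "ty": 0, "tz": 0, "rx": 0, "ry": 0, "rz": 0, "jaw": 50}, {"tx": 0, "ty": 0, "tz": 0, "rx": 0, "ry": 0, "rz": 0, "jaw": 50}, {"tx": 0, "ty": 0, "tz": 0, "rx": 0, "ry": 0, "rz": 0, "jaw": 50}]}}

```text
clock: 56.0
ee_pos: [0.5734, -0.0862, 0.0421]
orientation: [0.001, 0.422, 0.907, 0.0]
ft_force: [-3.5, 0.2, 11.5]
opening: 0.0576
```

```bash
python3 w.py w39
```

```text
pos [ 0.5734 -0.0862  0.0421] ydir 40.1 tilt [ 1.e-03 -4.e-04 -1.e+00] F [-3.5  0.2 11.5] op 0.0576 t 56.0
shift tool mm [ 303.5  260.7 -208. ] | rz(turn after shift) 66.8  q6 0.72
```

View pics/w39.png

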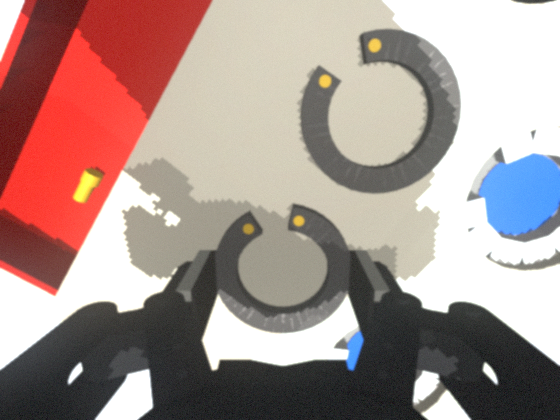

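```bash
python3 - <<'E'
from h import *
x=np.load("pics/w39.npy",allow_pickle=True).item();d,s=x["d"],x["s"]
p=np.array(s["ee_pos"])
for z in (.045,.051): print(proj(d,[p[0],p[1],z],s))
E
python3 rc.py w39 283 268 .041
```

```text
[[280.51230001 267.3168823 ]]
[[280.4485093  273.60357685]]
ring centre [ 0.5725 -0.0834  0.051 ] debiased [ 0.5714 -0.0843  0.051 ]
pos [ 0.5734 -0.0862  0.0421] ydir 40.1 tilt [ 1.e-03 -4.e-04 -1.e+00] F [-3.5  0.2 11.5] op 0.0576 t 56.0
shift tool mm [ 2.7 -0.3  1.1] |
```

{"op": "move_arm", "data": {"series": [{"tx": 0, "ty": 0, "tz": -2, "rx": 0, "ry": 0, "rz": 0, "jaw": 50}, {"tx": 0, "ty": 0, "tz": -5, "rx": 0, "ry": 0, "rz": 0, "jaw": 50}, {"tx": 0, "ty": 0, "tz": -20, "rx": 0, "ry": 0, "rz": 0, "jaw": 50}, {"tx": 0, "ty": 0, "tz": -30, "rx": 0, "ry": 0, "rz": 0, "jaw": 50}, {"tx": 0, "ty": 0, "tz": -30, "rx": 0, "ry": 0, "rz": 0, "jaw": 50}, {"tx": 0, "ty": 0, "tz": 0, "rx": 0, "ry": 0, "rz": 0, "jaw": 50}]}}

```text
clock: 56.65
ee_pos: [0.5755, -0.0864, 0.132]
orientation: [0.003, 0.422, 0.907, 0.001]
ft_force: [0.8, -0.4, -0.6]
opening: 0.0573
```

```bash
python3 w.py w40
python3 - <<'E'
from h import *
go([.4003,.3197,.13],None)
E
```

```text
pos [ 0.5755 -0.0864  0.132 ] ydir 40.12 tilt [ 0.0064 -0.001  -1.    ] F [ 0.8 -0.4 -0.6] op 0.0573 t 56.65
shift tool mm [ 304.7  259.7 -118.4] | rz(turn after shift) 66.8  q6 0.72
pos [ 0.5746 -0.0863  0.1299] ydir 40.12 tilt [ 4.e-03 -7.e-04 -1.e+00] F [-0.1  0.5 -1.3] op 0.0571 t 56.7
shift tool mm [422.8 128.3  -1. ] |
```

View pics/w40.png

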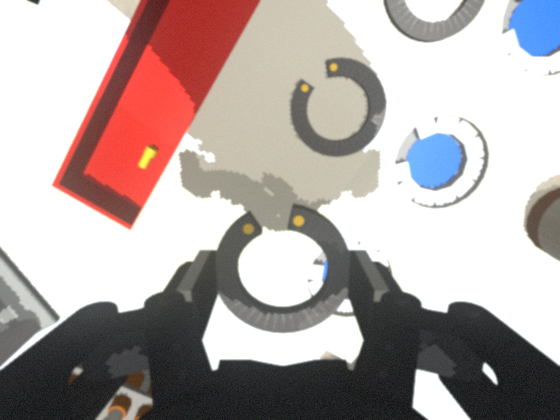

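{"op": "move_arm", "data": {"series": [{"tx": 18, "ty": 5, "tz": 0, "rx": 0, "ry": 0, "rz": 0, "jaw": 50}, {"tx": 34, "ty": 10, "tz": 0, "rx": 0, "ry": 0, "rz": 0, "jaw": 50}, {"tx": 36, "ty": 11, "tz": 0, "rx": 0, "ry": 0, "rz": 0, "jaw": 50}, {"tx": 36, "ty": 11, "tz": 0, "rx": 0, "ry": 0, "rz": 0, "jaw": 50}, {"tx": 36, "ty": 11, "tz": 0, "rx": 0, "ry": 0, "rz": 0, "jaw": 50}, {"tx": 36, "ty": 11, "tz": 0, "rx": 0, "ry": 0, "rz": 0, "jaw": 50}, {"tx": 36, "ty": 11, "tz": 0, "rx": 0, "ry": 0, "rz": 0, "jaw": 50}, {"tx": 36, "ty": 11, "tz": 0, "rx": 0, "ry": 0, "rz": 0, "jaw": 50}, {"tx": 36, "ty": 11, "tz": 0, "rx": 0, "ry": 0, "rz": 0, "jaw": 50}, {"tx": 36, "ty": 11, "tz": 0, "rx": 0, "ry": 0, "rz": 0, "jaw": 50}, {"tx": 36, "ty": 11, "tz": 0, "rx": 0, "ry": 0, "rz": 0, "jaw": 50}, {"tx": 30, "ty": 9, "tz": 0, "rx": 0, "ry": 0, "rz": 0, "jaw": 50}, {"tx": 14, "ty": 5, "tz": 0, "rx": 0, "ry": 0, "rz": 0, "jaw": 50}, {"tx": 0, "ty": 0, "tz": 0, "rx": 0, "ry": 0, "rz": 0, "jaw": 50}, {"tx": 0, "ty": 0, "tz": 0, "rx": 0, "ry": 0, "rz": 0, "jaw": 50}]}}

```text
clock: 58.2
ee_pos: [0.3999, 0.317, 0.1271]
orientation: [-0.0, 0.421, 0.907, -0.001]
ft_force: [0.5, -0.4, -0.6]
opening: 0.0574
```

```bash
python3 w.py w41
python3 - <<'E'
from h import *
go([.4003,.3197,.022],None)
E
```

```text
pos [0.3999 0.317  0.1271] ydir 40.16 tilt [-0.0011 -0.0014 -1.    ] F [ 0.5 -0.4 -0.6] op 0.0574 t 58.2
shift tool mm [-116.6  133.2 -123.1] | rz(turn after shift) 66.9  q6 1.54
pos [0.4002 0.3167 0.1273] ydir 40.1 tilt [-8.0e-04 -1.1e-03 -1.0e+00] F [-0.3  0.4 -0.6] op 0.0572 t 58.25
shift tool mm [  2.3   2.1 105.3] |
```

View pics/w41.png

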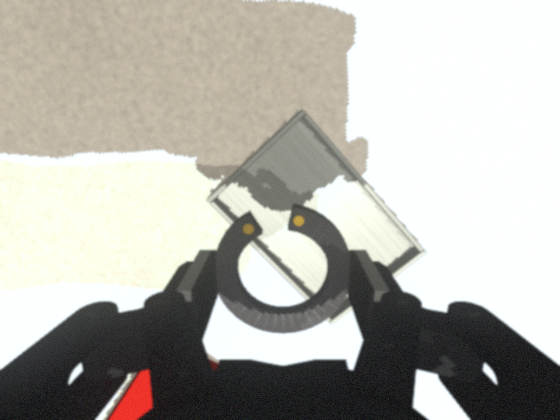

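Run:
```python
from h import *
x=np.load("pics/w41.npy",allow_pickle=True).item();d,s=x["d"],x["s"]
P=ray(d,[(302,111),(424,250),(332,320),(209,198)],.018,s)-W(s)[:,1]*.0014
print(np.round(P,4),P.mean(0),np.linalg.norm(P[0]-P[1]),np.linalg.norm(P[1]-P[2]))
```

```text
[[0.367  0.3763 0.018 ]
 [0.5117 0.3585 0.018 ]
 [0.4992 0.2637 0.018 ]
 [0.355  0.2821 0.018 ]] [0.4332412  0.32015269 0.01800242] 0.14572370167736892 0.09566272448587394
```

{"op": "move_arm", "data": {"series": [{"tx": 1, "ty": 3, "tz": 20, "rx": 0, "ry": 0, "rz": 0, "jaw": 50}, {"tx": 0, "ty": 0, "tz": 30, "rx": 0, "ry": 0, "rz": 0, "jaw": 50}, {"tx": 0, "ty": 0, "tz": 25, "rx": 0, "ry": 0, "rz": 0, "jaw": 50}, {"tx": 0, "ty": 0, "tz": 20, "rx": 0, "ry": 0, "rz": 0, "jaw": 50}, {"tx": 0, "ty": 0, "tz": 12, "rx": 0, "ry": 0, "rz": 0, "jaw": 50}, {"tx": 0, "ty": 0, "tz": 0, "rx": 0, "ry": 0, "rz": 0, "jaw": 50}, {"tx": 0, "ty": 0, "tz": 0, "rx": 0, "ry": 0, "rz": 0, "jaw": 50}, {"tx": 0, "ty": 0, "tz": 0, "rx": 0, "ry": 0, "rz": 0, "jaw": 72}, {"tx": 0, "ty": 0, "tz": 0, "rx": 0, "ry": 0, "rz": 0, "jaw": 76}, {"tx": 0, "ty": 0, "tz": 0, "rx": 0, "ry": 0, "rz": 0, "jaw": 76}, {"tx": 0, "ty": 0, "tz": -20, "rx": 0, "ry": 0, "rz": 0, "jaw": 76}, {"tx": 0, "ty": 0, "tz": -40, "rx": 0, "ry": 0, "rz": 0, "jaw": 76}, {"tx": 0, "ty": 0, "tz": -45, "rx": 0, "ry": 0, "rz": 0, "jaw": 76}, {"tx": 0, "ty": 0, "tz": 0, "rx": 0, "ry": 0, "rz": 0, "jaw": 76}]}}

```text
clock: 59.65
ee_pos: [0.4046, 0.3224, 0.1316]
orientation: [0.002, 0.422, 0.907, 0.004]
ft_force: [0.9, -0.4, -0.9]
opening: 0.076
```

```bash
python3 w.py w42
python3 - <<'E'
from h import *
go([.5589,-.013,.125],45)
E
```

```text
pos [0.4046 0.3224 0.1316] ydir 40.13 tilt [ 0.0072  0.0057 -1.    ] F [ 0.9 -0.4 -0.9] op 0.076 t 59.65
shift tool mm [-117.6  127.5 -117.2] | rz(turn after shift) 66.8  q6 1.54
pos [0.4037 0.3217 0.129 ] ydir 40.12 tilt [ 0.0048  0.0038 -1.    ] F [-0.4 -0.1  0. ] op 0.0759 t 59.7
shift tool mm [-355.9  -97.     3.5] | rz(turn after shift) -4.9  q6 1.54
```

View pics/w42.png

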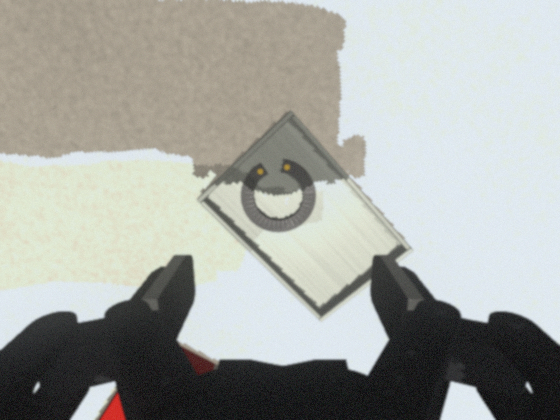

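{"op": "move_arm", "data": {"series": [{"tx": -18, "ty": -5, "tz": 0, "rx": 0, "ry": 0, "rz": 0, "jaw": 76}, {"tx": -35, "ty": -9, "tz": 0, "rx": 0, "ry": 0, "rz": 0, "jaw": 76}, {"tx": -38, "ty": -10, "tz": 0, "rx": 0, "ry": 0, "rz": 0, "jaw": 76}, {"tx": -38, "ty": -10, "tz": 0, "rx": 0, "ry": 0, "rz": 0, "jaw": 76}, {"tx": -38, "ty": -10, "tz": 0, "rx": 0, "ry": 0, "rz": 0, "jaw": 76}, {"tx": -38, "ty": -10, "tz": 0, "rx": 0, "ry": 0, "rz": 0, "jaw": 76}, {"tx": -38, "ty": -10, "tz": 0, "rx": 0, "ry": 0, "rz": 0, "jaw": 76}, {"tx": -38, "ty": -11, "tz": 0, "rx": 0, "ry": 0, "rz": 0, "jaw": 76}, {"tx": -38, "ty": -11, "tz": 0, "rx": 0, "ry": 0, "rz": 0, "jaw": 76}, {"tx": -37, "ty": -11, "tz": 0, "rx": 0, "ry": 0, "rz": 0, "jaw": 76}, {"tx": 0, "ty": 0, "tz": 0, "rx": 0, "ry": 0, "rz": 0, "jaw": 76}, {"tx": 0, "ty": 0, "tz": 0, "rx": 0, "ry": 0, "rz": 0, "jaw": 76}]}}

```text
clock: 60.9
ee_pos: [0.5567, -0.0152, 0.1246]
orientation: [-0.001, 0.423, 0.906, -0.0]
ft_force: [0.1, 0.1, 0.3]
opening: 0.076
```

```bash
python3 w.py w43
python3 - <<'E'
from h import *
go([.5589,-.013,.125],45)
E
```

```text
pos [ 0.5567 -0.0152  0.1246] ydir 40.01 tilt [-2.e-03  2.e-04 -1.e+00] F [0.1 0.1 0.3] op 0.076 t 60.9
shift tool mm [ 239.3  227.  -125.3] | rz(turn after shift) 66.7  q6 0.85
pos [ 0.5565 -0.0144  0.1249] ydir 40.08 tilt [-1.9e-03  3.0e-04 -1.0e+00] F [-0.1  0.7 -0. ] op 0.0761 t 60.95
shift tool mm [-0.5  2.7 -0.1] | rz(turn after shift) -4.9  q6 0.85
```

View pics/w43.png

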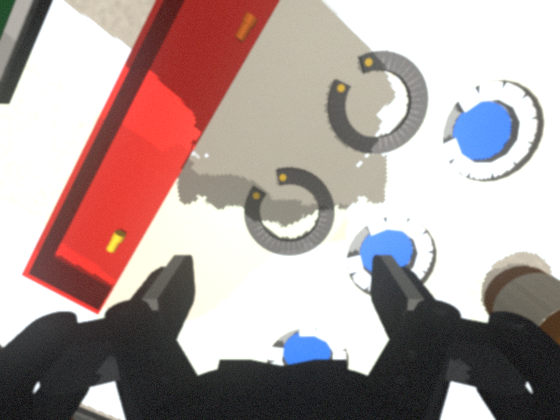

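```bash
python3 rc.py w43 289 211.5 .042
```

```text
ring centre [ 0.5589 -0.0098  0.051 ] debiased [ 0.5579 -0.0107  0.051 ]
pos [ 0.5567 -0.0152  0.1246] ydir 40.01 tilt [-2.e-03  2.e-04 -1.e+00] F [0.1 0.1 0.3] op 0.076 t 60.9
shift tool mm [ 2.6  3.8 82.6] |
```

{"op": "move_arm", "data": {"series": [{"tx": 1.5, "ty": 3, "tz": 15, "rx": 0, "ry": 0, "rz": 0, "jaw": 76}, {"tx": 0, "ty": 0, "tz": 25, "rx": 0, "ry": 0, "rz": 0, "jaw": 76}, {"tx": 0, "ty": 0, "tz": 22, "rx": 0, "ry": 0, "rz": 0, "jaw": 76}, {"tx": 0, "ty": 0, "tz": 12, "rx": 0, "ry": 0, "rz": 0, "jaw": 76}, {"tx": 0, "ty": 0, "tz": 0, "rx": 0, "ry": 0, "rz": 0, "jaw": 76}, {"tx": 0, "ty": 0, "tz": 0, "rx": 0, "ry": 0, "rz": 0, "jaw": 76}]}}

```text
clock: 61.55
ee_pos: [0.5587, -0.0108, 0.0523]
orientation: [0.0, 0.421, 0.907, 0.0]
ft_force: [-0.3, 0.5, 0.6]
opening: 0.0758
```

```bash
python3 w.py w44
python3 - <<'E'
from h import *
go([.558,-.0115,.043],40)
E
```

```text
pos [ 0.5587 -0.0108  0.0523] ydir 40.17 tilt [ 1.e-04 -0.e+00 -1.e+00] F [-0.3  0.5  0.6] op 0.0758 t 61.55
shift tool mm [ 236.4  223.5 -197.7] | rz(turn after shift) 66.9  q6 0.85
pos [ 0.5591 -0.011   0.0527] ydir 40.15 tilt [ 1.1e-03 -1.0e-04 -1.0e+00] F [-0.3 -0.6  0.6] op 0.0762 t 61.6
shift tool mm [ 0.4 -1.2  9.7] | rz(turn after shift) 0.1  q6 0.85
```

View pics/w44.png

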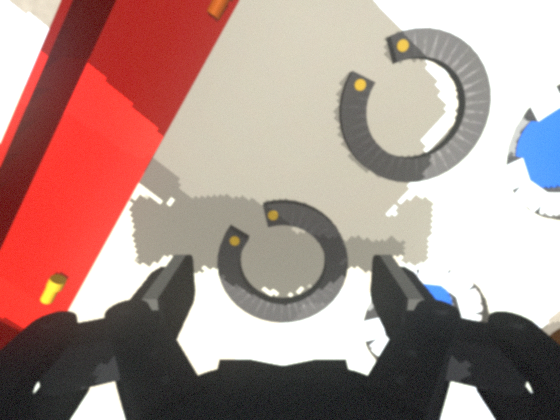

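{"op": "move_arm", "data": {"series": [{"tx": 0.5, "ty": -0.5, "tz": 6, "rx": 0, "ry": 0, "rz": 0, "jaw": 76}, {"tx": 0, "ty": 0, "tz": 4.3, "rx": 0, "ry": 0, "rz": 0, "jaw": 76}, {"tx": 0, "ty": 0, "tz": 0, "rx": 0, "ry": 0, "rz": 0, "jaw": 76}, {"tx": 0, "ty": 0, "tz": 0, "rx": 0, "ry": 0, "rz": 0, "jaw": 66}, {"tx": 0, "ty": 0, "tz": 0, "rx": 0, "ry": 0, "rz": 0, "jaw": 55}, {"tx": 0, "ty": 0, "tz": 0, "rx": 0, "ry": 0, "rz": 0, "jaw": 50}, {"tx": 0, "ty": 0, "tz": 0, "rx": 0, "ry": 0, "rz": 0, "jaw": 50}, {"tx": 0, "ty": 0, "tz": 0, "rx": 0, "ry": 0, "rz": 0, "jaw": 50}, {"tx": 0, "ty": 0, "tz": -2, "rx": 0, "ry": 0, "rz": 0, "jaw": 50}, {"tx": 0, "ty": 0, "tz": -5, "rx": 0, "ry": 0, "rz": 0, "jaw": 50}, {"tx": 0, "ty": 0, "tz": -20, "rx": 0, "ry": 0, "rz": 0, "jaw": 50}, {"tx": 0, "ty": 0, "tz": -30, "rx": 0, "ry": 0, "rz": 0, "jaw": 50}, {"tx": 0, "ty": 0, "tz": -30, "rx": 0, "ry": 0, "rz": 0, "jaw": 50}, {"tx": 0, "ty": 0, "tz": 0, "rx": 0, "ry": 0, "rz": 0, "jaw": 50}]}}

```text
clock: 63.0
ee_pos: [0.5603, -0.0114, 0.1326]
orientation: [0.003, 0.422, 0.907, 0.001]
ft_force: [0.1, 0.5, -0.4]
opening: 0.0571
```

```bash
python3 w.py w45
python3 - <<'E'
from h import *
go([.470,.3125,.13],40)
E
```

```text
pos [ 0.5603 -0.0114  0.1326] ydir 40.11 tilt [ 6.4e-03 -2.0e-04 -1.0e+00] F [ 0.1  0.5 -0.4] op 0.0571 t 63.0
shift tool mm [ 237.6  223.  -117.4] | rz(turn after shift) 66.8  q6 0.85
pos [ 0.5593 -0.0114  0.1305] ydir 40.11 tilt [ 3.9e-03 -2.0e-04 -1.0e+00] F [-0.4  0.9 -1.8] op 0.0576 t 63.05
shift tool mm [3.052e+02 1.403e+02 1.000e-01] | rz(turn after shift) 0.1  q6 0.85
```

View pics/w45.png

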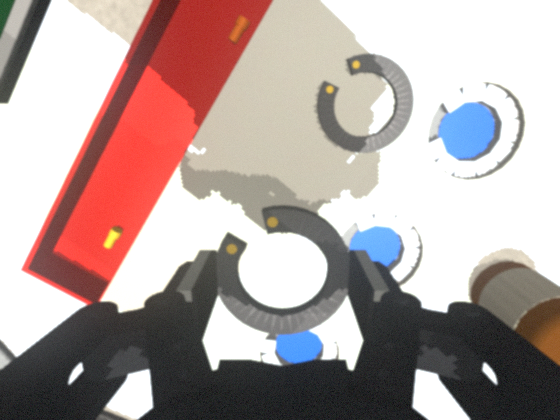

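{"op": "move_arm", "data": {"series": [{"tx": 17, "ty": 8, "tz": 0, "rx": 0, "ry": 0, "rz": 0, "jaw": 50}, {"tx": 32, "ty": 14, "tz": 0, "rx": 0, "ry": 0, "rz": 0, "jaw": 50}, {"tx": 34, "ty": 16, "tz": 0, "rx": 0, "ry": 0, "rz": 0, "jaw": 50}, {"tx": 34, "ty": 16, "tz": 0, "rx": 0, "ry": 0, "rz": 0, "jaw": 50}, {"tx": 34, "ty": 16, "tz": 0, "rx": 0, "ry": 0, "rz": 0, "jaw": 50}, {"tx": 34, "ty": 16, "tz": 0, "rx": 0, "ry": 0, "rz": 0, "jaw": 50}, {"tx": 34, "ty": 16, "tz": 0, "rx": 0, "ry": 0, "rz": 0, "jaw": 50}, {"tx": 34, "ty": 15, "tz": 0, "rx": 0, "ry": 0, "rz": 0, "jaw": 50}, {"tx": 32, "ty": 14, "tz": 0, "rx": 0, "ry": 0, "rz": 0, "jaw": 50}, {"tx": 20, "ty": 9, "tz": 0, "rx": 0, "ry": 0, "rz": 0, "jaw": 50}, {"tx": 0, "ty": 0, "tz": 0, "rx": 0, "ry": 0, "rz": 0, "jaw": 50}, {"tx": 0, "ty": 0, "tz": 0, "rx": 0, "ry": 0, "rz": 0, "jaw": 50}]}}

```text
clock: 64.25
ee_pos: [0.4678, 0.3119, 0.1274]
orientation: [-0.0, 0.421, 0.907, -0.001]
ft_force: [0.2, -0.9, 0.0]
opening: 0.0571
```

```bash
python3 w.py w46
python3 - <<'E'
from h import *
go([.470,.3125,.02],40)
E
```

```text
pos [0.4678 0.3119 0.1274] ydir 40.18 tilt [-0.0015 -0.0014 -1.    ] F [ 0.2 -0.9  0. ] op 0.0571 t 64.25
shift tool mm [ -68.9   84.5 -122.7] | rz(turn after shift) 66.9  q6 1.46
pos [0.4681 0.3114 0.1276] ydir 40.12 tilt [-0.0012 -0.0012 -1.    ] F [ 0.3 -0.2 -0.7] op 0.0573 t 64.3
shift tool mm [ -0.4   2.3 107.6] | rz(turn after shift) 0.1  q6 1.46
```

View pics/w46.png

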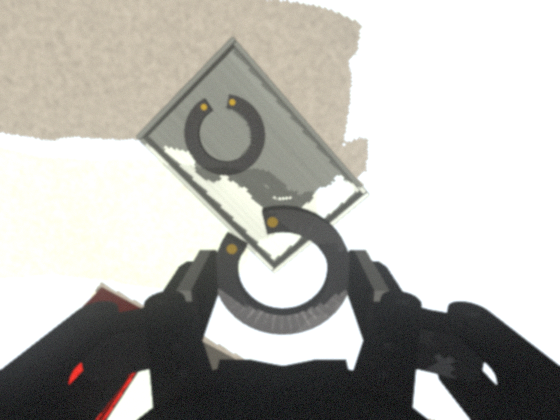

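Run:
```python
from h import *
x=np.load("pics/w46.npy",allow_pickle=True).item();d,s=x["d"],x["s"]
b=W(s)[:,1]*.0014
P=ray(d,[(234,40),(367,192),(273,268),(139,137)],.018,s)-b
print(np.round(P,4),P.mean(0),np.linalg.norm(P[0]-P[1]),np.linalg.norm(P[1]-P[2]))
c=P.mean(0)[:2];e=P[1]-P[0];e=e[:2]/np.linalg.norm(e[:2]);print("axis",np.degrees(np.arctan2(e[1],e[0])))
r=(ray(d,(224,134.5),.010,s)-b)[0];print("ring1",r, (r[:2]-c)@e,(r[:2]-c)@[-e[1],e[0]])
h=(ray(d,(283,270),.127+.003,s)-b)[0];print("held ring",h)
print("tgt",c+.036*e)
```

```text
[[0.3694 0.3764 0.018 ]
 [0.5118 0.3584 0.018 ]
 [0.498  0.2634 0.018 ]
 [0.3564 0.2807 0.018 ]] [0.43389125 0.31972539 0.01800281] 0.14356247533790392 0.09601042799686646
axis -7.199352503912791
ring1 [0.40193652 0.32082687 0.01000281] -0.031840845202660464 -0.0029118284923986154
held ring [0.46858869 0.31063278 0.13000281]
tgt [0.46960743 0.31521379]
```

{"op": "move_arm", "data": {"series": [{"tx": 2, "ty": 3.5, "tz": 20, "rx": 0, "ry": 0, "rz": 0, "jaw": 50}, {"tx": 0, "ty": 0, "tz": 30, "rx": 0, "ry": 0, "rz": 0, "jaw": 50}, {"tx": 0, "ty": 0, "tz": 25, "rx": 0, "ry": 0, "rz": 0, "jaw": 50}, {"tx": 0, "ty": 0, "tz": 20, "rx": 0, "ry": 0, "rz": 0, "jaw": 50}, {"tx": 0, "ty": 0, "tz": 12, "rx": 0, "ry": 0, "rz": 0, "jaw": 50}, {"tx": 0, "ty": 0, "tz": 0, "rx": 0, "ry": 0, "rz": 0, "jaw": 50}, {"tx": 0, "ty": 0, "tz": 0, "rx": 0, "ry": 0, "rz": 0, "jaw": 50}, {"tx": 0, "ty": 0, "tz": 0, "rx": 0, "ry": 0, "rz": 0, "jaw": 72}, {"tx": 0, "ty": 0, "tz": 0, "rx": 0, "ry": 0, "rz": 0, "jaw": 76}, {"tx": 0, "ty": 0, "tz": 0, "rx": 0, "ry": 0, "rz": 0, "jaw": 76}, {"tx": 0, "ty": 0, "tz": -20, "rx": 0, "ry": 0, "rz": 0, "jaw": 76}, {"tx": 0, "ty": 0, "tz": -40, "rx": 0, "ry": 0, "rz": 0, "jaw": 76}, {"tx": 0, "ty": 0, "tz": -45, "rx": 0, "ry": 0, "rz": 0, "jaw": 76}, {"tx": 0, "ty": 0, "tz": 0, "rx": 0, "ry": 0, "rz": 0, "jaw": 76}]}}

```text
clock: 65.7
ee_pos: [0.4726, 0.3178, 0.1327]
orientation: [0.003, 0.422, 0.907, 0.004]
ft_force: [0.8, 0.2, 0.3]
opening: 0.076
```

```bash
python3 w.py w47
python3 - <<'E'
from h import *
go([.5557,.0751,.125],50)
E
```

```text
pos [0.4726 0.3178 0.1327] ydir 40.13 tilt [ 0.008   0.0053 -1.    ] F [0.8 0.2 0.3] op 0.076 t 65.7
shift tool mm [ -70.4   78.5 -116.5] | rz(turn after shift) 66.8  q6 1.46
pos [0.4716 0.3172 0.1301] ydir 40.12 tilt [ 0.0054  0.0036 -1.    ] F [ 0.2  0.8 -0.6] op 0.0763 t 65.75
shift tool mm [-239.3  -91.7    4.6] | rz(turn after shift) -9.9  q6 1.46
```

View pics/w47.png

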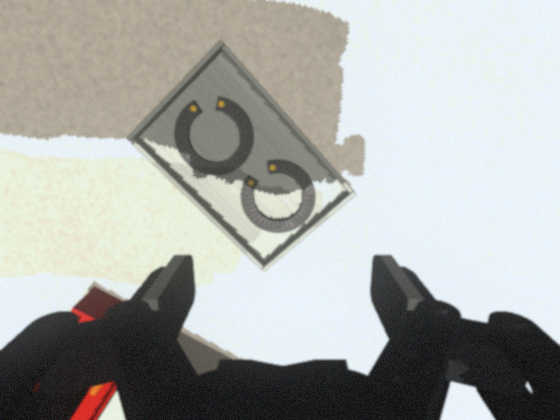

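{"op": "move_arm", "data": {"series": [{"tx": -17, "ty": -7, "tz": 0, "rx": 0, "ry": 0, "rz": 0, "jaw": 76}, {"tx": -35, "ty": -13, "tz": 0, "rx": 0, "ry": 0, "rz": 0, "jaw": 76}, {"tx": -38, "ty": -14, "tz": 0, "rx": 0, "ry": 0, "rz": 0, "jaw": 76}, {"tx": -38, "ty": -15, "tz": 0, "rx": 0, "ry": 0, "rz": 0, "jaw": 76}, {"tx": -38, "ty": -15, "tz": 0, "rx": 0, "ry": 0, "rz": 0, "jaw": 76}, {"tx": -38, "ty": -15, "tz": 0, "rx": 0, "ry": 0, "rz": 0, "jaw": 76}, {"tx": -35, "ty": -13, "tz": 0, "rx": 0, "ry": 0, "rz": 0, "jaw": 76}, {"tx": 0, "ty": 0, "tz": 0, "rx": 0, "ry": 0, "rz": -5, "jaw": 76}, {"tx": 0, "ty": 0, "tz": 0, "rx": 0, "ry": 0, "rz": -5, "jaw": 76}, {"tx": 0, "ty": 0, "tz": 0, "rx": 0, "ry": 0, "rz": 0, "jaw": 76}, {"tx": 0, "ty": 0, "tz": 0, "rx": 0, "ry": 0, "rz": 0, "jaw": 76}]}}

```text
clock: 66.85
ee_pos: [0.5531, 0.0739, 0.126]
orientation: [-0.0, 0.342, 0.94, -0.0]
ft_force: [1.0, -0.4, 0.4]
opening: 0.076
```

```bash
python3 w.py w48
python3 - <<'E'
from h import *
go([.5557,.0751,.125],50)
E
```

```text
pos [0.5531 0.0739 0.126 ] ydir 49.98 tilt [-1.e-03 -2.e-04 -1.e+00] F [ 1.  -0.4  0.4] op 0.076 t 66.85
shift tool mm [ 136.2  199.2 -124.1] | rz(turn after shift) 76.7  q6 0.83
pos [0.5532 0.0741 0.1261] ydir 50.01 tilt [-7.e-04 -2.e-04 -1.e+00] F [-0.6 -0.   1.2] op 0.076 t 66.9
shift tool mm [-1.3  2.4  1.1] | rz(turn after shift) 0.0  q6 0.83
```

View pics/w48.png

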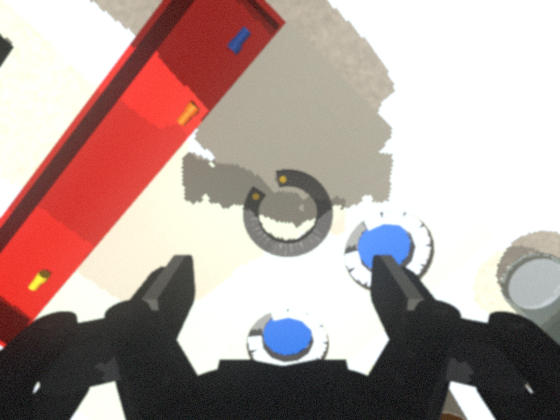

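```bash
python3 rc.py w48 288 213 .042
```

```text
ring centre [0.5553 0.0781 0.051 ] debiased [0.5544 0.077  0.051 ]
pos [0.5531 0.0739 0.126 ] ydir 49.98 tilt [-1.e-03 -2.e-04 -1.e+00] F [ 1.  -0.4  0.4] op 0.076 t 66.85
shift tool mm [ 1.   3.3 84. ] |
```

Descend 83 with tx 0.5, ty 2.8, close, lift.

{"op": "move_arm", "data": {"series": [{"tx": 0.5, "ty": 2.8, "tz": 15, "rx": 0, "ry": 0, "rz": 0, "jaw": 76}, {"tx": 0, "ty": 0, "tz": 25, "rx": 0, "ry": 0, "rz": 0, "jaw": 76}, {"tx": 0, "ty": 0, "tz": 20, "rx": 0, "ry": 0, "rz": 0, "jaw": 76}, {"tx": 0, "ty": 0, "tz": 13, "rx": 0, "ry": 0, "rz": 0, "jaw": 76}, {"tx": 0, "ty": 0, "tz": 6, "rx": 0, "ry": 0, "rz": 0, "jaw": 76}, {"tx": 0, "ty": 0, "tz": 4, "rx": 0, "ry": 0, "rz": 0, "jaw": 76}, {"tx": 0, "ty": 0, "tz": 0, "rx": 0, "ry": 0, "rz": 0, "jaw": 76}, {"tx": 0, "ty": 0, "tz": 0, "rx": 0, "ry": 0, "rz": 0, "jaw": 76}]}}

```text
clock: 67.7
ee_pos: [0.5553, 0.0764, 0.0441]
orientation: [0.0, 0.341, 0.94, 0.0]
ft_force: [0.2, -0.3, 0.5]
opening: 0.0759
```

{"op": "move_arm", "data": {"series": [{"tx": 0, "ty": 0, "tz": 0, "rx": 0, "ry": 0, "rz": 0, "jaw": 66}, {"tx": 0, "ty": 0, "tz": 0, "rx": 0, "ry": 0, "rz": 0, "jaw": 55}, {"tx": 0, "ty": 0, "tz": 0, "rx": 0, "ry": 0, "rz": 0, "jaw": 50}, {"tx": 0, "ty": 0, "tz": 0, "rx": 0, "ry": 0, "rz": 0, "jaw": 50}, {"tx": 0, "ty": 0, "tz": 0, "rx": 0, "ry": 0, "rz": 0, "jaw": 50}, {"tx": 0, "ty": 0, "tz": -2, "rx": 0, "ry": 0, "rz": 0, "jaw": 50}, {"tx": 0, "ty": 0, "tz": -5, "rx": 0, "ry": 0, "rz": 0, "jaw": 50}, {"tx": 0, "ty": 0, "tz": -20, "rx": 0, "ry": 0, "rz": 0, "jaw": 50}, {"tx": 0, "ty": 0, "tz": -30, "rx": 0, "ry": 0, "rz": 0, "jaw": 50}, {"tx": 0, "ty": 0, "tz": -30, "rx": 0, "ry": 0, "rz": 0, "jaw": 50}, {"tx": 0, "ty": 0, "tz": 0, "rx": 0, "ry": 0, "rz": 0, "jaw": 50}]}}

```text
clock: 68.8
ee_pos: [0.5573, 0.0767, 0.1347]
orientation: [0.003, 0.341, 0.94, 0.002]
ft_force: [0.9, 0.2, -0.1]
opening: 0.0501
```

```bash
python3 w.py w49
python3 - <<'E'
from h import *
go([.435,.317,.13],50)
E
```

```text
pos [0.5573 0.0767 0.1347] ydir 50.11 tilt [ 0.0067  0.001  -1.    ] F [ 0.9  0.2 -0.1] op 0.0501 t 68.8
shift tool mm [ 136.5  195.3 -114.9] | rz(turn after shift) 76.8  q6 0.83
pos [0.5564 0.0766 0.1327] ydir 50.11 tilt [ 4.3e-03  6.0e-04 -1.0e+00] F [ 0.8 -0.9 -1.4] op 0.0496 t 68.85
shift tool mm [247.3 106.6   2.3] | rz(turn after shift) 0.1  q6 0.83
```

View pics/w49.png

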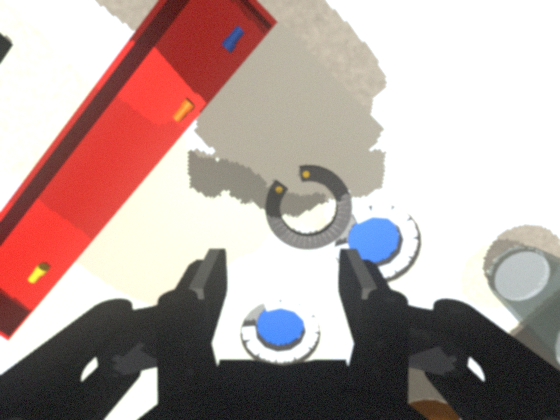

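```bash
python3 rc.py w49 309 206.5 .0425
```

```text
ring centre [0.568  0.0935 0.051 ] debiased [0.5671 0.0924 0.051 ]
pos [0.5573 0.0767 0.1347] ydir 50.11 tilt [ 0.0067  0.001  -1.    ] F [ 0.9  0.2 -0.1] op 0.0501 t 68.8
shift tool mm [ 3.  17.9 92.3] |
```

{"op": "move_arm", "data": {"series": [{"tx": 2, "ty": 10, "tz": 0, "rx": 0, "ry": 0, "rz": 0, "jaw": 76}, {"tx": 0, "ty": 8.5, "tz": 10, "rx": 0, "ry": 0, "rz": 0, "jaw": 76}, {"tx": 0, "ty": 0, "tz": 30, "rx": 0, "ry": 0, "rz": 0, "jaw": 76}, {"tx": 0, "ty": 0, "tz": 25, "rx": 0, "ry": 0, "rz": 0, "jaw": 76}, {"tx": 0, "ty": 0, "tz": 10, "rx": 0, "ry": 0, "rz": 0, "jaw": 76}, {"tx": 0, "ty": 0, "tz": 0, "rx": 0, "ry": 0, "rz": 0, "jaw": 76}, {"tx": 0, "ty": 0, "tz": 0, "rx": 0, "ry": 0, "rz": 0, "jaw": 76}]}}

```text
clock: 69.55
ee_pos: [0.5655, 0.092, 0.0555]
orientation: [-0.0, 0.341, 0.94, -0.0]
ft_force: [0.3, 0.3, 0.7]
opening: 0.0759
```

```bash
python3 w.py w50
python3 - <<'E'
from h import *
go([.5671,.0924,.042],50)
E
```

```text
pos [0.5655 0.092  0.0555] ydir 50.12 tilt [-3.e-04 -1.e-04 -1.e+00] F [0.3 0.3 0.7] op 0.0759 t 69.55
shift tool mm [ 133.5  177.7 -194.5] | rz(turn after shift) 76.8  q6 0.86
pos [0.5659 0.092  0.0562] ydir 50.12 tilt [ 9.e-04  1.e-04 -1.e+00] F [ 0.2 -0.2  0.6] op 0.0759 t 69.6
shift tool mm [-0.7  1.  14.2] | rz(turn after shift) 0.1  q6 0.86
```

View pics/w50.png

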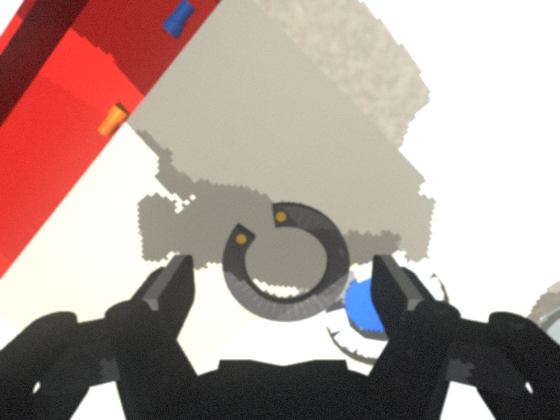

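{"op": "move_arm", "data": {"series": [{"tx": 0, "ty": 0, "tz": 8, "rx": 0, "ry": 0, "rz": 0, "jaw": 76}, {"tx": 0, "ty": 0, "tz": 6, "rx": 0, "ry": 0, "rz": 0, "jaw": 76}, {"tx": 0, "ty": 0, "tz": 0, "rx": 0, "ry": 0, "rz": 0, "jaw": 76}, {"tx": 0, "ty": 0, "tz": 0, "rx": 0, "ry": 0, "rz": 0, "jaw": 76}, {"tx": 0, "ty": 0, "tz": 0, "rx": 0, "ry": 0, "rz": 0, "jaw": 66}, {"tx": 0, "ty": 0, "tz": 0, "rx": 0, "ry": 0, "rz": 0, "jaw": 55}, {"tx": 0, "ty": 0, "tz": 0, "rx": 0, "ry": 0, "rz": 0, "jaw": 50}, {"tx": 0, "ty": 0, "tz": 0, "rx": 0, "ry": 0, "rz": 0, "jaw": 50}]}}

```text
clock: 70.4
ee_pos: [0.5655, 0.0918, 0.0429]
orientation: [0.001, 0.341, 0.94, 0.0]
ft_force: [-4.0, -0.4, 12.7]
opening: 0.0573
```

{"op": "move_arm", "data": {"series": [{"tx": 0, "ty": 0, "tz": -2, "rx": 0, "ry": 0, "rz": 0, "jaw": 50}, {"tx": 0, "ty": 0, "tz": -5, "rx": 0, "ry": 0, "rz": 0, "jaw": 50}, {"tx": 0, "ty": 0, "tz": -20, "rx": 0, "ry": 0, "rz": 0, "jaw": 50}, {"tx": 0, "ty": 0, "tz": -30, "rx": 0, "ry": 0, "rz": 0, "jaw": 50}, {"tx": 0, "ty": 0, "tz": -30, "rx": 0, "ry": 0, "rz": 0, "jaw": 50}, {"tx": 0, "ty": 0, "tz": 0, "rx": 0, "ry": 0, "rz": 0, "jaw": 50}]}}

```text
clock: 71.0
ee_pos: [0.5675, 0.0922, 0.1326]
orientation: [0.003, 0.341, 0.94, 0.002]
ft_force: [1.0, 0.3, -0.2]
opening: 0.0569
```

```bash
python3 w.py w51
python3 - <<'E'
from h import *
go([.435,.317,.13],50)
E
```

```text
pos [0.5675 0.0922 0.1326] ydir 50.11 tilt [ 6.3e-03  9.0e-04 -1.0e+00] F [ 1.   0.3 -0.2] op 0.0569 t 71.0
shift tool mm [ 134.5  176.9 -117.1] | rz(turn after shift) 76.8  q6 0.86
pos [0.5666 0.092  0.1306] ydir 50.11 tilt [ 3.9e-03  6.0e-04 -1.0e+00] F [-0.4  0.7 -0.9] op 0.0573 t 71.05
shift tool mm [2.453e+02 8.820e+01 2.000e-01] | rz(turn after shift) 0.1  q6 0.86
```

View pics/w51.png

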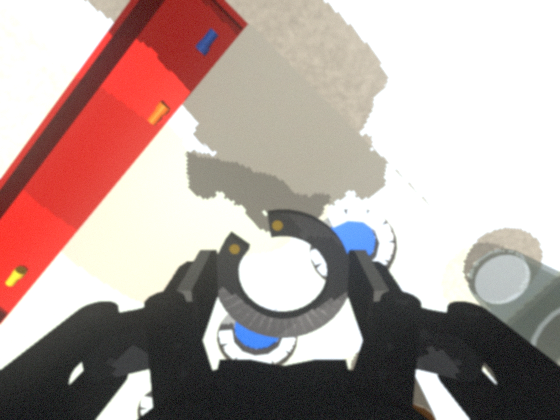

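{"op": "move_arm", "data": {"series": [{"tx": 15, "ty": 5, "tz": 0, "rx": 0, "ry": 0, "rz": 0, "jaw": 50}, {"tx": 30, "ty": 11, "tz": 0, "rx": 0, "ry": 0, "rz": 0, "jaw": 50}, {"tx": 34, "ty": 12, "tz": 0, "rx": 0, "ry": 0, "rz": 0, "jaw": 50}, {"tx": 34, "ty": 12, "tz": 0, "rx": 0, "ry": 0, "rz": 0, "jaw": 50}, {"tx": 34, "ty": 12, "tz": 0, "rx": 0, "ry": 0, "rz": 0, "jaw": 50}, {"tx": 34, "ty": 12, "tz": 0, "rx": 0, "ry": 0, "rz": 0, "jaw": 50}, {"tx": 32, "ty": 12, "tz": 0, "rx": 0, "ry": 0, "rz": 0, "jaw": 50}, {"tx": 22, "ty": 8, "tz": 0, "rx": 0, "ry": 0, "rz": 0, "jaw": 50}, {"tx": 10, "ty": 4, "tz": 0, "rx": 0, "ry": 0, "rz": 0, "jaw": 50}, {"tx": 0, "ty": 0, "tz": 0, "rx": 0, "ry": 0, "rz": 0, "jaw": 50}, {"tx": 0, "ty": 0, "tz": 0, "rx": 0, "ry": 0, "rz": 0, "jaw": 50}]}}

```text
clock: 72.15
ee_pos: [0.4335, 0.3159, 0.128]
orientation: [-0.0, 0.341, 0.94, -0.001]
ft_force: [1.0, 0.4, -0.5]
opening: 0.0573
```

```bash
python3 w.py w52
python3 - <<'E'
from h import *
go([.435,.318,.022],50)
E
```

```text
pos [0.4335 0.3159 0.128 ] ydir 50.13 tilt [-7.e-04 -1.e-03 -1.e+00] F [ 1.   0.4 -0.5] op 0.0573 t 72.15
shift tool mm [-111.3   90.4 -122.1] | rz(turn after shift) 76.8  q6 1.33
pos [0.4338 0.3156 0.1281] ydir 50.08 tilt [-5.e-04 -8.e-04 -1.e+00] F [ 0.5 -0.6 -1.2] op 0.0573 t 72.2
shift tool mm [  0.7   2.7 106.1] | rz(turn after shift) 0.1  q6 1.33
```

View pics/w52.png

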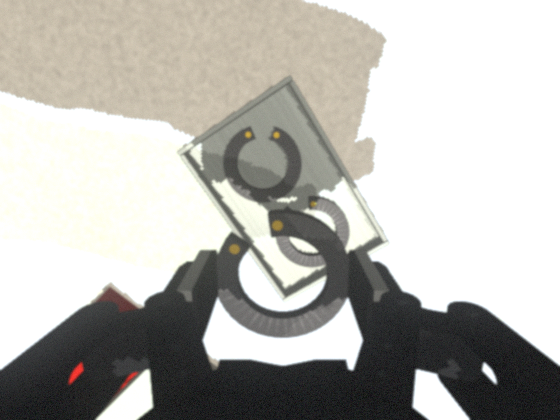

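{"op": "move_arm", "data": {"series": [{"tx": 0.5, "ty": 2.5, "tz": 20, "rx": 0, "ry": 0, "rz": 0, "jaw": 50}, {"tx": 0, "ty": 0, "tz": 30, "rx": 0, "ry": 0, "rz": 0, "jaw": 50}, {"tx": 0, "ty": 0, "tz": 25, "rx": 0, "ry": 0, "rz": 0, "jaw": 50}, {"tx": 0, "ty": 0, "tz": 20, "rx": 0, "ry": 0, "rz": 0, "jaw": 50}, {"tx": 0, "ty": 0, "tz": 11, "rx": 0, "ry": 0, "rz": 0, "jaw": 50}, {"tx": 0, "ty": 0, "tz": 0, "rx": 0, "ry": 0, "rz": 0, "jaw": 50}, {"tx": 0, "ty": 0, "tz": 0, "rx": 0, "ry": 0, "rz": 0, "jaw": 50}, {"tx": 0, "ty": 0, "tz": 0, "rx": 0, "ry": 0, "rz": 0, "jaw": 72}, {"tx": 0, "ty": 0, "tz": 0, "rx": 0, "ry": 0, "rz": 0, "jaw": 76}, {"tx": 0, "ty": 0, "tz": 0, "rx": 0, "ry": 0, "rz": 0, "jaw": 76}, {"tx": 0, "ty": 0, "tz": -20, "rx": 0, "ry": 0, "rz": 0, "jaw": 76}, {"tx": 0, "ty": 0, "tz": -40, "rx": 0, "ry": 0, "rz": 0, "jaw": 76}, {"tx": 0, "ty": 0, "tz": -45, "rx": 0, "ry": 0, "rz": 0, "jaw": 76}, {"tx": 0, "ty": 0, "tz": -40, "rx": 0, "ry": 0, "rz": 0, "jaw": 76}, {"tx": 0, "ty": 0, "tz": 0, "rx": 0, "ry": 0, "rz": 0, "jaw": 76}, {"tx": 0, "ty": 0, "tz": 0, "rx": 0, "ry": 0, "rz": 0, "jaw": 76}]}}

```text
clock: 73.8
ee_pos: [0.4353, 0.3191, 0.1687]
orientation: [0.001, 0.341, 0.94, 0.001]
ft_force: [0.4, -0.5, 0.4]
opening: 0.0759
```

```bash
python3 w.py w53
python3 - <<'E'
from h import *
d=snapshot("side");cv2.imwrite("pics/s53.png",d["img"])
d=snapshot("top");cv2.imwrite("pics/t53.png",np.clip(cv2.resize(d["img"][160:360,120:450],None,fx=2.4,fy=2.4).astype(float)*1.5,0,255).astype(np.uint8))
E
```

```text
pos [0.4353 0.3191 0.1687] ydir 50.13 tilt [ 0.0021  0.0015 -1.    ] F [ 0.4 -0.5  0.4] op 0.0759 t 73.8
shift tool mm [-112.1   87.1  -81. ] | rz(turn after shift) 76.8  q6 1.33
```

View pics/w53.png

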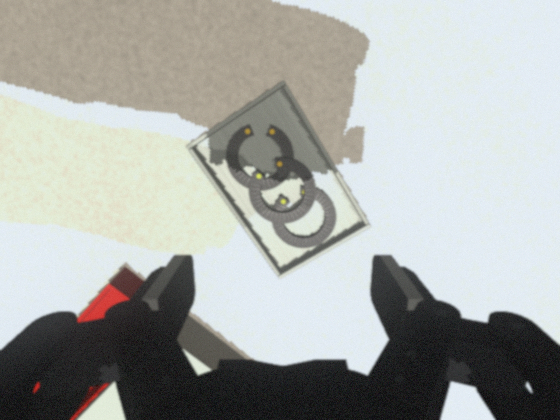

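View pics/s53.png

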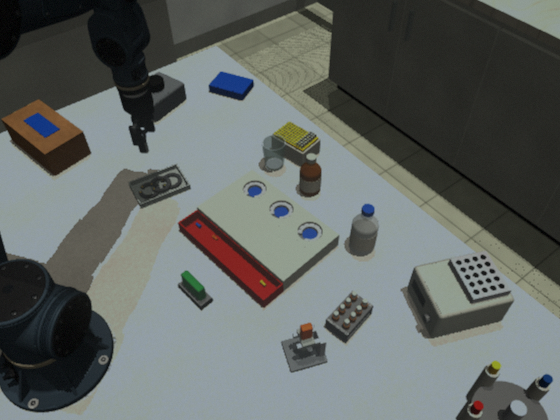

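View pics/t53.png

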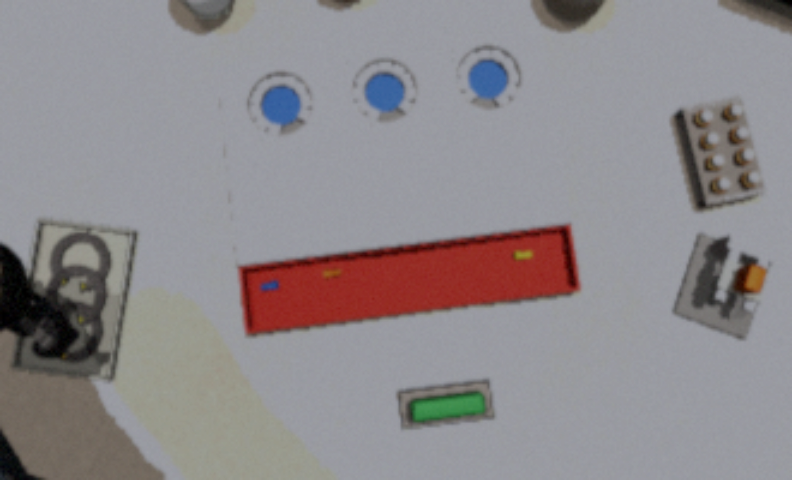

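Run:
```python
from h import *
for n in ("top","side"):
    d=snapshot(n);im=d["img"].astype(int);B,G,R=im[...,0],im[...,1],im[...,2]
    red=(R>1.8*G)&(R>1.8*B)&(R>60)
    org=(R>1.6*B)&(R>1.3*G)&(R>70)
    y0,x0=(255,420) if n=="top" else (305,290)
    for m,a,c in blobs(org[y0:y0+45,x0:x0+40],20): print(n,"pick",a,c+[x0,y0])
    a=np.radians(YAW);Rm=np.array([[np.cos(a),np.sin(a)],[-np.sin(a),np.cos(a)]])
    px={"top":[(120+270/2.4,160+286/2.4),(120+332/2.4,160+273/2.4),(120+523/2.4,160+255/2.4)]}.get(n,[])
    for q in px:
        P=ray(d,q,.008)[0];print("chip station xy",np.round(Rm@(P[:2]-O),4))
go([0,0,0])
```

```text
top pick 70 [434.25714286 275.68571429]
chip station xy [-0.1313  0.1378]
chip station xy [-0.1265  0.0746]
chip station xy [-0.1333 -0.1179]
side pick 79 [305.96202532 327.17721519]
pos [0.4343 0.3183 0.1663] ydir 50.12 tilt [-0.0018 -0.0014 -1.    ] F [-0.3 -0.1 -0.1] op 0.0757 t 74.05
shift tool mm [ 129.1 -522.3  167.5] |
```

```bash
python3 -c "
from workcell import *
print(close_job())"
```

```text
the job is handed in; nothing more can be done
None
```

The job is done and handed in at about 74 s, well inside the 210 s limit; no verdict was reported. This run had three tip pieces (blue, orange, yellow) and three rings.

**What I did:**
- I swept each tip piece into the trough with the scraper while all rings were still seated, then stood the scraper on the bench in front of the trough.
- I lifted each ring's end with the pick's toe and dragged the ring out onto the apron.
- I hung the pick back in its fork, then put the three rings in the tray with the fingers.

**Last camera checks:**
- **Tip pieces:** all three lie inside the trough, at station x of about -0.131, -0.127 and -0.133 m.
- **Wells and rings:** all wells are empty. Two rings lie flat in the tray, with the third resting on top of them in the middle.
- **Pick:** its handle appears within about 2 mm of its starting position in both the top and side views.
- **Scraper and bystanders:** the scraper stands upright. The bottles and the beaker look untouched by eye; I did not measure them.
- **Arm:** it is clear of everything.

**What did not go smoothly:**
- Slow withdrawal of the toe pulled the first ring along, so I used a quick withdrawal on all three rings.
- The first finger grasp of ring 3 slipped on the apron and had to be repeated.
- The wrist camera's sideways reading was off by about 1.4 mm, which I corrected for.
- The tray's position differed by up to 6 mm between views, but it still sat where first measured and showed no sign of having been knocked aside.

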